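# Pack a mould-finishing kit in two layers and lock its tray

### The arm

A 6-joint arm with a two-finger parallel gripper is mounted at the origin on the work surface; the furniture and walls round the work are solid. World frame = base frame: x ahead of the robot, y to its left, z up, the work surface at z = 0. Lengths are in mm, angles in degrees, forces in N, time in s.
With the tool pointing down it reaches from about 200 to 875 mm from the base axis. Payload 3.4 kg.
Tool frame: the origin (TCP) lies on the centre line of the jaws, within the pads' length; the fingertips stand 22 mm ahead of it and the grasp point (between the pads) lies 3 mm ahead of it; z points along the fingers, y is the direction in which the jaws open and shut (so a half turn about z gives the same grasp; the last joint's range is limited). The gripper opens to 94 mm and grips with 3 to 60 N. Pads are 16 mm wide; open, the fingers measure 119 mm over their backs; the gripper's body (75 mm by 177 mm) begins 78 mm behind the grasp point.
Start: joints at [69.385, 15.808, 86.224, -0, 77.962, -6.933], TCP at [136.024, 558.715, 205.693] pointing down, gripper open.
Joint ranges: [-165.64, 165.64], [-43.16, 119.46], [12.63, 154.43], [-67.54, 247.53], [6.08, 155.33], [-154.97, 154.97]. Speed limits (degrees/s): [147.25, 147.25, 180, 180, 180, 180].

### API

Orientations are given as a 3x3 rotation matrix whose columns are the frame's x, y, z axes.
In Python, from rig import bot gives the robot as it stands. The module is installed in compiled form; this text tells all that it offers.
- The arm moves only by the tool drive_tool, never from a script. Its argument "deltas" is a list of rows, each an object with "linear": the shift along the tool's x, y, z in m, a list of three; "turn": the turn, a rotation vector about the tool's x, y, z in rad, a list of three; "claw": the closure, from 0 (fully open) to 1 (shut). In form: [{"linear": [tx, ty, tz], "turn": [wx, wy, wz], "claw": claw}, ...]. A call has 1 to 12 rows; each row shifts and turns the pose as measured when the row begins, along the tool's axes as they then stand; what a row does not reach is not made up. A row lasts 1/12 s, in which the tool goes at most 41.7 mm and 7.16 degrees, less where a joint would pass 70% of its speed; a pose out of reach is approached as far as the arm can. A call with a gripper value outside its range is refused whole. The fingers move at their own pace and stop on an object; "grip_force" is the grip in N (left out, the last holds). Time passes only in rows, so rows that do not move let the fingers close. It gives the time, the measured TCP pose, the force and the opening at its end, in the units of the state.
- bot.observe(): the state, without advancing time (a new reading comes with each control period).
- bot.read_camera(name): name is "side" or "top"; returns a dict with "pixels" (400x640x3 uint8, blue, green, red), "fovy" (degrees; the focal length in pixels is half the picture's height over the tangent of half this angle, whatever the lens; pixels are square), "cx", "cy" (the principal point, pixels), "k1" (the pictures are not rectified: a ray, as slopes to the right and down, at radius r is drawn at 1 + k1 r^2 times it, then the intrinsics apply), "world_to_cam" (4x4, takes a point from world to camera coordinates). Camera axes: x right, y down, z forward; pixel columns grow to the right and rows downward; lengths in mm; the calibration is good to about 2 mm. A picture is of the moment at which its call begins. There is no depth.
- bot.finish_job(): hands the job in, once; it reports no verdict.
Trained networks look in a picture, given as the dict that the camera call returned (one of the last four; its "shot" number tells which), for a name from the list of things; names that differ only in an ending like _2 or _b are one class to them, and where a whole thing is asked for, a point or a joint stands for the part that bears it (a point fixed in the world has none). Each returns a list of dicts, best first, with "conf" (0 to 1); they miss things now and then, are a little off and sometimes report something else, mostly with a low value. They report only what shows in the picture. A call takes as long as a camera call. They do not tell look-alikes from the thing itself.
- bot.boxes_of(label, picture): "box" ([left, top, right, bottom] in pixels, round what is visible of it).
- bot.trace(label, picture): "mask" (400x640 bool, what is visible of it) and "box" ([left, top, right, bottom] in pixels, round what is visible of it).
The state is a dict: "t": time; "q": joint angles; "qd": joint speeds; "effort": joint torques, N m; "position": TCP position; "eef_rot": TCP orientation; "force": force on the tool from outside, world axes, zero at the start; "moment": the same for the moment, N m; "opening": opening from 0.0 (shut) to 1.0 (fully open).
Only numpy, scipy, OpenCV 4.12 (cv2) and the standard library are available. Lean on these libraries where they do the work, as an engineer would, in place of code of your own. Each camera call takes 0.05 s, during which the arm holds its last target.

### The job

Pack the finishing kit into the plywood case. The wax bar is already on its floor, so first lay the sanding block flat on the floor beside it, then set the still empty metal tray into the case so that its rim rests flat on the walls all round. After that lay the brush and the screwdriver flat on the floor of the tray and turn the red turn-button square in over the tray's rim to lock it, leaving the bottle and the camera where they stand.

Things in the scene. Friction and masses are not known exactly. Their poses are not given: they have to be found in the camera images.
- case: Open-topped plywood case with a grey felt floor, fixed to the bench, 223 (its x) x 177 (y) x 58 (z) mm outside, walls 8 mm, floor 6 mm thick; opening 207 x 161 mm. Origin: centre of its underside, z up. A block at the middle of its -y wall, 34 wide, standing 30 mm out and level with the rim, carries the red turn-button.
- case_floor (a point): Centre of the case's inner floor, 6 mm above its underside, 52 mm below the rim; axes as the case.
- tray: Loose aluminium tray, 219 (its x) x 173 (y) mm over its flat rim, about 0.3 kg. Origin: centre of its underside, z up; rim underside 20 mm, rim top 22.5 mm above it. Below the rim it tapers from 201 x 155 to 195 x 149 mm: about 3 mm play each way in the case's opening. Seated, its rim rests on the walls and its origin is 38 mm above the case's. Either way round fits.
- tray_bar (a point): Centre of the tray's black carrying bar, 38 mm above the tray's underside, over its middle; axes as the tray. Bar 116 mm along the tray's x, 12 wide, 12 high, on posts at x = +-50 mm. A web 4 mm thick, its top 16.5 mm above the tray's underside, runs under the bar for the tray's whole length and parts it into two troughs.
- trough_a (a point): Middle of the floor of the trough on the tray's +y side, 2.5 mm above the tray's underside, 37 mm from the web; axes as the tray. The trough is 190 mm long (along x), 70 mm wide and open above: too narrow for widely opened fingers.
- trough_b (a point): The same for the trough on the tray's -y side.
- block_mid (a point): Centre of the loose brown cork sanding block lying flat, 15 mm above its underside: 92 (along this point's x) x 46 (y) x 28 mm high, z up. Starts on the bench to the robot's right.
- bar_mid (a point): Centre of the loose green wax bar lying flat, 7 mm above its underside: 75 (along this point's x) x 32 (y) x 14 mm high, z up. It already lies on the case's floor, in the half toward the case's +x end.
- brush_grip (a point): Point on the wooden neck of the loose flat brush, 7 mm above its underside, z up; the neck is about 15 mm wide (y) and 12 thick here. The brush lies flat along this point's x: 173 mm long, end of the handle 78 mm toward +x, end of the dark bristles 95 mm toward -x; at most 36 mm wide, 14 thick.
- driver_grip (a point): Centre of the yellow handle of the loose screwdriver, 8 mm above its underside, z up; handle 74 (along x) x 16 (y) x 15 mm. The screwdriver lies along this point's x: tip of the thin blade 103 mm toward +x, end of the handle 37 mm toward -x.
- turn_button (a joint): Angle (rad) of the red turn-button about its upright pivot. 0: its long end points square inward (case's +y) over the tray's rim, against a stop: locked. Grows counterclockwise seen from above, to 2.0. Starts at 1.35 to 1.75, lying along the outside of the wall, clear of the tray. Stays where it is left; turns at about 0.04 N m.
- button_grip (a point): Top of the red turn-button on its pivot, 84 mm above the case's underside, at x = 0, y = -104.5 mm of the case; this point's x runs along the button to its long end. The button is a bar 14 wide and 21 high (62.5 to 83.5 mm above the case's underside, 2 mm over the seated tray's rim), reaching 34 mm from the pivot one way and 20 mm the other.
- sanding_block: The sanding block; origin at the middle of its underside, z up (use block_mid for its direction).
- wax_bar: The wax bar; origin at the middle of its underside, z up (use bar_mid for its direction).
- flat_brush: The brush, about 65 g; origin under the middle of its outline, 9 mm from brush_grip (use that for its direction).
- screwdriver: The screwdriver, about 50 g; origin under the middle of its outline, about 31 mm from driver_grip toward the blade (use that for its direction).
- release_bottle: Bystander: white plastic bottle with a printed label, 59 x 68 mm, 227 mm tall, standing; origin at the centre of its underside.
- compact_camera: Bystander: black pocket camera standing on its base, 30 (x) x 96 (y) x 58 mm; origin at the centre of its underside.
Things that resemble listed ones, but are neither listed nor needed, are in the scene too. What is shaped like the sanding_block but yellow is not meant.

How it is judged:
By the outcome, as a careful person would: the job done as asked, in the order asked, and still so for the second after the job is handed in, with the robot touching nothing.
It also fails if it takes over 72 s, if anything falls off the work surface, if the arm or the gripper's body presses on something with over 40 N, if the wrist force passes 120 N, or if a joint passes its speed limit or range.

## Working session

There is one attempt and no reset: what is moved stays moved. The work goes in short steps, Python scripts to look and compute and a tool call to move; the robot and the scene stay as the last step left them, time stands still between calls to the robot, and variables do not carry over. Pictures are saved under pics/ and viewed, and the job is handed in when it is done.

Besides the shell and the picture viewer there is one more tool, called after "Request:" as name(argument=value, ...), one argument or row to a line, values as JSON. drive_tool: Moves the arm, as the interface text tells. Its arguments: {"type":"object","properties":{"deltas":{"type":"array"},"grip_force":{"type":"number"}},"required":["deltas"]}

```bash
ls; mkdir -p pics
python3 - <<'E'
from rig import bot
import cv2
s=bot.observe();print(s)
for n in("side","top"):
    p=bot.read_camera(n);cv2.imwrite(f"pics/{n}0.png",p["pixels"]);print({k:v for k,v in p.items() if k!="pixels"})
E
```

```text
pics
{'t': 0.0, 'q': array([ 6.93852674e+01,  1.58470412e+01,  8.62964100e+01, -1.36369166e-03,
        7.79618348e+01, -6.93215802e+00]), 'qd': array([ 0.0180004 , -0.00923167, -0.0087765 ,  0.15354966, -0.01200318,
       -0.04935384]), 'effort': array([ 1.77423521e-03, -4.04581797e+01, -2.37232518e+01,  7.07594608e-02,
        3.44371819e-02, -1.19756919e-04]), 'position': array([135.81208754, 558.12749405, 204.80226251]), 'eef_rot': array([[-9.71622222e-01,  2.36537241e-01, -6.25195182e-04],
       [ 2.36537984e-01,  9.71620706e-01, -1.72812091e-03],
       [ 1.98687631e-04, -1.82696309e-03, -9.99998311e-01]]), 'force': array([ 0.12849705, -0.32995469,  0.01120522]), 'moment': array([-0.00307031,  0.03510578, -0.00992515]), 'opening': 0.9982032678940321}
{'fovy': 57.05358274297172, 'cx': 318.0579631356235, 'cy': 193.707261253699, 'k1': -0.0030025672527861703, 'world_to_cam': array([[ 9.73496774e-01, -2.28532217e-01,  8.77823255e-03,
        -5.32239983e+02],
       [-1.09256889e-01, -4.98444346e-01, -8.60009399e-01,
         1.15582363e+02],
       [ 2.00915315e-01,  8.36257293e-01, -5.10202681e-01,
         9.80911423e+02],
       [ 0.00000000e+00,  0.00000000e+00,  0.00000000e+00,
         1.00000000e+00]]), 'shot': 1}
{'fovy': 54.003743582282894, 'cx': 314.78028319492313, 'cy': 196.89973727822448, 'k1': -0.0026882263591976522, 'world_to_cam': array([[-4.08893523e-03, -9.99848426e-01, -1.69235441e-02,
        -1.48584239e+01],
       [-9.97092246e-01,  5.36430151e-03, -7.60149767e-02,
         5.44628672e+02],
       [ 7.60942378e-02,  1.65635143e-02, -9.96963047e-01,
         9.92211270e+02],
       [ 0.00000000e+00,  0.00000000e+00,  0.00000000e+00,
         1.00000000e+00]]), 'shot': 2}
```

View pics/side0.png

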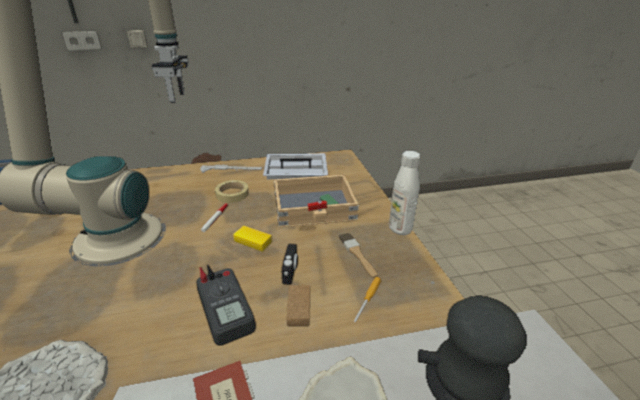

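View pics/top0.png

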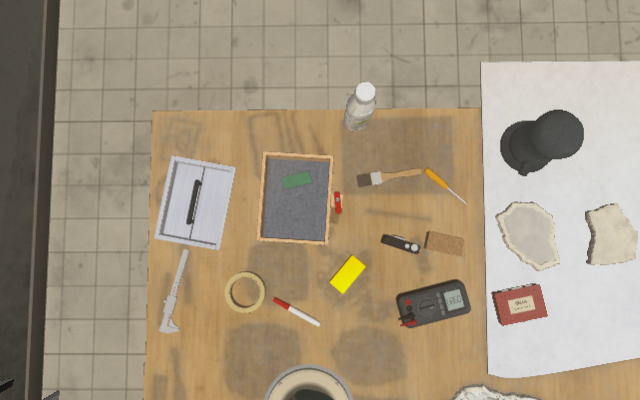

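```bash
cat > h.py <<'E'
import numpy as np, cv2
from scipy.optimize import minimize
def K(p):
    f=200/np.tan(np.radians(p["fovy"])/2);return f
def proj(p,X):
    X=np.atleast_2d(X);W=p["world_to_cam"];c=X@W[:3,:3].T+W[:3,3]
    s=c[:,:2]/c[:,2:];r2=(s**2).sum(1,keepdims=True);s=s*(1+p["k1"]*r2)
    return s*K(p)+[p["cx"],p["cy"]]
def unproj(p,uv,z):
    uv=np.atleast_2d(uv);s=(uv-[p["cx"],p["cy"]])/K(p);d=s.copy()
    for _ in range(5): d=s/(1+p["k1"]*(d**2).sum(1,keepdims=True))
    W=p["world_to_cam"];R=W[:3,:3];o=-R.T@W[:3,3];D=np.c_[d,np.ones(len(d))]@R
    return o+D*((z-o[2])/D[:,2])[:,None]
def rot(a): c,s=np.cos(a),np.sin(a);return np.array([[c,-s,0],[s,c,0],[0,0,1]])
def box(x0,x1,y0,y1,z0,z1): return np.array([[x,y,z] for x in(x0,x1) for y in(y0,y1) for z in(z0,z1)],float)
def sil(p,hulls,pose,S=4):
    # soft area silhouette at S x
    m=np.zeros((400*S,640*S),np.uint8)
    for h in hulls:
        X=h@rot(pose[2]).T+[pose[0],pose[1],pose[3] if len(pose)>3 else 0]
        q=((proj(p,X)+.5)*S-.5)
        cv2.fillConvexPoly(m,cv2.convexHull(np.round(q*16).astype(np.int32)),1,shift=4)
    return m
def fit(views,hulls,p0,z=0,steps=(4,4,.06)):
    # views: list of (picture,mask)
    pm=[(p,np.repeat(np.repeat(m.astype(np.uint8),4,0),4,1)) for p,m in views]
    def cost(v):
        c=0
        for p,m in pm:
            s=sil(p,hulls,[v[0],v[1],v[2],z]);c+=1-(s&m).sum()/max(1,(s|m).sum())
        return c/len(pm)
    sx=np.array([[0,0,0],[1,0,0],[0,1,0],[0,0,1]])*np.array(steps)+p0
    r=minimize(cost,p0,method="Nelder-Mead",options=dict(initial_simplex=sx,xatol=.01,fatol=1e-5,maxiter=250))
    return r.x,1-r.fun
def zoom(p,name,cx,cy,w,h,s,draw=[]):
    im=p["pixels"][cy:cy+h,cx:cx+w];im=cv2.resize(im,None,fx=s,fy=s,interpolation=cv2.INTER_CUBIC)
    for poly in draw:
        q=np.round(((np.array(poly)+.5-[cx,cy])*s-.5)).astype(int)
        cv2.polylines(im,[q],True,(0,0,255),1)
    cv2.imwrite(name,im)
E
python3 - <<'E'
from rig import bot
from h import *
import pickle
P={n:bot.read_camera(n) for n in("side","top")}
D={}
for n in P:
  for l in("case","tray","sanding_block","wax_bar","flat_brush","screwdriver","turn_button","release_bottle","compact_camera"):
    r=bot.trace(l,P[n]);D[n,l]=r
    print(n,l,[(round(float(q["conf"]),2),[int(b) for b in q["box"]],int(q["mask"].sum())) for q in r])
pickle.dump((P,D),open("d0.pkl","wb"))
zoom(P["top"],"pics/t1.png",150,140,200,120,4);zoom(P["top"],"pics/t2.png",330,140,150,120,5)
E
```

```text
side case [(0.67, [274, 176, 358, 222], 3529)]
side tray [(0.71, [264, 155, 326, 177], 1444)]
side sanding_block [(0.77, [286, 283, 312, 328], 934), (0.65, [235, 224, 270, 252], 661), (0.33, [339, 234, 376, 275], 477)]
side wax_bar []
side flat_brush [(0.65, [337, 232, 375, 276], 424), (0.43, [265, 153, 328, 180], 1543)]
side screwdriver [(0.51, [364, 274, 379, 306], 212)]
side turn_button [(0.64, [359, 275, 381, 317], 231), (0.6, [305, 200, 329, 211], 154), (0.54, [264, 151, 327, 183], 1473)]
side release_bottle [(0.76, [389, 150, 419, 235], 1917)]
side compact_camera [(0.89, [279, 240, 294, 284], 567)]
top case [(0.61, [259, 150, 340, 245], 6296), (0.27, [154, 154, 236, 247], 5621), (0.18, [283, 172, 313, 189], 361)]
top tray [(0.58, [151, 154, 235, 247], 5588)]
top sanding_block [(0.91, [329, 253, 365, 292], 721), (0.68, [426, 230, 461, 256], 682)]
top wax_bar [(0.61, [282, 170, 311, 187], 353)]
top flat_brush [(0.79, [354, 169, 418, 189], 574)]
top screwdriver [(0.79, [421, 170, 463, 200], 274), (0.46, [154, 151, 235, 250], 5581)]
top turn_button []
top release_bottle [(0.6, [345, 78, 375, 129], 1174), (0.51, [257, 152, 345, 243], 6292)]
top compact_camera [(0.77, [381, 233, 418, 253], 441)]
```

View pics/t1.png

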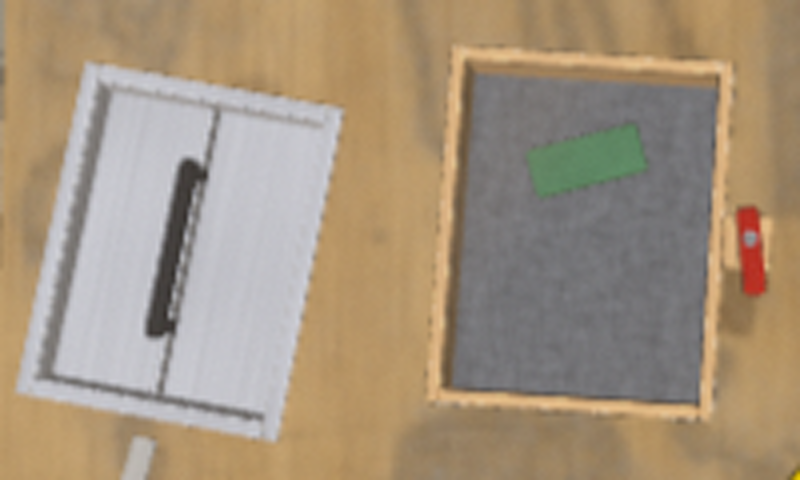

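View pics/t2.png

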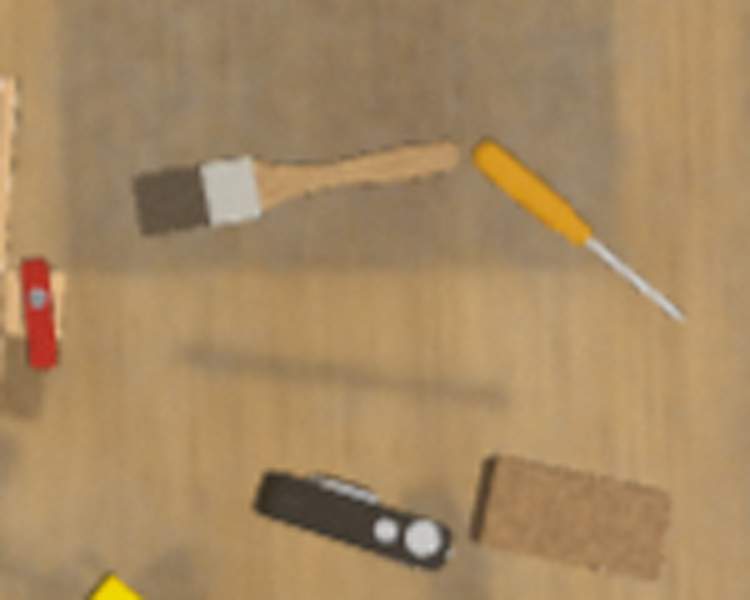

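```bash
cat > fit0.py <<'E'
from h import *
import pickle
P,D=pickle.load(open("d0.pkl","rb"))
T,S=P["top"],P["side"]
M=dict(case=([box(-111.5,111.5,-88.5,88.5,0,58),box(-17,17,-118.5,-88.5,28,58)],(296,197),0,0),
 tray=([box(-109.5,109.5,-86.5,86.5,20,22.5),box(-99,99,-76,76,0,20)],(196,201),-.1,0),
 block=([box(-46,46,-23,23,0,28)],(444,243),0,0))
def view(n,l,i=0): return (P[n],D[n,l][i]["mask"])
def show(name,x,e): print(name,np.round(x[:2],1),"yaw",round(np.degrees(x[2]),2),"iou",round(e,3))
for name,vs,yaw,z in (("case",[("top","case",0)],0,0),("case",[("side","case",0)],0,0),("tray",[("top","tray",0)],-.2,0),("tray",[("side","tray",0)],-.2,0),
   ("block",[("top","sanding_block",1)],-1.7,0),("block",[("side","sanding_block",0)],-1.7,0)):
    hulls,px,_,_=M[name]
    c=unproj(T,px,20)[0]
    x,e=fit([view(*v) for v in vs],hulls,[c[0],c[1],yaw],z);show(name+str(vs),x,e)
E
python3 fit0.py
```

```text
case[('top', 'case', 0)] [541.4  32.1] yaw -4.05 iou 0.927
case[('side', 'case', 0)] [540.8  33.7] yaw -4.05 iou 0.946
tray[('top', 'tray', 0)] [533.4 294.9] yaw -10.53 iou 0.979
tray[('side', 'tray', 0)] [534.6 300.9] yaw -10.55 iou 0.915
block[('top', 'sanding_block', 1)] [ 425.5 -346.3] yaw -101.61 iou 0.917
block[('side', 'sanding_block', 0)] [ 423.2 -346.8] yaw -102.95 iou 0.921
```

```bash
cat > ov.py <<'E'
from h import *
import pickle
P,D=pickle.load(open("d0.pkl","rb"))
T,S=P["top"],P["side"]
def rect(p,pose,hx,hy,z,cx=0,cy=0):
    X=np.array([[cx+a*hx,cy+b*hy,z] for a,b in((-1,-1),(1,-1),(1,1),(-1,1))])
    return proj(p,X@rot(np.radians(pose[2])).T+[pose[0],pose[1],0])
def polys(p,c,t,b):
    return [rect(p,c,111.5,88.5,58),rect(p,c,103.5,80.5,58),rect(p,c,103.5,80.5,6),rect(p,c,17,15,58,0,-103.5),
     rect(p,t,109.5,86.5,22.5),rect(p,t,97.5,74.5,2.5),rect(p,t,58,6,44),rect(p,b,46,23,28),rect(p,b,46,23,0)]
if __name__=="__main__":
    a=((541,32.6,-4.05),(534,296,-10.5),(424.5,-346.5,-102))
    d=polys(T,*a);zoom(T,"pics/o1.png",150,140,200,120,4,d);zoom(T,"pics/o2.png",370,140,150,120,5,d)
    d=polys(S,*a);zoom(S,"pics/o3.png",230,140,150,100,5,d)
E
python3 ov.py
python3 - <<'E'
from h import *
import pickle
P,D=pickle.load(open("d0.pkl","rb"))
T=P["top"]
hsv=cv2.cvtColor(T["pixels"],cv2.COLOR_BGR2HSV)
def reg(name,lo,hi,bx,z):
    m=cv2.inRange(hsv,lo,hi);k=np.zeros_like(m);k[bx[1]:bx[3],bx[0]:bx[2]]=m[bx[1]:bx[3],bx[0]:bx[2]]
    ys,xs=np.nonzero(k);w=unproj(T,np.c_[xs,ys],z)[:,:2]
    r=cv2.minAreaRect(w.astype(np.float32));c=w.mean(0);u,s,v=np.linalg.svd(w-c,full_matrices=False)
    print(name,len(w),np.round(c,1),"rect",np.round(r[0],1),np.round(r[1],1),"ang",round(r[2],1),"pca",round(np.degrees(np.arctan2(v[0,1],v[0,0])),1),w.min(0).round(),w.max(0).round())
reg("wax",(45,60,40),(85,255,255),(275,165,320,195),20)
reg("button",(0,150,80),(8,255,255),(325,185,350,220),84)
reg("driverhandle",(10,200,130),(28,255,255),(420,160,470,210),10)
E
```

```text
wax 305 [589.4  30. ] rect [590.   30.4] [29.8 71.1] ang 13.8 pca 104.6 [568.  -5.] [610.  67.]
button 101 [525.2 -72.7] rect [526.  -72.8] [51.4 13.2] ang 4.3 pca -175.2 [501. -79.] [551. -65.]
driverhandle 139 [ 593.7 -331.5] rect [ 592.6 -332.7] [69.9 14.2] ang 49.0 pca -130.6 [ 569. -361.] [ 617. -305.]
```

View pics/o1.png

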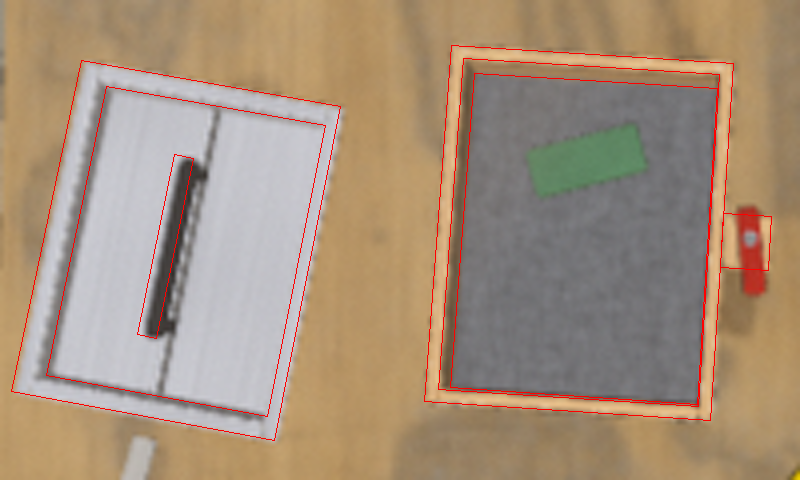

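View pics/o2.png

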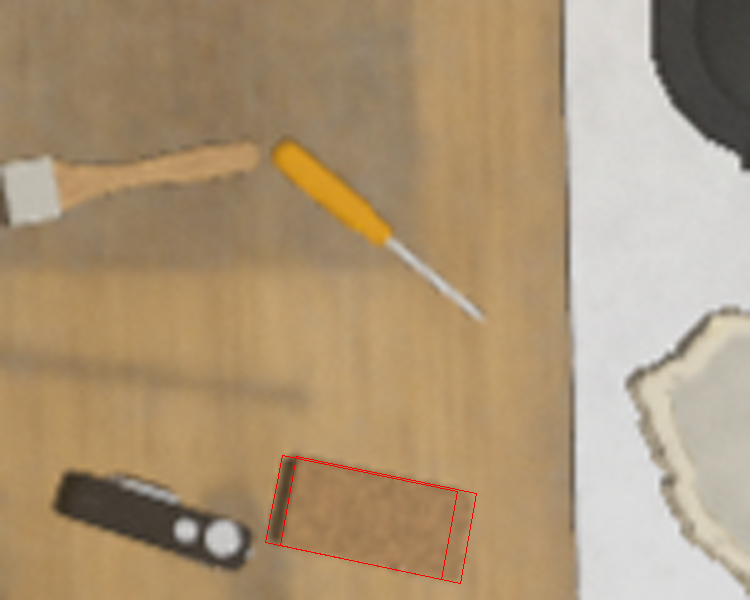

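View pics/o3.png

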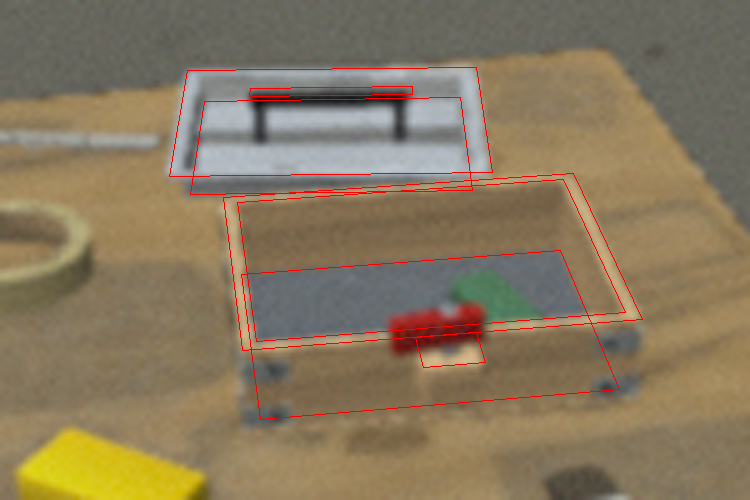

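Run:
```python
from h import *
import pickle
from ov import *
for c in ((541,32.6,-4.05),):
    a=(c,(533.5,292.5,-10.7),(424.5,-345.5,-101.7))
    d=polys(T,*a);zoom(T,"pics/o4.png",150,140,100,120,5,d)
    d2=polys(S,*a);zoom(S,"pics/o5.png",250,145,90,50,8,d2)
# brush
def ends(p,m,z):
    ys,xs=np.nonzero(m);w=unproj(p,np.c_[xs,ys],z)[:,:2];c=w.mean(0);v=np.linalg.svd(w-c,full_matrices=False)[2][0]
    t=(w-c)@v;return np.round(c,1),round(np.degrees(np.arctan2(v[1],v[0])),1),np.round([c+v*t.min(),c+v*t.max()],1).tolist(),round(t.max()-t.min(),1)
for n in("top","side"):
    print(n,"brush",ends(P[n],D[n,"flat_brush"][0]["mask"],7));print(n,"driver",ends(P[n],D[n,"screwdriver"][0]["mask"],8))
# hand-read pixel points in top zoom t2 (origin 330,140 x5)
f=lambda u,v:((np.array([u,v])-2)/5+[330,140])
for nm,uv,z in(("bristle end",(138,206),7),("handle end",(459,153),7),("ferrule left mid",(204,197),7),("ferrule right mid",(259,187),7),("neck mid at 315",(315,178),7),("drv handle end",(476,145),8),("drv handle front",(588,240),8),("drv tip",(684,319),8),("camera c",(355,520),58)):
    print(nm,np.round(unproj(T,f(*uv),z)[0][:2],1))
print("bottle", [np.round(unproj(T,q,z)[0][:2]) for q,z in(((365,90),227),((355,128),0))], np.round(unproj(S,(403,232),0)[0]))
```

```text
top brush (array([ 599.4, -197.5]), np.float64(99.0), [[614.9, -295.5], [588.3, -127.3]], np.float64(170.4))
top driver (array([ 581.4, -347.2]), np.float64(-130.8), [[618.4, -304.3], [530.0, -406.8]], np.float64(135.4))
side brush (array([ 599.2, -202.4]), np.float64(-82.4), [[589.0, -125.7], [611.9, -297.0]], np.float64(172.8))
side driver (array([ 589.6, -338.6]), np.float64(-130.0), [[617.6, -305.2], [560.4, -373.4]], np.float64(89.1))
bristle end [ 587.3 -128.5]
handle end [ 614.2 -296.6]
ferrule left mid [ 591.8 -163. ]
ferrule right mid [ 596.9 -191.9]
neck mid at 315 [ 601.5 -221.2]
drv handle end [ 618.2 -305.3]
drv handle front [ 567.9 -362.1]
drv tip [ 526.5 -410.4]
camera c [ 425.6 -228.2]
bottle [array([ 753., -127.]), array([ 730., -125.])] [ 753. -144.    0.]
```

View pics/o4.png

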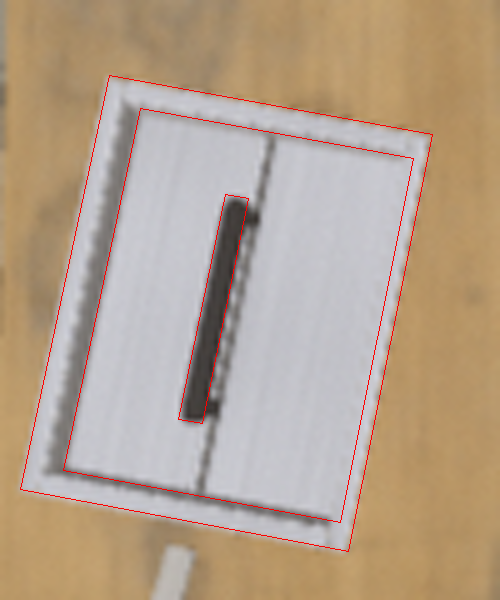

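View pics/o5.png

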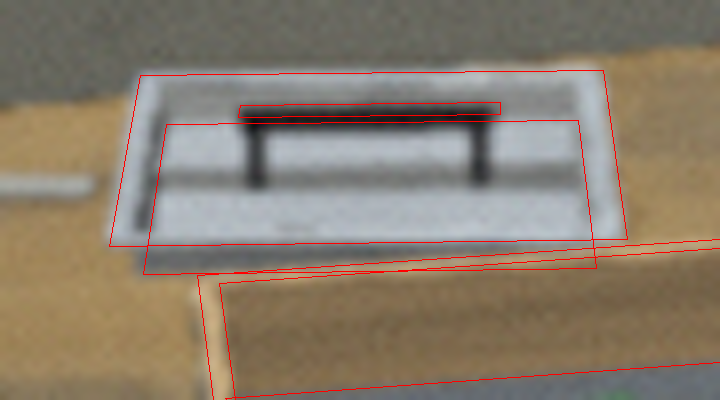

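```bash
cat > plan.py <<'E'
import sys,json
from rig import bot
import numpy as np
# usage: plan.py x y z jawyaw nrows claw   (jawyaw mod 180 nearest; append f for exact)
def plan(x,y,z,yaw,n,claw):
    s=bot.observe();R=s["eef_rot"];p=s["position"]
    cur=np.degrees(np.arctan2(R[1,1],R[0,1]));d=(yaw-cur+90)%180-90
    step=(np.array([x,y,z])-p)/n;dps=np.radians(d)/n
    rows=[];Rk=R.copy()
    # tilt correction: tool z to -Z, in tool frame
    tz=R.T@np.array([0,0,-1.]);tilt=np.cross([0,0,1],tz)/n
    for k in range(n):
        l=Rk.T@step/1000
        w=np.array([tilt[0],tilt[1],-dps])
        rows.append({"linear":[round(float(v),4) for v in l],"turn":[round(float(v),3) for v in w],"claw":claw})
        c,sn=np.cos(dps),np.sin(dps);Rk=np.array([[c,-sn,0],[sn,c,0],[0,0,1]])@Rk
    print("t",round(s["t"],2),"pos",p.round(1),"jaw",round(cur,2),"d",round(d,2),"stepmm",round(np.linalg.norm(step),1),"F",s["force"].round(1),"open",round(s["opening"],3),"q6",round(s["q"][5]))
    print(json.dumps(rows).replace(" ",""))
a=list(map(float,sys.argv[1:7]));plan(*a[:4],int(a[4]),a[5])
E
python3 plan.py 280 100 220 32 12 0
```

```text
t 1.1 pos [136.  558.7 205.7] jaw 76.32 d -44.32 stepmm 40.1 F [-0.9 -0.8 -0. ] open 1.001 q6 -7
[{"linear":[-0.0207,-0.0343,-0.0012],"turn":[0.0,0.0,0.064],"claw":0.0},{"linear":[-0.0229,-0.0329,-0.0012],"turn":[0.0,0.0,0.064],"claw":0.0},{"linear":[-0.0249,-0.0314,-0.0012],"turn":[0.0,0.0,0.064],"claw":0.0},{"linear":[-0.0269,-0.0297,-0.0012],"turn":[0.0,0.0,0.064],"claw":0.0},{"linear":[-0.0288,-0.0279,-0.0012],"turn":[0.0,0.0,0.064],"claw":0.0},{"linear":[-0.0305,-0.026,-0.0012],"turn":[0.0,0.0,0.064],"claw":0.0},{"linear":[-0.0321,-0.024,-0.0012],"turn":[0.0,0.0,0.064],"claw":0.0},{"linear":[-0.0336,-0.0218,-0.0012],"turn":[0.0,0.0,0.064],"claw":0.0},{"linear":[-0.0349,-0.0196,-0.0012],"turn":[0.0,0.0,0.064],"claw":0.0},{"linear":[-0.0361,-0.0173,-0.0012],"turn":[0.0,0.0,0.064],"claw":0.0},{"linear":[-0.0372,-0.015,-0.0012],"turn":[0.0,0.0,0.064],"claw":0.0},{"linear":[-0.038,-0.0126,-0.0012],"turn":[0.0,0.0,0.064],"claw":0.0}]
```

Request:
drive_tool(
  deltas=[
    {"linear": [-0.021,-0.034,-0.001],"turn": [0,0,0.064],"claw": 0},
    {"linear": [-0.023,-0.033,-0.001],"turn": [0,0,0.064],"claw": 0},
    {"linear": [-0.025,-0.031,-0.001],"turn": [0,0,0.064],"claw": 0},
    {"linear": [-0.027,-0.03,-0.001],"turn": [0,0,0.064],"claw": 0},
    {"linear": [-0.029,-0.028,-0.001],"turn": [0,0,0.064],"claw": 0},
    {"linear": [-0.03,-0.026,-0.001],"turn": [0,0,0.064],"claw": 0},
    {"linear": [-0.032,-0.024,-0.001],"turn": [0,0,0.064],"claw": 0},
    {"linear": [-0.034,-0.022,-0.001],"turn": [0,0,0.064],"claw": 0},
    {"linear": [-0.035,-0.02,-0.001],"turn": [0,0,0.064],"claw": 0},
    {"linear": [-0.036,-0.017,-0.001],"turn": [0,0,0.064],"claw": 0},
    {"linear": [-0.037,-0.015,-0.001],"turn": [0,0,0.064],"claw": 0},
    {"linear": [-0.038,-0.013,-0.001],"turn": [0,0,0.064],"claw": 0},
  ],
)

```text
t: 2.1
position: [277.8, 89.7, 215.6]
eef_rot: [[-0.52, 0.854, 0.009], [0.854, 0.52, 0.006], [0.0, 0.011, -1.0]]
force: [1.2, -0.1, -0.2]
opening: 0.998
```

```bash
python3 plan.py 424.5 -345.5 100 -11.7 12 0.3
```

```text
t 2.1 pos [277.8  89.7 215.6] jaw 31.32 d -43.02 stepmm 39.5 F [ 1.2 -0.1 -0.2] open 0.998 q6 -28
[{"linear":[-0.0373,-0.0085,0.0095],"turn":[0.001,-0.0,0.063],"claw":0.3},{"linear":[-0.0378,-0.0062,0.0096],"turn":[0.001,-0.0,0.063],"claw":0.3},{"linear":[-0.0381,-0.0038,0.0096],"turn":[0.001,-0.0,0.063],"claw":0.3},{"linear":[-0.0383,-0.0014,0.0096],"turn":[0.001,-0.0,0.063],"claw":0.3},{"linear":[-0.0383,0.001,0.0096],"turn":[0.001,-0.0,0.063],"claw":0.3},{"linear":[-0.0381,0.0034,0.0097],"turn":[0.001,-0.0,0.063],"claw":0.3},{"linear":[-0.0378,0.0058,0.0097],"turn":[0.001,-0.0,0.063],"claw":0.3},{"linear":[-0.0374,0.0081,0.0097],"turn":[0.001,-0.0,0.063],"claw":0.3},{"linear":[-0.0368,0.0104,0.0097],"turn":[0.001,-0.0,0.063],"claw":0.3},{"linear":[-0.0361,0.0127,0.0098],"turn":[0.001,-0.0,0.063],"claw":0.3},{"linear":[-0.0352,0.0149,0.0098],"turn":[0.001,-0.0,0.063],"claw":0.3},{"linear":[-0.0342,0.0171,0.0098],"turn":[0.001,-0.0,0.063],"claw":0.3}]
```

Request:
drive_tool(
  deltas=[
    {"linear": [-0.037,-0.008,0.009],"turn": [0.001,0,0.063],"claw": 0.2},
    {"linear": [-0.038,-0.006,0.009],"turn": [0.001,0,0.063],"claw": 0.2},
    {"linear": [-0.038,-0.004,0.009],"turn": [0.001,0,0.063],"claw": 0.2},
    {"linear": [-0.038,-0.001,0.01],"turn": [0.001,0,0.063],"claw": 0.2},
    {"linear": [-0.038,0.001,0.01],"turn": [0.001,0,0.063],"claw": 0.2},
    {"linear": [-0.038,0.003,0.01],"turn": [0.001,0,0.063],"claw": 0.2},
    {"linear": [-0.038,0.006,0.01],"turn": [0.001,0,0.063],"claw": 0.2},
    {"linear": [-0.037,0.008,0.01],"turn": [0.001,0,0.063],"claw": 0.2},
    {"linear": [-0.037,0.01,0.01],"turn": [0.001,0,0.063],"claw": 0.2},
    {"linear": [-0.036,0.013,0.01],"turn": [0.001,0,0.063],"claw": 0.2},
    {"linear": [-0.035,0.015,0.01],"turn": [0.001,0,0.063],"claw": 0.2},
    {"linear": [-0.034,0.017,0.01],"turn": [0.001,0,0.063],"claw": 0.2},
  ],
)

```text
t: 3.1
position: [417.5, -373.7, 101.5]
eef_rot: [[0.258, 0.966, 0.019], [0.966, -0.258, -0.001], [0.004, 0.019, -1.0]]
force: [0.1, -0.1, -0.0]
opening: 0.801
```

```bash
python3 plan.py 424.5 -345.5 26 -11.7 3 0.2;python3 - <<'E'
from rig import bot
from h import *
p=bot.read_camera("side");zoom(p,"pics/a1.png",230,200,160,130,5)
E
```

```text
t 3.1 pos [ 417.5 -373.7  101.5] jaw -14.94 d 3.24 stepmm 27.0 F [ 0.1 -0.1 -0. ] open 0.801 q6 -35
[{"linear":[0.0096,-0.0006,0.0252],"turn":[0.006,-0.001,-0.019],"claw":0.2},{"linear":[0.0096,-0.0005,0.0252],"turn":[0.006,-0.001,-0.019],"claw":0.2},{"linear":[0.0096,-0.0003,0.0252],"turn":[0.006,-0.001,-0.019],"claw":0.2}]
```

View pics/a1.png

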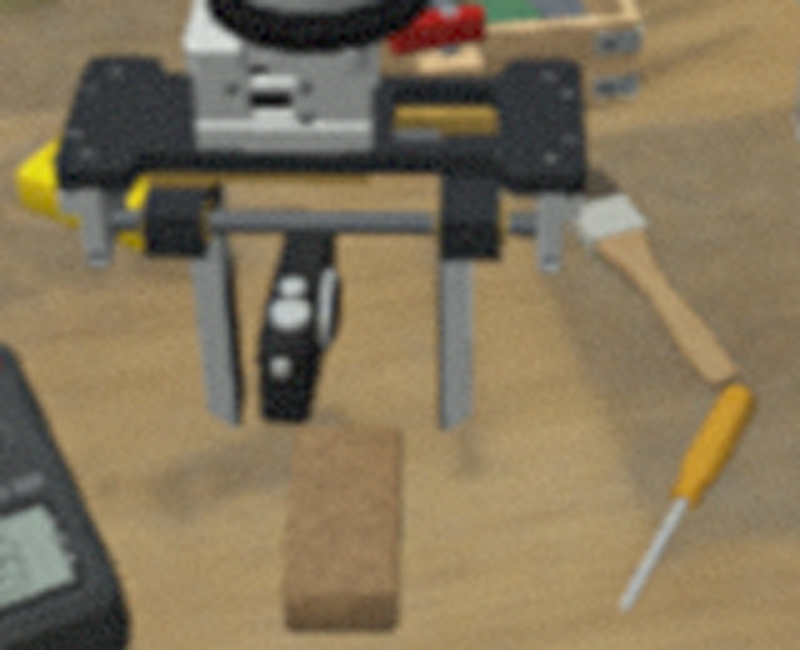

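```bash
python3 plan.py 424.5 -345.5 50 -11.7 3 0.2
```

```text
t 3.15 pos [ 420.1 -382.1   99.4] jaw -15.18 d 3.48 stepmm 20.5 F [ 2.7 -4.9 -0.6] open 0.8 q6 -35
[{"linear":[0.0122,-0.0021,0.0164],"turn":[0.008,0.001,-0.02],"claw":0.2},{"linear":[0.0122,-0.0019,0.0164],"turn":[0.008,0.001,-0.02],"claw":0.2},{"linear":[0.0123,-0.0016,0.0164],"turn":[0.008,0.001,-0.02],"claw":0.2}]
```

Request:
drive_tool(
  deltas=[
    {"linear": [0.012,-0.002,0.016],"turn": [0.008,0.001,-0.02],"claw": 0.2},
    {"linear": [0.012,-0.002,0.016],"turn": [0.008,0.001,-0.02],"claw": 0.2},
    {"linear": [0.01,-0.001,0.014],"turn": [0.008,0,-0.02],"claw": 0.2},
    {"linear": [0,0,0],"turn": [0,0,0],"claw": 0.2},
  ],
)

```text
t: 3.48
position: [425.5, -354.7, 49.7]
eef_rot: [[0.208, 0.978, -0.002], [0.978, -0.208, -0.002], [-0.003, -0.001, -1.0]]
force: [-0.2, 0.6, -0.4]
opening: 0.799
```

```bash
python3 plan.py 424.5 -345.5 26 -11.7 2 0.2
```

```text
t 3.48 pos [ 425.5 -354.7   49.7] jaw -11.98 d 0.28 stepmm 12.7 F [-0.2  0.6 -0.4] open 0.799 q6 -35
[{"linear":[0.0044,-0.0014,0.0118],"turn":[-0.001,0.001,-0.002],"claw":0.2},{"linear":[0.0044,-0.0014,0.0118],"turn":[-0.001,0.001,-0.002],"claw":0.2}]
```

Request:
drive_tool(
  deltas=[
    {"linear": [0.0045,-0.001,0.012],"turn": [-0.001,0.001,-0.002],"claw": 0.2},
    {"linear": [0.0045,-0.001,0.011],"turn": [-0.001,0.001,-0.002],"claw": 0.2},
    {"linear": [0,0,0],"turn": [0,0,0],"claw": 1},
    {"linear": [0,0,0],"turn": [0,0,0],"claw": 1},
    {"linear": [0,0,0],"turn": [0,0,0],"claw": 1},
    {"linear": [0,0,0],"turn": [0,0,0],"claw": 1},
    {"linear": [0,0,0],"turn": [0,0,0],"claw": 1},
  ],
  grip_force=25,
)

```text
t: 4.07
position: [427.6, -348.5, 30.8]
eef_rot: [[0.203, 0.979, 0.006], [0.979, -0.203, -0.007], [-0.006, 0.007, -1.0]]
force: [0.3, -0.3, -0.1]
opening: 0.479
```

```bash
python3 plan.py 424.5 -345.5 150 -11.7 4 1;python3 - <<'E'
from rig import bot
from h import *
p=bot.read_camera("side");zoom(p,"pics/a2.png",230,200,160,130,5)
E
```

```text
t 4.07 pos [ 427.6 -348.5   30.8] jaw -11.7 d -0.0 stepmm 29.8 F [ 0.3 -0.3 -0.1] open 0.479 q6 -35
[{"linear":[0.0004,-0.0007,-0.0298],"turn":[0.002,0.002,0.0],"claw":1.0},{"linear":[0.0004,-0.0007,-0.0298],"turn":[0.002,0.002,0.0],"claw":1.0},{"linear":[0.0004,-0.0007,-0.0298],"turn":[0.002,0.002,0.0],"claw":1.0},{"linear":[0.0004,-0.0007,-0.0298],"turn":[0.002,0.002,0.0],"claw":1.0}]
```

View pics/a2.png

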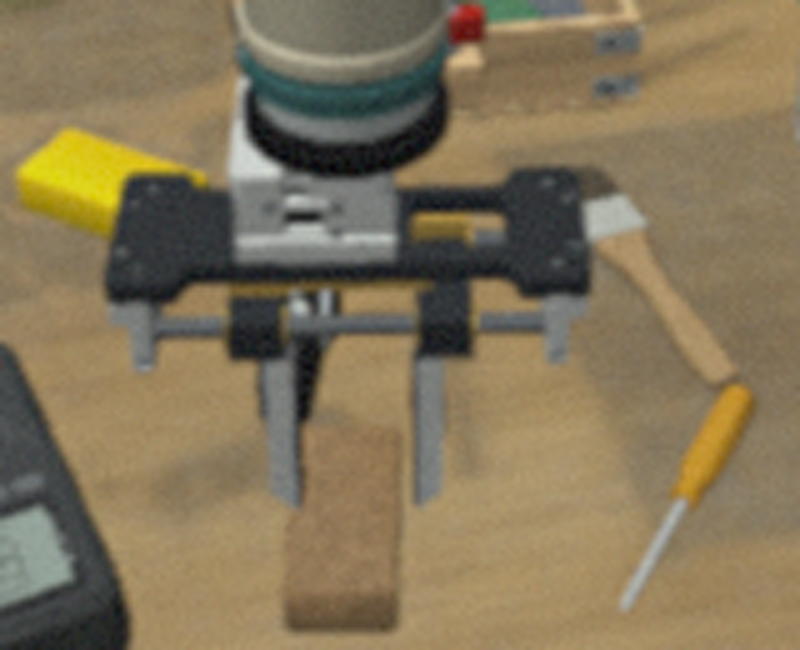

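Request:
drive_tool(
  deltas=[
    {"linear": [0,0,0],"turn": [0,0,0],"claw": 1},
    {"linear": [0,0,0],"turn": [0,0,0],"claw": 1},
  ],
)

```text
t: 4.28
position: [428.2, -349.5, 32.0]
eef_rot: [[0.203, 0.979, 0.007], [0.979, -0.203, -0.009], [-0.007, 0.009, -1.0]]
force: [-0.8, 0.5, -0.2]
opening: 0.297
```

Run:
```python
from rig import bot
from h import *
s=bot.observe();print(s["position"],s["force"],s["opening"])
p=bot.read_camera("side");zoom(p,"pics/a3.png",260,240,80,100,6)
R=s["eef_rot"]
for o in(23.5,-23.5):
  for zz in (22,): print(proj(p,s["position"]+R@[0,o,zz]), (proj(p,s["position"]+R@[0,o,zz])-[260,240])*6)
```

```text
[ 428.19035683 -349.4611774    31.95084499] [-0.79570468  0.45458441 -0.17755124] 0.296900025096389
[[312.44365516 305.5817528 ]] [[314.66193096 393.49051682]]
[[289.96124556 306.03869621]] [[179.76747337 396.23217728]]
```

View pics/a3.png

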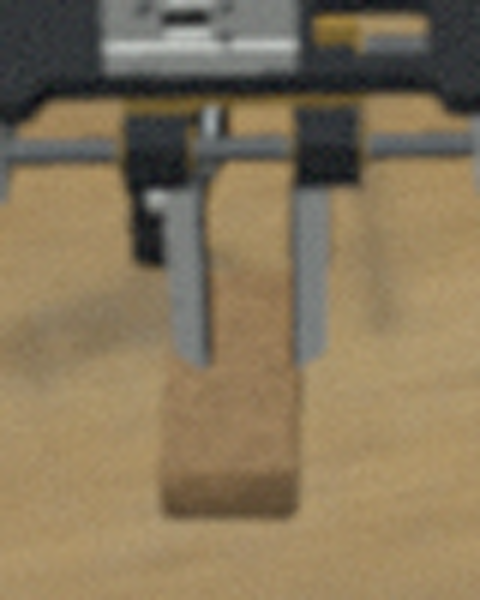

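Run:
```python
from rig import bot
from h import *
s=bot.observe();print(s["position"],s["force"],s["opening"],s["q"])
p=bot.read_camera("top");zoom(p,"pics/a4.png",360,190,150,100,5)
q=bot.read_camera("side")
R=s["eef_rot"]
for o in(14,-14):
  for zz in (22,0,-60): print(o,zz,(proj(q,s["position"]+R@[0,o,zz])-[260,240])*6,(proj(p,s["position"]+R@[0,o,zz])-[360,190])*5)
print(bot.observe()["position"])
```

```text
[ 428.19304126 -349.4859745    31.9419589 ] [ 0.23425551 -0.56002765  0.2287743 ] 0.25310824675254345 [-4.63912753e+01  2.23456182e+01  1.03801600e+02 -7.53095736e-02
  5.31817667e+01 -3.46341974e+01]
14 22 [[287.44738995 394.11847113]] [[425.86473141 231.06567623]]
14 0 [[286.52653902 348.68183122]] [[439.19406561 232.42869894]]
14 -60 [[283.87321027 217.70876282]] [[478.74662509 236.47304745]]
-14 22 [[207.08293957 395.74993132]] [[416.15534098 284.69075094]]
-14 0 [[204.98307996 350.30011586]] [[429.29223929 287.24838934]]
-14 -60 [[198.93233375 219.28307125]] [[468.27968205 294.83871612]]
[ 427.97630098 -349.20954265   31.61343819]
```

View pics/a4.png

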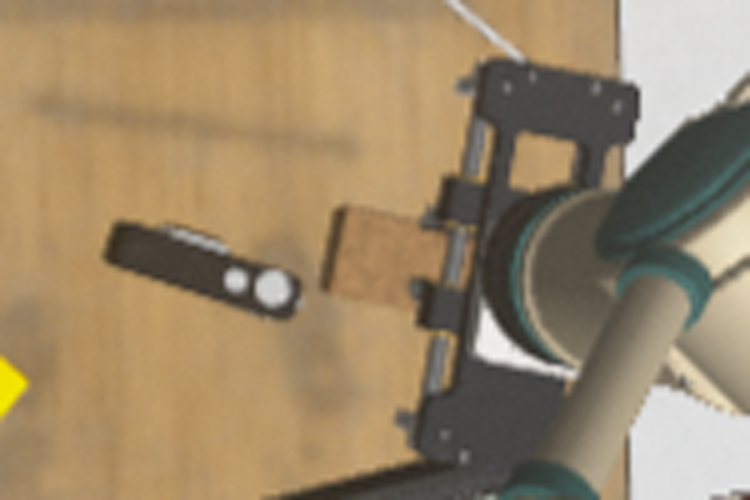

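Run:
```python
from h import *
import pickle
P,D=pickle.load(open("d0.pkl","rb"));S=P["side"]
R=np.array([[0.258, 0.966, 0.019], [0.966, -0.258, -0.001], [0.004, 0.019, -1.0]]);p=np.array([417.5, -373.7, 101.5])
for o in(37.6,-37.6,50,-50):
  for z in(22,10,0): print(o,z,((proj(S,p+R@[0,o,z])-[230,200]+.5)*5-.5).round())
R=np.array([[0.203, 0.979, 0.006], [0.979, -0.203, -0.007], [-0.006, 0.007, -1.0]]);p=np.array([427.6, -348.5, 30.8])
for o in(22.5,-22.5):
  for z in(22,10,0): print(o,z,((proj(S,p+R@[0,o,z])-[230,200]+.5)*5-.5).round())
# initial pose
R=np.array([[-.9716,.2365,0],[.2365,.9716,0],[0,0,-1]]);p=np.array([136,558.7,205.7])
for o in(47,-47):
  for z in(22,0): print(o,z,proj(S,p+R@[0,o,z]).round(1))
zoom(S,"pics/a5.png",140,20,60,90,6)
```

```text
37.6 22 [[438. 457.]]
37.6 10 [[438. 435.]]
37.6 0 [[437. 416.]]
-37.6 22 [[244. 454.]]
-37.6 10 [[242. 432.]]
-37.6 0 [[240. 413.]]
50 22 [[470. 458.]]
50 10 [[470. 435.]]
50 0 [[470. 416.]]
-50 22 [[212. 454.]]
-50 10 [[210. 431.]]
-50 0 [[208. 412.]]
22.5 22 [[410. 530.]]
22.5 10 [[410. 510.]]
22.5 0 [[409. 493.]]
-22.5 22 [[302. 532.]]
-22.5 10 [[301. 512.]]
-22.5 0 [[300. 495.]]
47 22 [[182.2 100.7]]
47 0 [[181.1  95. ]]
-47 22 [[173.8 108.2]]
-47 0 [[172.6 102.3]]
```

View pics/a5.png

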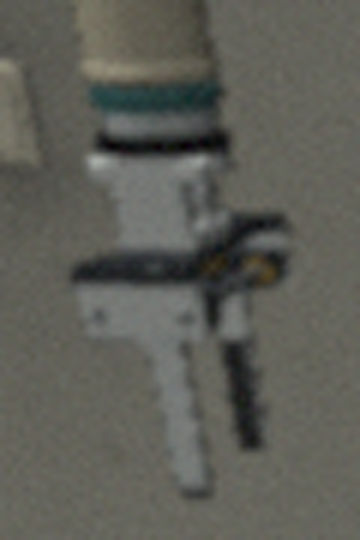

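Request:
drive_tool(
  deltas=[
    {"linear": [0,0,-0.01],"turn": [0,0,0],"claw": 0.2},
    {"linear": [0.002,-0.002,0],"turn": [0,0,0],"claw": 0.2},
    {"linear": [0,0,0],"turn": [0,0,0],"claw": 0.2},
    {"linear": [0,0,0],"turn": [0,0,0],"claw": 0.2},
    {"linear": [0,0,0],"turn": [0,0,0],"claw": 0.2},
    {"linear": [0,0,0],"turn": [0,0,0],"claw": 0.2},
    {"linear": [0,0,0],"turn": [0,0,0],"claw": 0.2},
  ],
)

```text
t: 5.02
position: [426.1, -346.2, 42.8]
eef_rot: [[0.203, 0.979, 0.007], [0.979, -0.203, -0.009], [-0.007, 0.008, -1.0]]
force: [0.1, 1.1, -1.8]
opening: 0.634
```

```bash
python3 plan.py 426 -347 12 -11.7 3 0.2;python3 - <<'E'
from rig import bot
from h import *
p=bot.read_camera("side");zoom(p,"pics/a6.png",260,240,80,100,6)
E
```

```text
t 5.02 pos [ 426.1 -346.2   42.8] jaw -11.7 d -0.0 stepmm 10.3 F [ 0.1  1.1 -1.8] open 0.634 q6 -35
[{"linear":[-0.0002,-0.0001,0.0103],"turn":[0.003,0.002,0.0],"claw":0.2},{"linear":[-0.0002,-0.0001,0.0103],"turn":[0.003,0.002,0.0],"claw":0.2},{"linear":[-0.0002,-0.0001,0.0103],"turn":[0.003,0.002,0.0],"claw":0.2}]
```

View pics/a6.png

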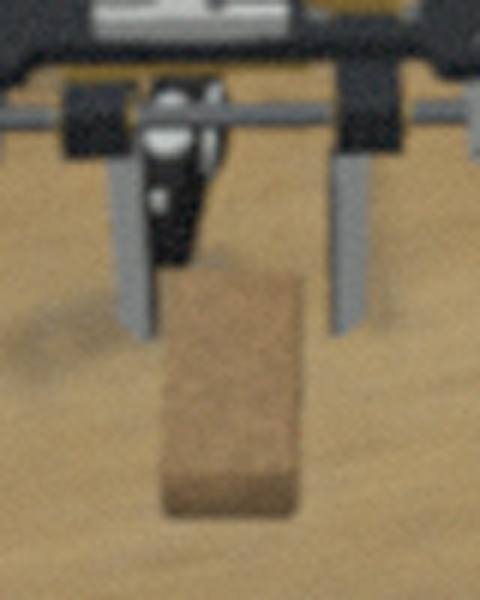

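Request:
drive_tool(
  deltas=[
    {"linear": [0,-0.002,0],"turn": [0.003,0.002,0],"claw": 0.2},
    {"linear": [0,-0.001,0.01],"turn": [0.003,0.002,0],"claw": 0.2},
    {"linear": [0,0,0.01],"turn": [0.002,0.002,0],"claw": 0.2},
    {"linear": [0,0,0.008],"turn": [0,0,0],"claw": 0.2},
    {"linear": [0,0,0],"turn": [0,0,0],"claw": 0.2},
  ],
)

```text
t: 5.48
position: [422.7, -345.6, 11.8]
eef_rot: [[0.203, 0.979, -0.001], [0.979, -0.203, -0.0], [-0.0, -0.001, -1.0]]
force: [0.4, -0.5, 0.0]
opening: 0.798
```

```bash
python3 plan.py 424 -346 7 -11.7 1 0.2;python3 - <<'E'
from rig import bot
from h import *
p=bot.read_camera("side");zoom(p,"pics/a7.png",260,240,80,100,6)
s=bot.observe()
R=s["eef_rot"]
for z in(0,22):print(((proj(p,s["position"]+R@[0,0,z])-[260,240]+.5)*6-.5).round())
E
```

```text
t 5.48 pos [ 422.7 -345.6   11.8] jaw -11.71 d 0.01 stepmm 5.0 F [ 0.4 -0.5  0. ] open 0.798 q6 -35
[{"linear":[-0.0001,0.0013,0.0048],"turn":[-0.001,0.0,-0.0],"claw":0.2}]
[[232. 387.]]
[[233. 431.]]
```

View pics/a7.png

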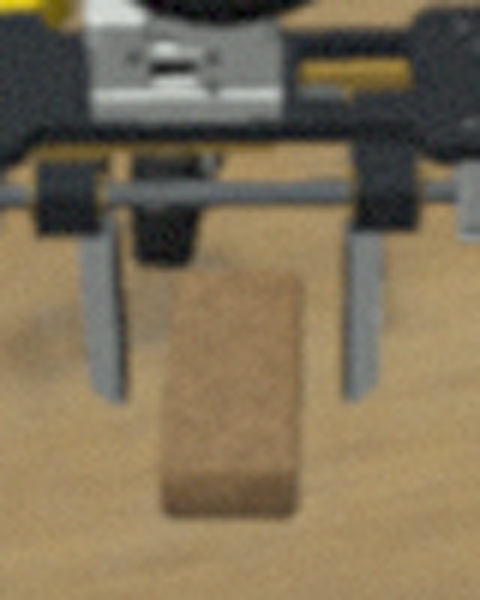

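Request:
drive_tool(
  deltas=[
    {"linear": [0,0.001,0.002],"turn": [0,0,0],"claw": 1},
    {"linear": [0,0,0],"turn": [0,0,0],"claw": 1},
    {"linear": [0,0,0],"turn": [0,0,0],"claw": 1},
    {"linear": [0,0,0],"turn": [0,0,0],"claw": 1},
    {"linear": [0,0,0],"turn": [0,0,0],"claw": 1},
    {"linear": [0,0,0],"turn": [0,0,0],"claw": 1},
  ],
  grip_force=25,
)

```text
t: 6.03
position: [424.2, -346.2, 9.7]
eef_rot: [[0.203, 0.979, -0.001], [0.979, -0.203, -0.0], [-0.0, -0.001, -1.0]]
force: [-0.1, -0.5, 0.1]
opening: 0.489
```

```bash
python3 plan.py 424 -346 180 -11.7 5 1;python3 - <<'E'
from rig import bot
from h import *
p=bot.read_camera("side");zoom(p,"pics/a8.png",260,240,80,100,6)
s=bot.observe();print(s["opening"])
E
```

```text
t 6.03 pos [ 424.2 -346.2    9.7] jaw -11.7 d 0.0 stepmm 34.1 F [-0.1 -0.5  0.1] open 0.489 q6 -35
[{"linear":[0.0,-0.0001,-0.0341],"turn":[-0.0,0.0,-0.0],"claw":1.0},{"linear":[0.0,-0.0001,-0.0341],"turn":[-0.0,0.0,-0.0],"claw":1.0},{"linear":[0.0,-0.0001,-0.0341],"turn":[-0.0,0.0,-0.0],"claw":1.0},{"linear":[0.0,-0.0001,-0.0341],"turn":[-0.0,0.0,-0.0],"claw":1.0},{"linear":[0.0,-0.0001,-0.0341],"turn":[-0.0,0.0,-0.0],"claw":1.0}]
0.4866993305714018
```

View pics/a8.png

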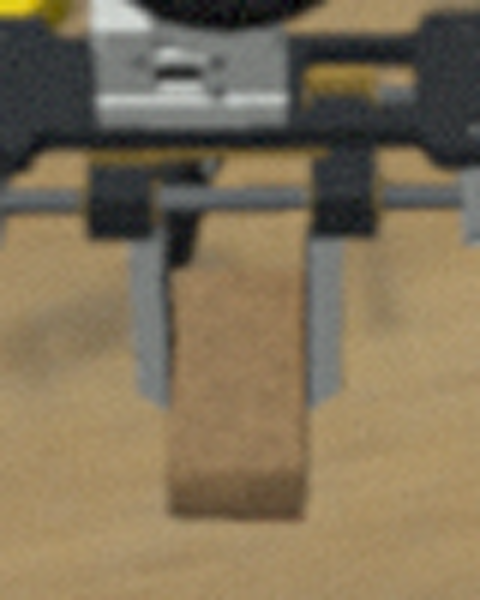

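Request:
drive_tool(
  deltas=[
    {"linear": [0,0,-0.02],"turn": [0,0,0],"claw": 1},
    {"linear": [0,0,-0.035],"turn": [0,0,0],"claw": 1},
    {"linear": [0,0,-0.035],"turn": [0,0,0],"claw": 1},
    {"linear": [0,0,-0.03],"turn": [0,0,0],"claw": 1},
    {"linear": [0,0,-0.015],"turn": [0,0,0],"claw": 1},
  ],
)

```text
t: 6.5
position: [421.2, -342.9, 145.1]
eef_rot: [[0.203, 0.979, -0.01], [0.979, -0.203, 0.01], [0.007, -0.012, -1.0]]
force: [0.3, -0.5, -0.7]
opening: 0.487
```

```bash
python3 plan.py 496 36 150 -4 11 1|cut -c1-900
```

```text
t 6.5 pos [ 421.2 -342.9  145.1] jaw -11.7 d 7.7 stepmm 35.1 F [ 0.3 -0.5 -0.7] open 0.487 q6 -35
[{"linear":[0.0351,-0.0003,-0.0002],"turn":[-0.001,-0.001,-0.012],"claw":1.0},{"linear":[0.0351,0.0001,-0.0002],"turn":[-0.001,-0.001,-0.012],"claw":1.0},{"linear":[0.0351,0.0005,-0.0002],"turn":[-0.001,-0.001,-0.012],"claw":1.0},{"linear":[0.0351,0.0009,-0.0002],"turn":[-0.001,-0.001,-0.012],"claw":1.0},{"linear":[0.0351,0.0014,-0.0002],"turn":[-0.001,-0.001,-0.012],"claw":1.0},{"linear":[0.0351,0.0018,-0.0002],"turn":[-0.001,-0.001,-0.012],"claw":1.0},{"linear":[0.035,0.0022,-0.0002],"turn":[-0.001,-0.001,-0.012],"claw":1.0},{"linear":[0.035,0.0027,-0.0002],"turn":[-0.001,-0.001,-0.012],"claw":1.0},{"linear":[0.035,0.0031,-0.0002],"turn":[-0.001,-0.001,-0.012],"claw":1.0},{"linear":[0.0349,0.0035,-0.0002],"turn":[-0.001,-0.001,-0.012],"claw":1.0},{"linear":[0.0349,0.0039,-0.0002],"turn":[-0.001,-0.001,-0.012],"claw":1.0}]
```

Request:
drive_tool(
  deltas=[
    {"linear": [0.03,0,0],"turn": [-0.001,-0.001,-0.012],"claw": 1},
    {"linear": [0.038,0,0],"turn": [-0.001,-0.001,-0.012],"claw": 1},
    {"linear": [0.04,0.001,0],"turn": [-0.001,-0.001,-0.012],"claw": 1},
    {"linear": [0.04,0.001,0],"turn": [-0.001,-0.001,-0.012],"claw": 1},
    {"linear": [0.04,0.001,0],"turn": [-0.001,-0.001,-0.012],"claw": 1},
    {"linear": [0.04,0.002,0],"turn": [-0.001,-0.001,-0.012],"claw": 1},
    {"linear": [0.04,0.002,0],"turn": [-0.001,-0.001,-0.012],"claw": 1},
    {"linear": [0.04,0.003,0],"turn": [-0.001,-0.001,-0.012],"claw": 1},
    {"linear": [0.035,0.003,0],"turn": [-0.001,-0.001,-0.012],"claw": 1},
    {"linear": [0.02,0.003,0],"turn": [0,0,-0.012],"claw": 1},
    {"linear": [0.01,0.003,0],"turn": [0,0,-0.012],"claw": 1},
    {"linear": [0,0,0],"turn": [0,0,0],"claw": 1},
  ],
)

```text
t: 7.5
position: [502.6, 33.7, 151.5]
eef_rot: [[0.072, 0.997, 0.017], [0.997, -0.072, -0.014], [-0.013, 0.018, -1.0]]
force: [0.1, -0.1, -0.5]
opening: 0.487
```

```bash
python3 plan.py 496 36 60 -4 4 1
```

```text
t 7.5 pos [502.6  33.7 151.5] jaw -4.13 d 0.13 stepmm 22.9 F [ 0.1 -0.1 -0.5] open 0.487 q6 1
[{"linear":[0.0007,-0.0021,0.0228],"turn":[0.005,0.003,-0.001],"claw":1.0},{"linear":[0.0007,-0.0021,0.0228],"turn":[0.005,0.003,-0.001],"claw":1.0},{"linear":[0.0007,-0.0021,0.0228],"turn":[0.005,0.003,-0.001],"claw":1.0},{"linear":[0.0007,-0.0021,0.0228],"turn":[0.005,0.003,-0.001],"claw":1.0}]
```

Request:
drive_tool(
  deltas=[
    {"linear": [0.001,-0.002,0.023],"turn": [0.005,0.003,-0.001],"claw": 1},
    {"linear": [0.001,-0.002,0.025],"turn": [0.005,0.003,-0.001],"claw": 1},
    {"linear": [0.001,-0.002,0.023],"turn": [0.004,0.003,0],"claw": 1},
    {"linear": [0,-0.001,0.012],"turn": [0.001,0,0],"claw": 1},
    {"linear": [0,0,0],"turn": [0,0,0],"claw": 1},
  ],
)

```text
t: 7.92
position: [498.0, 34.7, 67.9]
eef_rot: [[0.069, 0.998, 0.009], [0.998, -0.069, -0.006], [-0.005, 0.009, -1.0]]
force: [0.2, -0.3, -1.2]
opening: 0.487
```

```bash
python3 plan.py 496 36 17 -4 3 1
```

```text
t 7.92 pos [498.   34.7  67.9] jaw -3.93 d -0.07 stepmm 17.0 F [ 0.2 -0.3 -1.2] open 0.487 q6 0
[{"linear":[0.0005,-0.0009,0.017],"turn":[0.003,0.002,0.0],"claw":1.0},{"linear":[0.0005,-0.0009,0.017],"turn":[0.003,0.002,0.0],"claw":1.0},{"linear":[0.0005,-0.0009,0.017],"turn":[0.003,0.002,0.0],"claw":1.0}]
```

Request:
drive_tool(
  deltas=[
    {"linear": [0.001,-0.001,0.017],"turn": [0.003,0.002,0],"claw": 1},
    {"linear": [0,-0.001,0.016],"turn": [0.003,0.002,0],"claw": 1},
    {"linear": [0,0,0.01],"turn": [0.002,0.002,0],"claw": 1},
    {"linear": [0,0,0],"turn": [0,0,0],"claw": 1},
  ],
)

```text
t: 8.25
position: [497.6, 32.5, 25.6]
eef_rot: [[0.072, 0.997, 0.004], [0.997, -0.072, -0.001], [-0.0, 0.004, -1.0]]
force: [-0.6, -0.5, -0.4]
opening: 0.487
```

```bash
python3 plan.py 496 36 16 -4 1 1
```

```text
t 8.25 pos [497.6  32.5  25.6] jaw -4.12 d 0.12 stepmm 10.4 F [-0.6 -0.5 -0.4] open 0.487 q6 0
[{"linear":[0.0034,-0.0019,0.0096],"turn":[0.004,0.0,-0.002],"claw":1.0}]
```

Request:
drive_tool(
  deltas=[
    {"linear": [0.001,-0.001,0.005],"turn": [0.003,0,0],"claw": 1},
    {"linear": [0,0,0.004],"turn": [0,0,0],"claw": 1},
    {"linear": [0,0,0],"turn": [0,0,0],"claw": 1},
  ],
)

```text
t: 8.5
position: [498.4, 32.5, 17.9]
eef_rot: [[0.073, 0.997, 0.004], [0.997, -0.073, -0.001], [-0.001, 0.005, -1.0]]
force: [-0.9, -0.5, -1.0]
opening: 0.49
```

```bash
python3 plan.py 496 36 16 -4 1 1
python3 - <<'E'
from rig import bot
from h import *
p=bot.read_camera("side");zoom(p,"pics/b1.png",260,150,110,90,6)
p=bot.read_camera("top");zoom(p,"pics/b2.png",240,140,120,120,5)
E
```

```text
t 8.5 pos [498.4  32.5  17.9] jaw -4.21 d 0.21 stepmm 4.7 F [-0.9 -0.5 -1. ] open 0.49 q6 0
[{"linear":[0.0033,-0.0027,0.0019],"turn":[0.005,0.001,-0.004],"claw":1.0}]
```

View pics/b1.png

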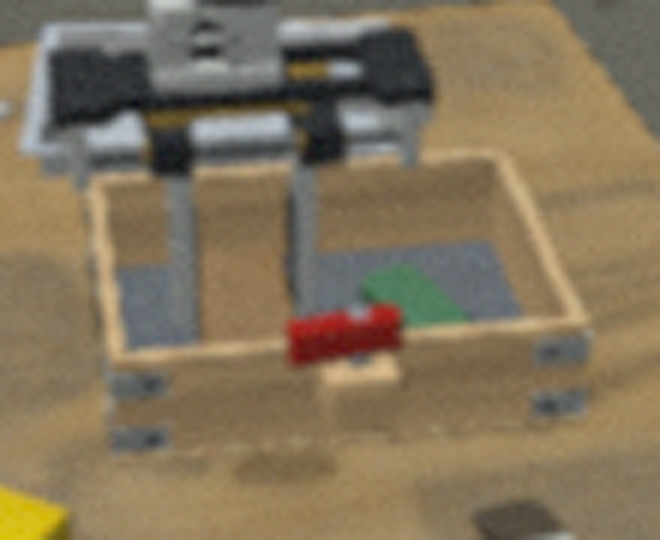

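View pics/b2.png

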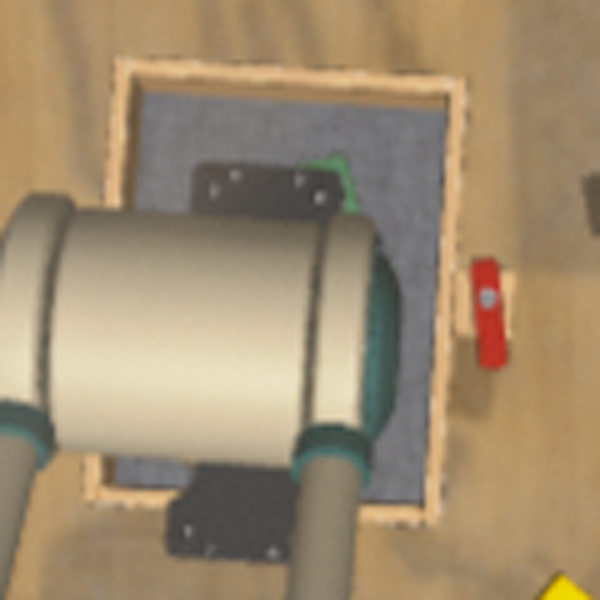

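Request:
drive_tool(
  deltas=[
    {"linear": [0,0,0.002],"turn": [0.002,0,0],"claw": 1},
    {"linear": [0,0,0.001],"turn": [0,0,0],"claw": 1},
    {"linear": [0,0,0],"turn": [0,0,0],"claw": 0.38},
    {"linear": [0,0,0],"turn": [0,0,0],"claw": 0.38},
    {"linear": [0,0,0],"turn": [0,0,0],"claw": 0.38},
    {"linear": [0,0,-0.015],"turn": [0,0,0],"claw": 0.38},
    {"linear": [0,0,-0.035],"turn": [0,0,0],"claw": 0.38},
    {"linear": [0,0,-0.04],"turn": [0,0,0],"claw": 0.38},
    {"linear": [0,0,-0.04],"turn": [0,0,0],"claw": 0.38},
    {"linear": [0,0,-0.02],"turn": [0,0,0],"claw": 0.5},
  ],
)

```text
t: 9.43
position: [494.5, 33.3, 167.2]
eef_rot: [[0.072, 0.997, -0.008], [0.997, -0.072, -0.0], [-0.001, -0.008, -1.0]]
force: [0.2, -0.1, -0.2]
opening: 0.575
```

```bash
python3 plan.py 533.5 292 150 79.3 12 0.5|sed 's/},/},\n/g'
python3 - <<'E'
from rig import bot
from h import *
p=bot.read_camera("side");zoom(p,"pics/b3.png",260,150,110,90,6)
E
```

```text
t 9.43 pos [494.5  33.3 167.2] jaw -4.15 d 83.45 stepmm 21.8 F [ 0.2 -0.1 -0.2] open 0.575 q6 0
[{"linear":[0.0217,0.0017,0.0014],"turn":[-0.001,0.0,-0.121],"claw":0.5},
{"linear":[0.0214,0.0043,0.0014],"turn":[-0.001,0.0,-0.121],"claw":0.5},
{"linear":[0.0207,0.0069,0.0014],"turn":[-0.001,0.0,-0.121],"claw":0.5},
{"linear":[0.0197,0.0093,0.0013],"turn":[-0.001,0.0,-0.121],"claw":0.5},
{"linear":[0.0184,0.0116,0.0013],"turn":[-0.001,0.0,-0.121],"claw":0.5},
{"linear":[0.0169,0.0138,0.0013],"turn":[-0.001,0.0,-0.121],"claw":0.5},
{"linear":[0.0151,0.0157,0.0013],"turn":[-0.001,0.0,-0.121],"claw":0.5},
{"linear":[0.0131,0.0174,0.0013],"turn":[-0.001,0.0,-0.121],"claw":0.5},
{"linear":[0.0109,0.0189,0.0013],"turn":[-0.001,0.0,-0.121],"claw":0.5},
{"linear":[0.0085,0.0201,0.0013],"turn":[-0.001,0.0,-0.121],"claw":0.5},
{"linear":[0.006,0.021,0.0013],"turn":[-0.001,0.0,-0.121],"claw":0.5},
{"linear":[0.0034,0.0215,0.0012],"turn":[-0.001,0.0,-0.121],"claw":0.5}]
```

View pics/b3.png

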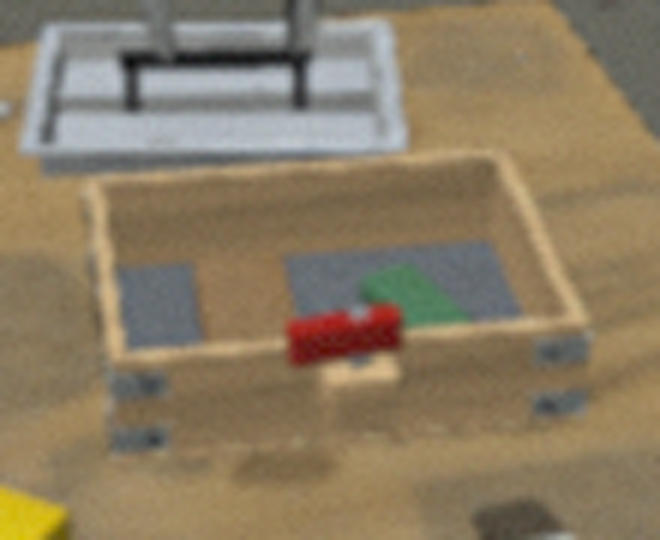

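Request:
drive_tool(
  deltas=[
    {"linear": [0.022,0.002,0],"turn": [0,0,-0.121],"claw": 0.5},
    {"linear": [0.022,0.004,0],"turn": [0,0,-0.121],"claw": 0.5},
    {"linear": [0.021,0.007,0],"turn": [0,0,-0.121],"claw": 0.5},
    {"linear": [0.02,0.009,0],"turn": [0,0,-0.121],"claw": 0.5},
    {"linear": [0.019,0.012,0],"turn": [0,0,-0.121],"claw": 0.5},
    {"linear": [0.017,0.014,0],"turn": [0,0,-0.121],"claw": 0.5},
    {"linear": [0.015,0.016,0],"turn": [0,0,-0.121],"claw": 0.5},
    {"linear": [0.013,0.018,0],"turn": [0,0,-0.121],"claw": 0.5},
    {"linear": [0.011,0.019,0],"turn": [0,0,-0.121],"claw": 0.5},
    {"linear": [0.009,0.02,0],"turn": [0,0,-0.121],"claw": 0.5},
    {"linear": [0.005,0.018,0],"turn": [0,0,-0.121],"claw": 0.5},
    {"linear": [0.002,0.01,0],"turn": [0,0,-0.08],"claw": 0.5},
  ],
)

```text
t: 10.48
position: [530.1, 289.6, 169.1]
eef_rot: [[-0.983, 0.183, 0.004], [0.183, 0.983, -0.003], [-0.004, -0.003, -1.0]]
force: [0.5, 0.3, -0.2]
opening: 0.501
```

```bash
python3 plan.py 533.5 292 80 79.3 5 0.5|sed 's/},/},\n/g'
```

```text
t 10.48 pos [530.1 289.6 169.1] jaw 79.47 d -0.17 stepmm 17.8 F [ 0.5  0.3 -0.2] open 0.501 q6 -57
[{"linear":[-0.0005,0.0007,0.0178],"turn":[-0.001,0.001,0.001],"claw":0.5},
{"linear":[-0.0005,0.0007,0.0178],"turn":[-0.001,0.001,0.001],"claw":0.5},
{"linear":[-0.0005,0.0007,0.0178],"turn":[-0.001,0.001,0.001],"claw":0.5},
{"linear":[-0.0005,0.0007,0.0178],"turn":[-0.001,0.001,0.001],"claw":0.5},
{"linear":[-0.0005,0.0007,0.0178],"turn":[-0.001,0.001,0.001],"claw":0.5}]
```

Request:
drive_tool(
  deltas=[
    {"linear": [0,0.001,0.03],"turn": [0,0,0.001],"claw": 0.5},
    {"linear": [0,0.001,0.03],"turn": [0,0,0.001],"claw": 0.5},
    {"linear": [0,0.001,0.025],"turn": [0,0,0],"claw": 0.5},
    {"linear": [0,0,0.01],"turn": [0,0,0],"claw": 0.5},
    {"linear": [0,0,0],"turn": [0,0,0],"claw": 0.5},
  ],
)

```text
t: 10.9
position: [531.6, 297.5, 69.5]
eef_rot: [[-0.984, 0.176, 0.007], [0.176, 0.984, -0.001], [-0.007, 0.0, -1.0]]
force: [0.2, -0.8, -0.2]
opening: 0.5
```

```bash
python3 plan.py 533.5 292 30 79.3 3 0.5|sed 's/},/},\n/g';  python3 - <<'E'
from rig import bot
from h import *
p=bot.read_camera("side");zoom(p,"pics/b4.png",240,110,110,90,6)
E
```

```text
t 10.9 pos [531.6 297.5  69.5] jaw 79.87 d -0.57 stepmm 13.3 F [ 0.2 -0.8 -0.2] open 0.5 q6 -57
[{"linear":[-0.0009,-0.0017,0.0132],"turn":[0.0,0.002,0.003],"claw":0.5},
{"linear":[-0.0009,-0.0017,0.0132],"turn":[0.0,0.002,0.003],"claw":0.5},
{"linear":[-0.0009,-0.0017,0.0132],"turn":[0.0,0.002,0.003],"claw":0.5}]
```

View pics/b4.png

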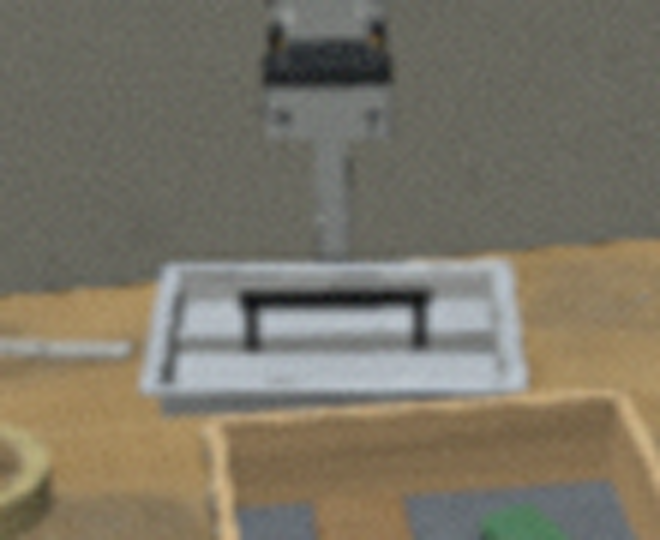

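Run:
```python
import pickle
from h import *
P,D=pickle.load(open("d0.pkl","rb"));S=P["side"]
R=np.array([[-0.984, 0.176, 0.007], [0.176, 0.984, -0.001], [-0.007, 0.0, -1.0]]);p=np.array([531.6,297.5,69.5])
for o in(-23.5,23.5,-36):
  for z in(22,6,0,-20): print(o,z,((proj(S,p+R@[0,o,z])-[240,110]+.5)*6-.5).round())
```

```text
-23.5 22 [[333. 300.]]
-23.5 6 [[332. 275.]]
-23.5 0 [[332. 266.]]
-23.5 -20 [[330. 234.]]
23.5 22 [[333. 267.]]
23.5 6 [[332. 242.]]
23.5 0 [[332. 233.]]
23.5 -20 [[331. 202.]]
-36 22 [[333. 310.]]
-36 6 [[332. 284.]]
-36 0 [[331. 275.]]
-36 -20 [[330. 243.]]
```

Run:
```python
from rig import bot
from h import *
s=bot.observe();print(s["t"],s["position"],s["qd"].round(1))
q=bot.read_camera("top");zoom(q,"pics/b6.png",140,130,120,130,5)
p=bot.read_camera("side");zoom(p,"pics/b5.png",240,110,110,90,6)
R=s["eef_rot"]
for o in (-23.5,-36):
  for z in(22,0): print(o,z,((proj(p,s["position"]+R@[0,o,z])-[240,110]+.5)*6-.5).round(),((proj(q,s["position"]+R@[0,o,z])-[140,130]+.5)*5-.5).round())
```

```text
10.95 [531.69872698 297.44852133  70.15477481] [-0.1 -1.5 -2.1  0.1  1.2 -0.1]
-23.5 22 [[333. 299.]] [[296. 369.]]
-23.5 0 [[332. 265.]] [[282. 366.]]
-36 22 [[333. 309.]] [[321. 373.]]
-36 0 [[332. 274.]] [[307. 371.]]
```

View pics/b5.png

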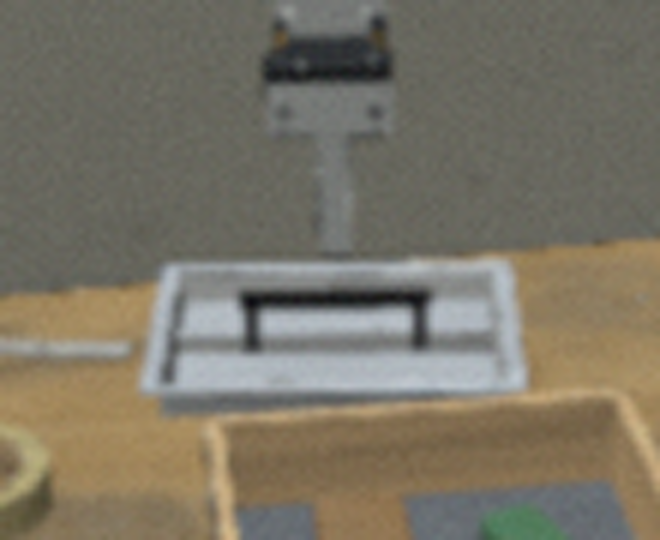

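View pics/b6.png

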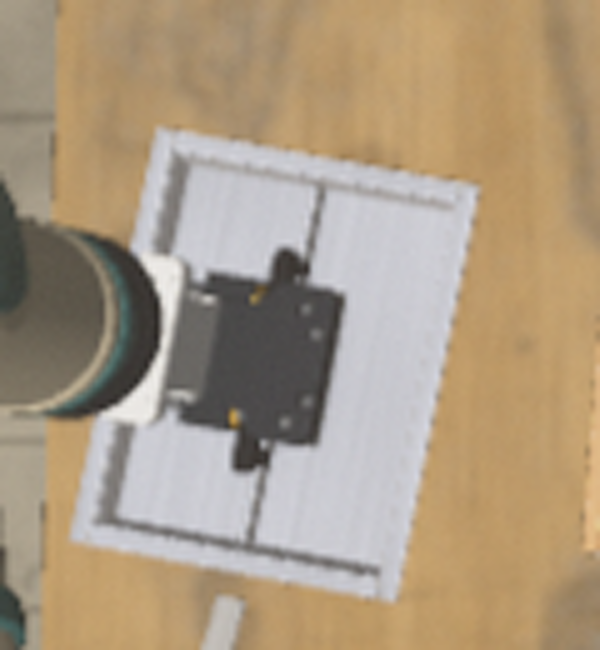

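Run:
```python
from rig import bot
from h import *
p=bot.read_camera("side");im=p["pixels"][135:175,275:315]
im=cv2.resize(im,None,fx=15,fy=15,interpolation=cv2.INTER_NEAREST).astype(float);im=np.clip((im-90)*1.6,0,255)
cv2.imwrite("pics/b7.png",im)
```

```text
[ WARN:0@0.828] global loadsave.cpp:1063 imwrite_ Unsupported depth image for selected encoder is fallbacked to CV_8U.
```

View pics/b7.png

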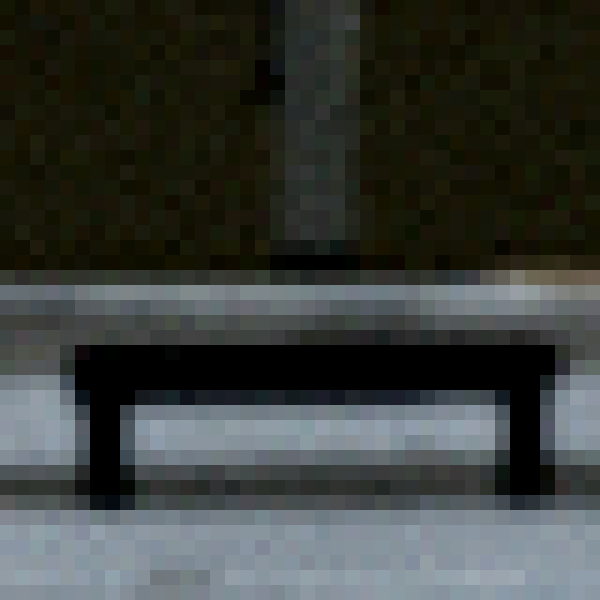

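Run:
```python
import pickle
from rig import bot
from h import *
P,D=pickle.load(open("d0.pkl","rb"));S=P["side"];T=P["top"]
s=bot.observe();R=s["eef_rot"];p=s["position"]
for o in ([37,-88,-75],[-37,-88,-75],[37,-88,-110],[-37,-88,-110]):
  print(o,((proj(S,p+R@np.array(o))-[240,110]+.5)*6-.5).round(),((proj(T,p+R@np.array(o))-[140,130]+.5)*5-.5).round())
# FK sanity: shoulder etc
print(s["q"],s["position"])
```

```text
[37, -88, -75] [[262. 183.]] [[350. 457.]]
[-37, -88, -75] [[400. 180.]] [[380. 296.]]
[37, -88, -110] [[259. 121.]] [[327. 457.]]
[-37, -88, -110] [[399. 118.]] [[359. 290.]]
[ 22.78295078  24.11912942  93.35374758  -0.21643402  61.7678842
 -56.96113304] [534.40904296 298.3224039   73.57307962]
```

```bash
python3 plan.py 533.5 292 40 79.3 2 0.5|sed 's/},/},\n/g'
```

```text
t 11.1 pos [534.4 298.3  73.6] jaw 79.85 d -0.55 stepmm 17.1 F [-0.5 -0.7 -0.2] open 0.5 q6 -57
[{"linear":[0.0001,-0.0033,0.0168],"turn":[0.002,0.006,0.005],"claw":0.5},
{"linear":[0.0001,-0.0033,0.0168],"turn":[0.002,0.006,0.005],"claw":0.5}]
```

Request:
drive_tool(
  deltas=[
    {"linear": [0,-0.003,0.016],"turn": [0.002,0.006,0.005],"claw": 0.5},
    {"linear": [0,-0.003,0.014],"turn": [0.002,0.006,0.005],"claw": 0.5},
    {"linear": [0,0,0],"turn": [0,0,0],"claw": 0.5},
    {"linear": [0,0,0],"turn": [0,0,0],"claw": 0.5},
  ],
)

```text
t: 11.43
position: [537.9, 293.6, 48.0]
eef_rot: [[-0.982, 0.187, 0.011], [0.187, 0.982, 0.005], [-0.01, 0.007, -1.0]]
force: [0.5, 0.8, 0.4]
opening: 0.501
```

```bash
python3 plan.py 533.5 292 25 79.3 2 0.5|sed 's/},/},\n/g';python3 - <<'E'
from rig import bot
from h import *
p=bot.read_camera("side");im=p["pixels"][125:175,275:315]
cv2.imwrite("pics/b8.png",cv2.resize(im,None,fx=12,fy=12,interpolation=cv2.INTER_NEAREST))
s=bot.observe();R=s["eef_rot"]
print(s["position"])
for o in (-23.5,23.5):
  for z in(22,0): print(o,z,((proj(p,s["position"]+R@[0,o,z])-[275,125]+.5)*12-.5).round())
E
```

```text
t 11.43 pos [537.9 293.6  48. ] jaw 79.21 d 0.09 stepmm 11.7 F [0.5 0.8 0.4] open 0.501 q6 -57
[{"linear":[0.0021,-0.0013,0.0114],"turn":[0.003,0.005,-0.001],"claw":0.5},
{"linear":[0.0021,-0.0013,0.0114],"turn":[0.003,0.005,-0.001],"claw":0.5}]
[537.73329525 293.54656671  47.92596946]
-23.5 22 [[270. 492.]]
-23.5 0 [[267. 424.]]
23.5 22 [[271. 422.]]
23.5 0 [[269. 356.]]
```

View pics/b8.png

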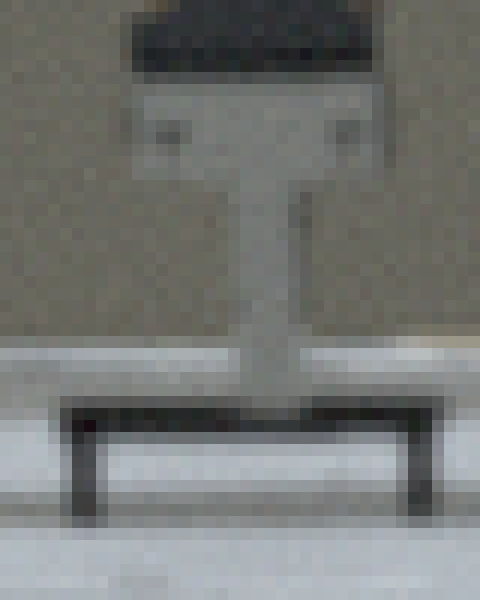

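Request:
drive_tool(
  deltas=[
    {"linear": [0.002,-0.001,0.012],"turn": [0.003,0.005,-0.001],"claw": 0.5},
    {"linear": [0.002,-0.001,0.012],"turn": [0.003,0.005,0],"claw": 0.5},
    {"linear": [0,0,0],"turn": [0,0,0],"claw": 0.5},
    {"linear": [0,0,0],"turn": [0,0,0],"claw": 0.5},
  ],
)

```text
t: 11.82
position: [534.5, 293.0, 23.5]
eef_rot: [[-0.983, 0.186, 0.002], [0.186, 0.983, 0.002], [-0.002, 0.002, -1.0]]
force: [-0.2, 0.1, 0.5]
opening: 0.499
```

```bash
python3 plan.py 533.5 292 23 79.3 2 0.5|sed 's/},/},\n/g'
```

```text
t 11.82 pos [534.5 293.   23.5] jaw 79.28 d 0.02 stepmm 0.7 F [-0.2  0.1  0.5] open 0.499 q6 -57
[{"linear":[0.0004,-0.0006,0.0003],"turn":[0.001,0.001,-0.0],"claw":0.5},
{"linear":[0.0004,-0.0006,0.0003],"turn":[0.001,0.001,-0.0],"claw":0.5}]
```

Request:
drive_tool(
  deltas=[
    {"linear": [0.0005,-0.0005,0],"turn": [0.001,0.001,0],"claw": 1},
    {"linear": [0,0,0],"turn": [0,0,0],"claw": 1},
    {"linear": [0,0,0],"turn": [0,0,0],"claw": 1},
    {"linear": [0,0,0],"turn": [0,0,0],"claw": 1},
    {"linear": [0,0,0],"turn": [0,0,0],"claw": 1},
    {"linear": [0,0,0],"turn": [0,0,0],"claw": 1},
    {"linear": [0,0,0],"turn": [0,0,0],"claw": 1},
  ],
  grip_force=50,
)

```text
t: 12.4
position: [533.7, 292.5, 23.6]
eef_rot: [[-0.983, 0.185, 0.001], [0.185, 0.983, 0.0], [-0.001, 0.0, -1.0]]
force: [0.4, 0.4, -1.6]
opening: 0.122
```

```bash
python3 plan.py 533.5 292 120 79.3 4 1|sed 's/},/},\n/g'
```

```text
t 12.4 pos [533.7 292.5  23.6] jaw 79.32 d -0.02 stepmm 24.1 F [ 0.4  0.4 -1.6] open 0.122 q6 -57
[{"linear":[0.0,-0.0001,-0.0241],"turn":[0.0,0.0,0.0],"claw":1.0},
{"linear":[0.0,-0.0001,-0.0241],"turn":[0.0,0.0,0.0],"claw":1.0},
{"linear":[0.0,-0.0001,-0.0241],"turn":[0.0,0.0,0.0],"claw":1.0},
{"linear":[0.0,-0.0001,-0.0241],"turn":[0.0,0.0,0.0],"claw":1.0}]
```

Request:
drive_tool(
  deltas=[
    {"linear": [0,0,-0.01],"turn": [0,0,0],"claw": 1},
    {"linear": [0,0,-0.025],"turn": [0,0,0],"claw": 1},
    {"linear": [0,0,-0.03],"turn": [0,0,0],"claw": 1},
    {"linear": [0,0,-0.03],"turn": [0,0,0],"claw": 1},
    {"linear": [0,0,-0.02],"turn": [0,0,0],"claw": 1},
    {"linear": [0,0,0],"turn": [0,0,0],"claw": 1},
  ],
)

```text
t: 12.9
position: [530.1, 291.3, 141.3]
eef_rot: [[-0.983, 0.186, -0.01], [0.186, 0.983, -0.003], [0.009, -0.005, -1.0]]
force: [1.4, 0.7, -2.8]
opening: 0.126
```

```bash
python3 plan.py 541 32.6 145 85.95 11 1|sed 's/},/},\n/g'
python3 - <<'E'
from rig import bot
from h import *
p=bot.read_camera("side");zoom(p,"pics/c1.png",240,90,110,100,6)
E
```

```text
t 12.9 pos [530.1 291.3 141.3] jaw 79.3 d 6.65 stepmm 23.5 F [ 1.4  0.7 -2.8] open 0.126 q6 -57
[{"linear":[-0.0053,-0.0229,-0.0003],"turn":[-0.0,-0.001,-0.011],"claw":1.0},
{"linear":[-0.0051,-0.023,-0.0003],"turn":[-0.0,-0.001,-0.011],"claw":1.0},
{"linear":[-0.0049,-0.023,-0.0003],"turn":[-0.0,-0.001,-0.011],"claw":1.0},
{"linear":[-0.0046,-0.0231,-0.0003],"turn":[-0.0,-0.001,-0.011],"claw":1.0},
{"linear":[-0.0044,-0.0231,-0.0003],"turn":[-0.0,-0.001,-0.011],"claw":1.0},
{"linear":[-0.0041,-0.0232,-0.0003],"turn":[-0.0,-0.001,-0.011],"claw":1.0},
{"linear":[-0.0039,-0.0232,-0.0003],"turn":[-0.0,-0.001,-0.011],"claw":1.0},
{"linear":[-0.0036,-0.0233,-0.0003],"turn":[-0.0,-0.001,-0.011],"claw":1.0},
{"linear":[-0.0034,-0.0233,-0.0003],"turn":[-0.0,-0.001,-0.011],"claw":1.0},
{"linear":[-0.0031,-0.0233,-0.0003],"turn":[-0.0,-0.001,-0.011],"claw":1.0},
{"linear":[-0.0029,-0.0234,-0.0002],"turn":[-0.0,-0.001,-0.011],"claw":1.0}]
```

View pics/c1.png

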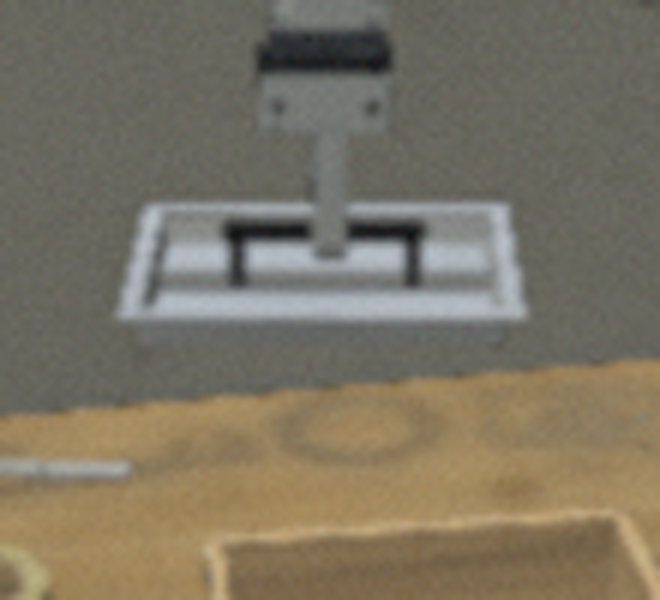

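Request:
drive_tool(
  deltas=[
    {"linear": [-0.003,-0.015,0],"turn": [0,-0.001,-0.011],"claw": 1},
    {"linear": [-0.005,-0.025,0],"turn": [0,-0.001,-0.011],"claw": 1},
    {"linear": [-0.005,-0.028,0],"turn": [0,-0.001,-0.011],"claw": 1},
    {"linear": [-0.005,-0.028,0],"turn": [0,-0.001,-0.011],"claw": 1},
    {"linear": [-0.005,-0.028,0],"turn": [0,-0.001,-0.011],"claw": 1},
    {"linear": [-0.004,-0.028,0],"turn": [0,-0.001,-0.011],"claw": 1},
    {"linear": [-0.004,-0.028,0],"turn": [0,-0.001,-0.011],"claw": 1},
    {"linear": [-0.003,-0.024,0],"turn": [0,-0.001,-0.011],"claw": 1},
    {"linear": [-0.003,-0.018,0],"turn": [0,0,-0.011],"claw": 1},
    {"linear": [-0.002,-0.01,0],"turn": [0,0,-0.011],"claw": 1},
    {"linear": [0,-0.005,0],"turn": [0,0,-0.005],"claw": 1},
    {"linear": [0,0,0],"turn": [0,0,0],"claw": 1},
  ],
)

```text
t: 13.95
position: [520.8, 40.8, 119.6]
eef_rot: [[-0.997, 0.062, -0.038], [0.063, 0.998, -0.006], [0.038, -0.009, -0.999]]
force: [0.5, -0.0, -3.1]
opening: 0.12
```

```bash
python3 plan.py 541 32.6 100 85.95 3 1|sed 's/},/},\n/g'
```

```text
t 13.95 pos [520.8  40.8 119.6] jaw 86.42 d -0.47 stepmm 9.8 F [ 0.5 -0.  -3.1] open 0.12 q6 -89
[{"linear":[-0.0071,-0.0023,0.0063],"turn":[-0.003,-0.013,0.003],"claw":1.0},
{"linear":[-0.0071,-0.0022,0.0063],"turn":[-0.003,-0.013,0.003],"claw":1.0},
{"linear":[-0.0071,-0.0022,0.0063],"turn":[-0.003,-0.013,0.003],"claw":1.0}]
```

Request:
drive_tool(
  deltas=[
    {"linear": [-0.007,-0.002,0],"turn": [-0.003,-0.013,0.003],"claw": 1},
    {"linear": [-0.007,-0.002,0],"turn": [-0.003,-0.013,0.003],"claw": 1},
    {"linear": [-0.006,-0.002,0],"turn": [-0.003,-0.012,0.002],"claw": 1},
    {"linear": [0,0,0],"turn": [0,0,0],"claw": 1},
    {"linear": [0,0,0],"turn": [0,0,0],"claw": 1},
  ],
)

```text
t: 14.37
position: [540.8, 35.8, 116.5]
eef_rot: [[-0.998, 0.07, -0.0], [0.07, 0.998, 0.003], [0.0, 0.003, -1.0]]
force: [-0.2, -0.6, -4.0]
opening: 0.121
```

```bash
python3 plan.py 541 32.6 100 85.95 3 1|sed 's/},/},\n/g'
```

```text
t 14.37 pos [540.8  35.8 116.5] jaw 85.99 d -0.04 stepmm 5.6 F [-0.2 -0.6 -4. ] open 0.121 q6 -90
[{"linear":[-0.0001,-0.0011,0.0055],"turn":[0.001,-0.0,0.0],"claw":1.0},
{"linear":[-0.0001,-0.0011,0.0055],"turn":[0.001,-0.0,0.0],"claw":1.0},
{"linear":[-0.0001,-0.0011,0.0055],"turn":[0.001,-0.0,0.0],"claw":1.0}]
```

Request:
drive_tool(
  deltas=[
    {"linear": [0,-0.001,0.008],"turn": [0.001,0,0],"claw": 1},
    {"linear": [0,-0.001,0.01],"turn": [0.001,0,0],"claw": 1},
    {"linear": [0,-0.001,0.006],"turn": [0.001,0,0],"claw": 1},
    {"linear": [0,0,0],"turn": [0,0,0],"claw": 1},
    {"linear": [0,0,0],"turn": [0,0,0],"claw": 1},
  ],
)

```text
t: 14.78
position: [540.0, 34.1, 89.7]
eef_rot: [[-0.998, 0.068, -0.001], [0.068, 0.998, 0.0], [0.001, 0.0, -1.0]]
force: [0.3, 0.2, -3.4]
opening: 0.124
```

```bash
cat > c2.py <<'E'
import sys
from rig import bot
from h import *
from ov import rect
s=bot.observe();print(s["position"].round(1),s["force"].round(1))
tx,ty,tyaw=map(float,sys.argv[2:5]);zb=s["position"][2]-23.6;tag=sys.argv[1]
if len(sys.argv)>5: zb=float(sys.argv[5])
for n,w in(("top",(240,140,120,120,5)),("side",(255,125,115,95,6))):
    p=bot.read_camera(n)
    t=(tx,ty,tyaw);c=(541,32.6,-4.05)
    zoom(p,f"pics/{tag}{n}.png",*w,draw=[rect(p,t,109.5,86.5,zb+22.5),rect(p,c,111.5,88.5,58)])
E
python3 c2.py c2 541 32.6 -4.05
```

```text
[540.   34.1  89.7] [ 0.3  0.2 -3.4]
```

View pics/c2top.png

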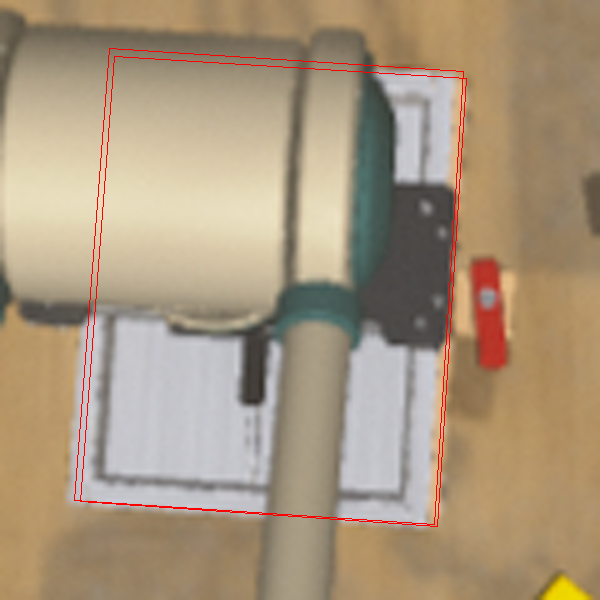

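View pics/c2side.png

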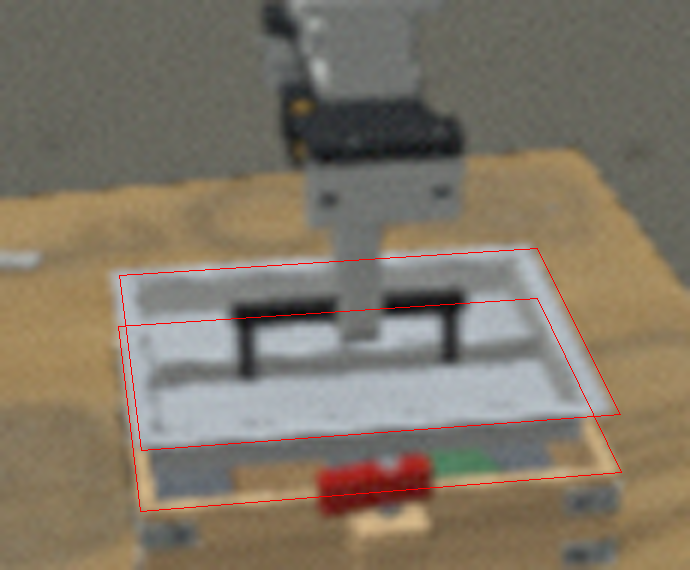

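Request:
drive_tool(
  deltas=[
    {"linear": [-0.0025,-0.0025,0.004],"turn": [0,0,-0.002],"claw": 1},
    {"linear": [0,0,0.001],"turn": [0,0,0],"claw": 1},
    {"linear": [0,0,0],"turn": [0,0,0],"claw": 1},
  ],
)

```text
t: 15.13
position: [543.5, 31.1, 85.3]
eef_rot: [[-0.998, 0.066, 0.001], [0.066, 0.998, -0.0], [-0.001, -0.0, -1.0]]
force: [0.2, -1.1, -3.1]
opening: 0.122
```

```bash
python3 c2.py c3 541 32.6 -4.05
```

```text
[543.5  31.1  85.3] [ 0.2 -1.1 -3.1]
```

View pics/c3top.png

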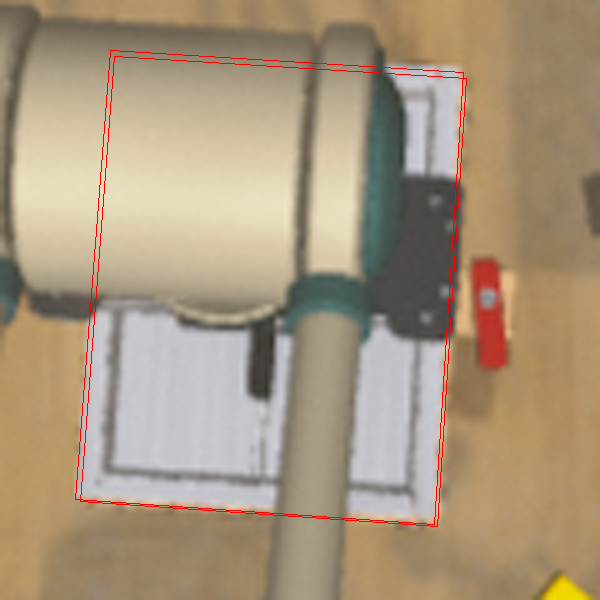

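View pics/c3side.png

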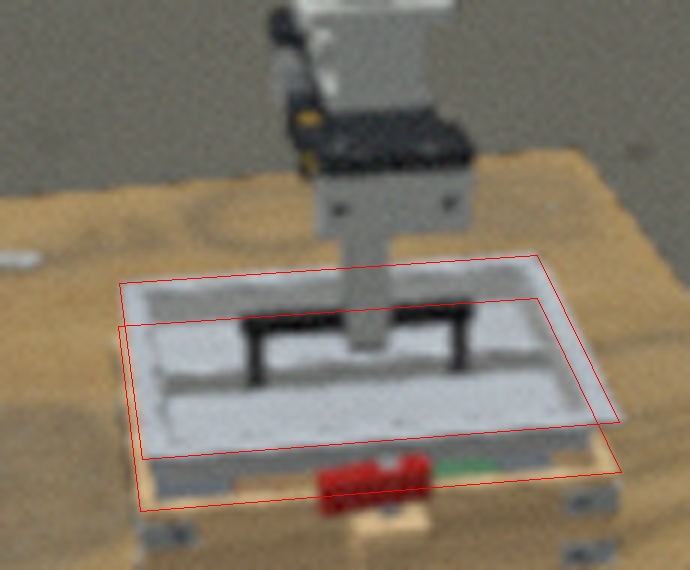

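Request:
drive_tool(
  deltas=[
    {"linear": [0.001,0,0.005],"turn": [0,0,0.004],"claw": 1},
    {"linear": [0,0.001,0.005],"turn": [0,0,0],"claw": 1},
    {"linear": [0,0,0.002],"turn": [0,0,0],"claw": 1},
    {"linear": [0,0,0],"turn": [0,0,0],"claw": 1},
  ],
)

```text
t: 15.57
position: [542.7, 32.2, 72.7]
eef_rot: [[-0.998, 0.07, 0.002], [0.07, 0.998, -0.0], [-0.002, 0.0, -1.0]]
force: [-0.3, -0.4, -3.3]
opening: 0.121
```

```bash
python3 c2.py c4 541 32.6 -4.05
```

```text
[542.7  32.2  72.7] [-0.3 -0.4 -3.3]
```

View pics/c4top.png

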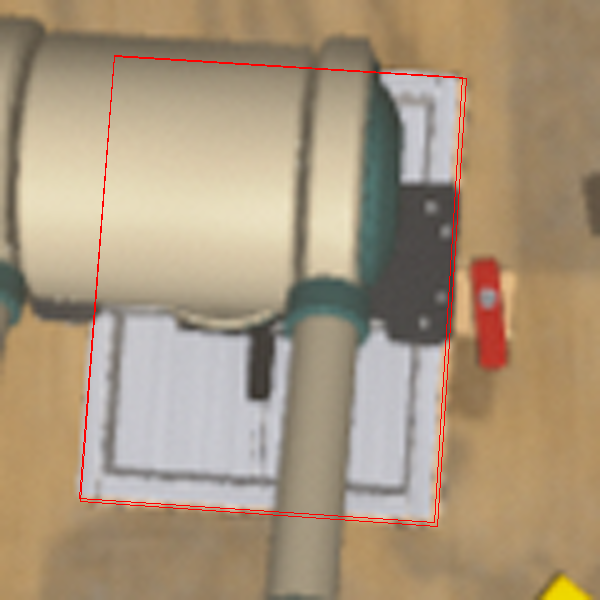

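View pics/c4side.png

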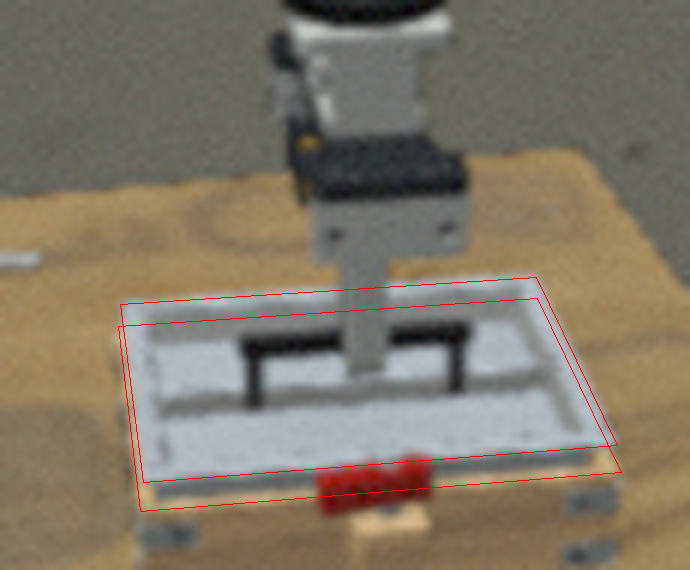

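Request:
drive_tool(
  deltas=[
    {"linear": [0.001,-0.001,0.004],"turn": [0,0.001,0],"claw": 1},
    {"linear": [0,0,0.004],"turn": [0,0,0],"claw": 1},
    {"linear": [0,0,0],"turn": [0,0,0],"claw": 1},
  ],
)

```text
t: 15.92
position: [542.3, 31.2, 64.7]
eef_rot: [[-0.998, 0.07, 0.003], [0.07, 0.998, -0.0], [-0.003, 0.0, -1.0]]
force: [0.5, -0.6, -3.4]
opening: 0.123
```

Request:
drive_tool(
  deltas=[
    {"linear": [0,0,0.002],"turn": [0,0.002,0],"claw": 1},
    {"linear": [0,0,0.002],"turn": [0,0.001,0],"claw": 1},
    {"linear": [0,0,0],"turn": [0,0,0],"claw": 1},
  ],
)

```text
t: 16.17
position: [542.6, 31.1, 61.6]
eef_rot: [[-0.998, 0.07, 0.0], [0.07, 0.998, -0.0], [-0.0, -0.0, -1.0]]
force: [-0.7, -0.9, -2.8]
opening: 0.123
```

```bash
python3 c2.py c5 541 32.6 -4.05
```

```text
[542.6  31.1  61.6] [-0.7 -0.9 -2.8]
```

View pics/c5side.png

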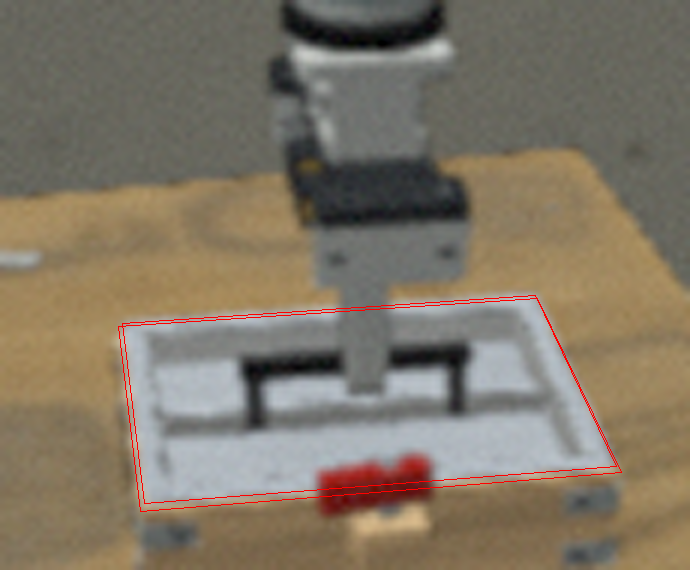

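Request:
drive_tool(
  deltas=[
    {"linear": [0,0,0.0015],"turn": [0,0,0],"claw": 1},
    {"linear": [0,0,0],"turn": [0,0,0],"claw": 1},
  ],
)

```text
t: 16.43
position: [542.8, 31.1, 61.8]
eef_rot: [[-0.998, 0.07, 0.001], [0.07, 0.998, -0.0], [-0.001, -0.0, -1.0]]
force: [0.4, -0.7, -3.4]
opening: 0.124
```

Request:
drive_tool(
  deltas=[
    {"linear": [0,0,0.002],"turn": [0,0,0],"claw": 1},
    {"linear": [0,0,0.002],"turn": [0,0,0],"claw": 1},
  ],
)

```text
t: 16.6
position: [543.3, 31.1, 61.4]
eef_rot: [[-0.998, 0.07, 0.003], [0.07, 0.998, -0.0], [-0.003, -0.0, -1.0]]
force: [-5.6, -0.5, 17.2]
opening: 0.121
```

Request:
drive_tool(
  deltas=[
    {"linear": [0,0,-0.001],"turn": [0,0,0],"claw": 0.6},
    {"linear": [0,0,0],"turn": [0,0,0],"claw": 0.6},
    {"linear": [0,0,0],"turn": [0,0,0],"claw": 0.6},
    {"linear": [0,0,0],"turn": [0,0,0],"claw": 0.6},
    {"linear": [0,0,-0.01],"turn": [0,0,0],"claw": 0.6},
    {"linear": [0,0,-0.03],"turn": [0,0,0],"claw": 0.6},
    {"linear": [0,0,-0.035],"turn": [0,0,0],"claw": 0.6},
    {"linear": [0,0,-0.035],"turn": [0,0,0],"claw": 0.6},
    {"linear": [0,0,-0.02],"turn": [0,0,0],"claw": 0.6},
  ],
)

```text
t: 17.35
position: [540.0, 31.3, 193.5]
eef_rot: [[-0.998, 0.07, -0.008], [0.07, 0.998, 0.0], [0.008, -0.0, -1.0]]
force: [0.9, 0.8, -0.0]
opening: 0.399
```

```bash
python3 c2.py c6 541 32.6 -4.05 38;python3 plan.py 602 -220.3 150 9 12 0.6|sed 's/},/},\n/g'
```

```text
[540.   31.3 193.5] [ 0.9  0.8 -0. ]
t 17.45 pos [541.5  31.1 194.3] jaw 85.98 d -76.98 stepmm 21.9 F [ 0.3 -0.5  0.2] open 0.4 q6 -90
[{"linear":[-0.0065,-0.0205,0.0037],"turn":[-0.0,-0.0,0.112],"claw":0.6},
{"linear":[-0.0088,-0.0197,0.0037],"turn":[-0.0,-0.0,0.112],"claw":0.6},
{"linear":[-0.0109,-0.0186,0.0037],"turn":[-0.0,-0.0,0.112],"claw":0.6},
{"linear":[-0.0129,-0.0173,0.0037],"turn":[-0.0,-0.0,0.112],"claw":0.6},
{"linear":[-0.0148,-0.0157,0.0036],"turn":[-0.0,-0.0,0.112],"claw":0.6},
{"linear":[-0.0164,-0.014,0.0036],"turn":[-0.0,-0.0,0.112],"claw":0.6},
{"linear":[-0.0179,-0.012,0.0036],"turn":[-0.0,-0.0,0.112],"claw":0.6},
{"linear":[-0.0191,-0.01,0.0036],"turn":[-0.0,-0.0,0.112],"claw":0.6},
{"linear":[-0.0201,-0.0078,0.0036],"turn":[-0.0,-0.0,0.112],"claw":0.6},
{"linear":[-0.0209,-0.0055,0.0036],"turn":[-0.0,-0.0,0.112],"claw":0.6},
{"linear":[-0.0213,-0.0031,0.0036],"turn":[-0.0,-0.0,0.112],"claw":0.6},
{"linear":[-0.0216,-0.0007,0.0036],"turn":[-0.0,-0.0,0.112],"claw":0.6}]
```

View pics/c6side.png

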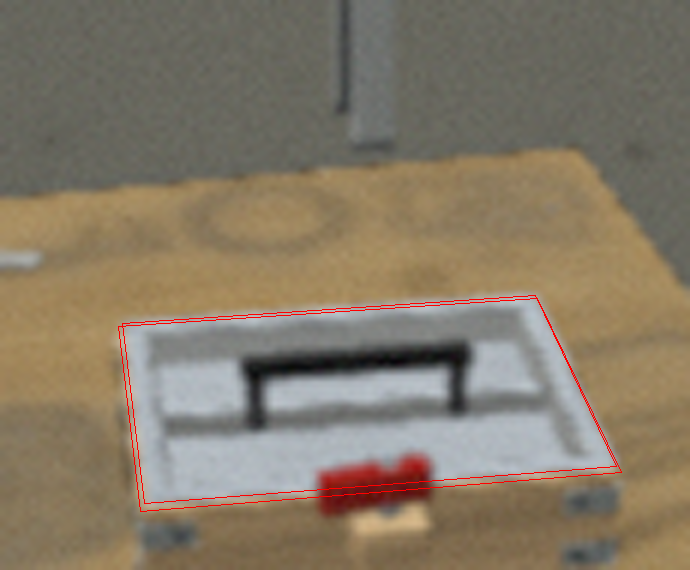

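View pics/c6top.png

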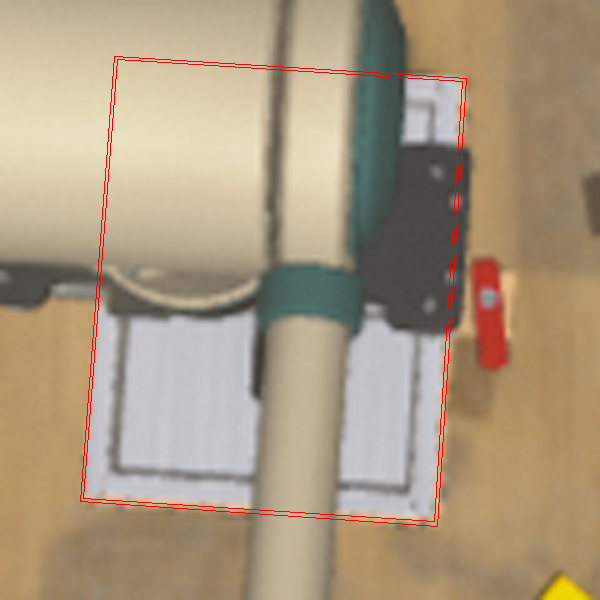

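Request:
drive_tool(
  deltas=[
    {"linear": [-0.007,-0.022,0],"turn": [0,0,0.115],"claw": 0.6},
    {"linear": [-0.009,-0.022,0.001],"turn": [0,0,0.115],"claw": 0.6},
    {"linear": [-0.011,-0.02,0.002],"turn": [0,0,0.115],"claw": 0.6},
    {"linear": [-0.013,-0.018,0.003],"turn": [0,0,0.115],"claw": 0.6},
    {"linear": [-0.015,-0.016,0.003],"turn": [0,0,0.115],"claw": 0.6},
    {"linear": [-0.017,-0.014,0.003],"turn": [0,0,0.115],"claw": 0.6},
    {"linear": [-0.018,-0.012,0.003],"turn": [0,0,0.115],"claw": 0.6},
    {"linear": [-0.019,-0.01,0.003],"turn": [0,0,0.115],"claw": 0.6},
    {"linear": [-0.02,-0.008,0.003],"turn": [0,0,0.115],"claw": 0.6},
    {"linear": [-0.02,-0.005,0.003],"turn": [0,0,0.115],"claw": 0.6},
    {"linear": [-0.014,-0.003,0],"turn": [0,0,0.1],"claw": 0.6},
    {"linear": [-0.008,-0.001,0],"turn": [0,0,0.05],"claw": 0.6},
  ],
)

```text
t: 18.45
position: [580.7, -213.7, 155.4]
eef_rot: [[-0.14, 0.99, -0.022], [0.99, 0.14, 0.01], [0.012, -0.02, -1.0]]
force: [0.4, 0.8, 0.9]
opening: 0.4
```

```bash
python3 plan.py 602 -220.3 60 9 4 0.6|sed 's/},/},\n/g'
```

```text
t 18.45 pos [ 580.7 -213.7  155.4] jaw 8.05 d 0.95 stepmm 24.5 F [0.4 0.8 0.9] open 0.4 q6 -35
[{"linear":[-0.0027,0.0055,0.0237],"turn":[-0.005,-0.003,-0.004],"claw":0.6},
{"linear":[-0.0027,0.0055,0.0237],"turn":[-0.005,-0.003,-0.004],"claw":0.6},
{"linear":[-0.0027,0.0055,0.0237],"turn":[-0.005,-0.003,-0.004],"claw":0.6},
{"linear":[-0.0028,0.0055,0.0237],"turn":[-0.005,-0.003,-0.004],"claw":0.6}]
```

Request:
drive_tool(
  deltas=[
    {"linear": [-0.001,0.006,0.025],"turn": [-0.005,-0.003,-0.004],"claw": 0.6},
    {"linear": [-0.001,0.006,0.028],"turn": [-0.005,-0.003,-0.004],"claw": 0.6},
    {"linear": [-0.001,0.006,0.025],"turn": [-0.005,-0.003,-0.004],"claw": 0.6},
    {"linear": [-0.001,0.003,0.012],"turn": [-0.004,-0.002,-0.004],"claw": 0.6},
    {"linear": [0,0,0],"turn": [0,0,0],"claw": 0.6},
  ],
)

```text
t: 18.87
position: [598.6, -217.4, 56.0]
eef_rot: [[-0.149, 0.989, -0.007], [0.989, 0.149, 0.003], [0.004, -0.006, -1.0]]
force: [-0.3, 0.1, -0.5]
opening: 0.4
```

```bash
python3 plan.py 602 -220.3 25 9 3 0.6|sed 's/},/},\n/g';python3 - <<'E'
from rig import bot
from h import *
p=bot.read_camera("side");zoom(p,"pics/d1.png",310,180,90,110,6)
E
```

```text
t 18.87 pos [ 598.6 -217.4   56. ] jaw 8.57 d 0.43 stepmm 10.4 F [-0.3  0.1 -0.5] open 0.4 q6 -35
[{"linear":[-0.0012,0.001,0.0103],"turn":[-0.002,-0.001,-0.003],"claw":0.6},
{"linear":[-0.0012,0.001,0.0103],"turn":[-0.002,-0.001,-0.003],"claw":0.6},
{"linear":[-0.0012,0.001,0.0103],"turn":[-0.002,-0.001,-0.003],"claw":0.6}]
```

View pics/d1.png

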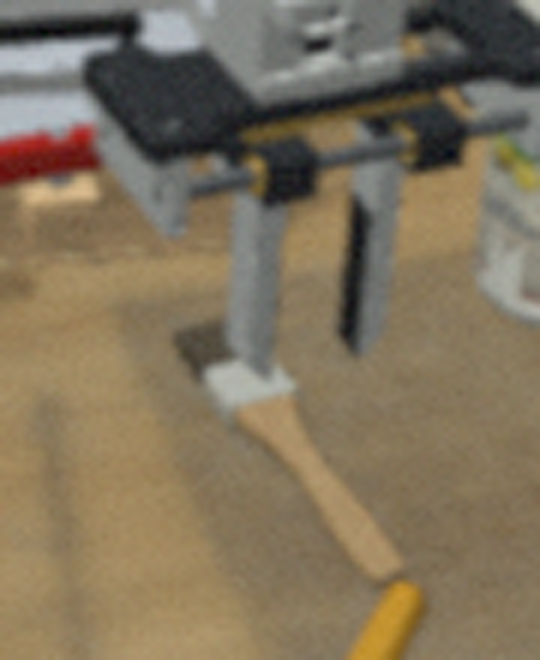

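Request:
drive_tool(
  deltas=[
    {"linear": [-0.001,0.001,0.014],"turn": [-0.002,-0.001,-0.003],"claw": 0.6},
    {"linear": [-0.001,0.001,0.016],"turn": [-0.002,-0.001,-0.003],"claw": 0.6},
    {"linear": [-0.001,0.001,0.008],"turn": [-0.002,-0.001,-0.002],"claw": 0.6},
    {"linear": [0,0,0],"turn": [0,0,0],"claw": 0.6},
  ],
)

```text
t: 19.25
position: [602.4, -220.1, 19.3]
eef_rot: [[-0.157, 0.988, 0.001], [0.988, 0.157, -0.0], [-0.0, 0.001, -1.0]]
force: [-0.6, 0.5, 0.4]
opening: 0.398
```

```bash
python3 plan.py 602 -220.3 5 9 1 0.6|sed 's/},/},\n/g';python3 - <<'E'
from rig import bot
from h import *
p=bot.read_camera("side");zoom(p,"pics/d2.png",320,210,70,75,8)
E
```

```text
t 19.25 pos [ 602.4 -220.1   19.3] jaw 9.04 d -0.04 stepmm 14.3 F [-0.6  0.5  0.4] open 0.398 q6 -35
[{"linear":[-0.0002,-0.0004,0.0143],"turn":[0.001,0.0,0.001],"claw":0.6}]
```

View pics/d2.png

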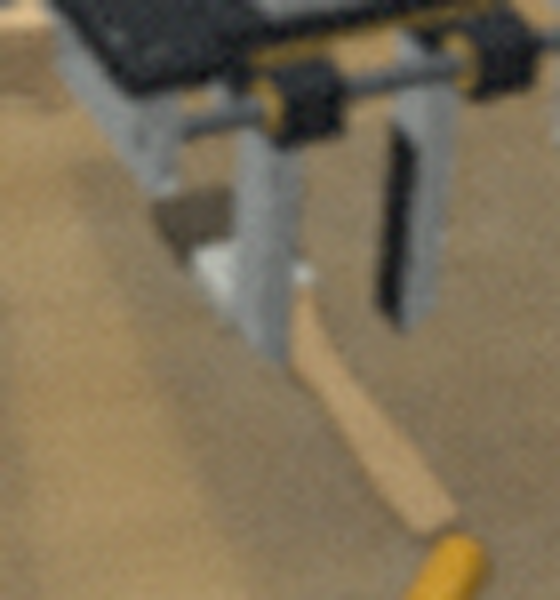

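Request:
drive_tool(
  deltas=[
    {"linear": [0,0,0.008],"turn": [0,0,0],"claw": 0.6},
    {"linear": [0,0,0.005],"turn": [0,0,0],"claw": 0.6},
    {"linear": [0,0,0],"turn": [0,0,0],"claw": 0.6},
  ],
)

```text
t: 19.55
position: [604.4, -221.0, 9.0]
eef_rot: [[-0.157, 0.988, 0.006], [0.988, 0.157, -0.003], [-0.004, 0.006, -1.0]]
force: [0.3, 0.3, 0.7]
opening: 0.401
```

Run:
```python
from rig import bot
from h import *
s=bot.observe();print(s["position"],s["force"])
p=bot.read_camera("side");zoom(p,"pics/d3.png",320,210,70,75,8)
```

```text
[ 604.40572774 -220.98033501    9.01774236] [0.27763034 0.34112908 0.68309057]
```

View pics/d3.png

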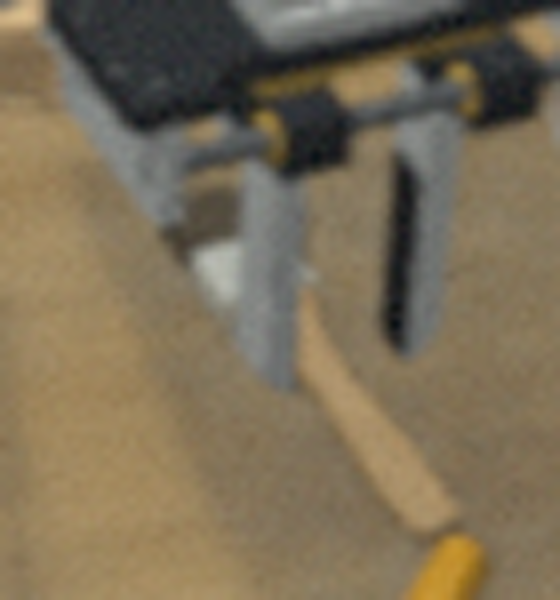

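Request:
drive_tool(
  deltas=[
    {"linear": [0,-0.001,0.005],"turn": [0.002,0,0],"claw": 0.6},
    {"linear": [0,0,0],"turn": [0,0,0],"claw": 0.6},
    {"linear": [0,0,0],"turn": [0,0,0],"claw": 0.6},
  ],
)

```text
t: 19.85
position: [604.2, -221.5, 5.1]
eef_rot: [[-0.157, 0.988, 0.006], [0.988, 0.157, -0.004], [-0.005, 0.006, -1.0]]
force: [-0.0, 0.3, -0.2]
opening: 0.403
```

Request:
drive_tool(
  deltas=[
    {"linear": [0,0,0.001],"turn": [0.003,0.003,0],"claw": 1},
    {"linear": [0,0,0],"turn": [0,0,0],"claw": 1},
    {"linear": [0,0,0],"turn": [0,0,0],"claw": 1},
    {"linear": [0,0,0],"turn": [0,0,0],"claw": 1},
    {"linear": [0,0,0],"turn": [0,0,0],"claw": 1},
    {"linear": [0,0,0],"turn": [0,0,0],"claw": 1},
  ],
  grip_force=30,
)

```text
t: 20.35
position: [604.3, -221.6, 4.3]
eef_rot: [[-0.157, 0.988, 0.003], [0.988, 0.157, -0.001], [-0.002, 0.003, -1.0]]
force: [-0.9, 0.3, 0.0]
opening: 0.159
```

Run:
```python
from rig import bot
from h import *
s=bot.observe();print(s["position"],s["force"],s["opening"])
p=bot.read_camera("side");zoom(p,"pics/d4.png",320,210,70,75,8)
```

```text
[ 604.29609272 -221.58695201    4.26245759] [-0.91488949  0.25300517  0.03767128] 0.15940978607797238
```

View pics/d4.png

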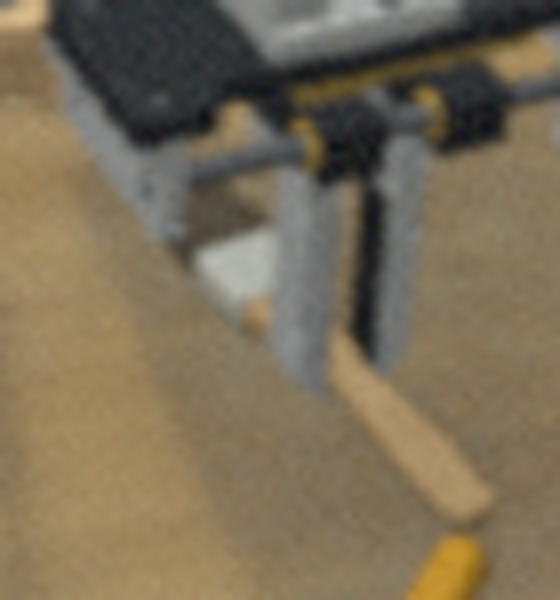

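Request:
drive_tool(
  deltas=[
    {"linear": [0,0,-0.015],"turn": [0,0,0],"claw": 1},
    {"linear": [0,0,-0.03],"turn": [0,0,0],"claw": 1},
    {"linear": [0,0,-0.035],"turn": [0,0,0],"claw": 1},
    {"linear": [0,0,-0.035],"turn": [0,0,0],"claw": 1},
    {"linear": [0,0,-0.02],"turn": [0,0,0],"claw": 1},
    {"linear": [0,0,0],"turn": [0,0,0],"claw": 1},
  ],
)

```text
t: 20.9
position: [601.6, -220.2, 141.0]
eef_rot: [[-0.157, 0.988, -0.006], [0.988, 0.157, 0.003], [0.004, -0.005, -1.0]]
force: [-0.1, 0.2, -0.6]
opening: 0.159
```

```bash
python3 plan.py 552 69 150 86 12 1|sed 's/},/},\n/g';python3 - <<'E'
from rig import bot
from h import *
p=bot.read_camera("side");zoom(p,"pics/d5.png",310,150,90,110,6)
E
```

```text
t 20.9 pos [ 601.6 -220.2  141. ] jaw 9.04 d 76.96 stepmm 24.5 F [-0.1  0.2 -0.6] open 0.159 q6 -35
[{"linear":[0.0245,-0.0003,-0.0007],"turn":[-0.0,-0.0,-0.112],"claw":1.0},
{"linear":[0.0243,0.0024,-0.0007],"turn":[-0.0,-0.0,-0.112],"claw":1.0},
{"linear":[0.0239,0.0051,-0.0007],"turn":[-0.0,-0.0,-0.112],"claw":1.0},
{"linear":[0.0232,0.0078,-0.0007],"turn":[-0.0,-0.0,-0.112],"claw":1.0},
{"linear":[0.0222,0.0103,-0.0007],"turn":[-0.0,-0.0,-0.112],"claw":1.0},
{"linear":[0.0209,0.0127,-0.0007],"turn":[-0.0,-0.0,-0.112],"claw":1.0},
{"linear":[0.0193,0.015,-0.0008],"turn":[-0.0,-0.0,-0.112],"claw":1.0},
{"linear":[0.0175,0.017,-0.0008],"turn":[-0.0,-0.0,-0.112],"claw":1.0},
{"linear":[0.0155,0.0189,-0.0008],"turn":[-0.0,-0.0,-0.112],"claw":1.0},
{"linear":[0.0133,0.0205,-0.0008],"turn":[-0.0,-0.0,-0.112],"claw":1.0},
{"linear":[0.0109,0.0219,-0.0008],"turn":[-0.0,-0.0,-0.112],"claw":1.0},
{"linear":[0.0084,0.023,-0.0008],"turn":[-0.0,-0.0,-0.112],"claw":1.0}]
```

View pics/d5.png

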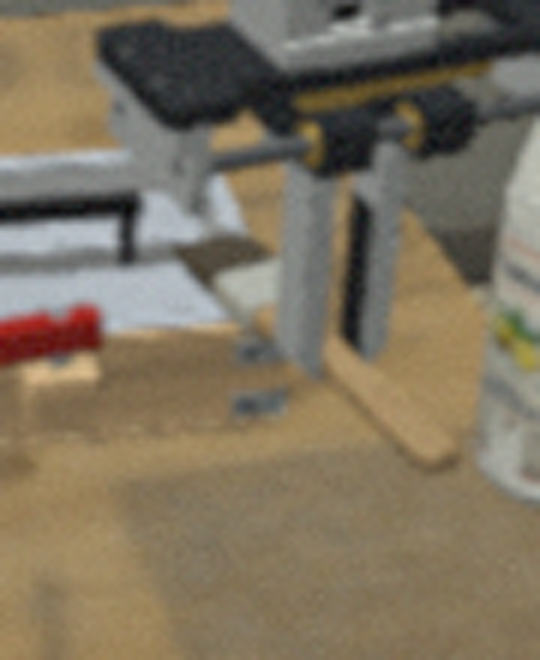

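Request:
drive_tool(
  deltas=[
    {"linear": [0.015,-0.018,-0.005],"turn": [0,0,0],"claw": 1},
    {"linear": [0.02,-0.02,-0.005],"turn": [0,0,0],"claw": 1},
    {"linear": [0.025,-0.008,-0.004],"turn": [0,0,-0.06],"claw": 1},
  ],
)

```text
t: 21.2
position: [545.1, -170.1, 147.7]
eef_rot: [[-0.214, 0.977, -0.012], [0.977, 0.214, 0.004], [0.006, -0.011, -1.0]]
force: [-0.6, -0.1, -0.4]
opening: 0.161
```

```bash
python3 plan.py 552 69 155 86 11 1|sed 's/},/},\n/g'
```

```text
t 21.2 pos [ 545.1 -170.1  147.7] jaw 12.34 d 73.66 stepmm 21.8 F [-0.6 -0.1 -0.4] open 0.161 q6 -37
[{"linear":[0.0211,0.0052,-0.0006],"turn":[-0.001,-0.001,-0.117],"claw":1.0},
{"linear":[0.0204,0.0077,-0.0006],"turn":[-0.001,-0.001,-0.117],"claw":1.0},
{"linear":[0.0193,0.01,-0.0007],"turn":[-0.001,-0.001,-0.117],"claw":1.0},
{"linear":[0.018,0.0122,-0.0007],"turn":[-0.001,-0.001,-0.117],"claw":1.0},
{"linear":[0.0165,0.0142,-0.0007],"turn":[-0.001,-0.001,-0.117],"claw":1.0},
{"linear":[0.0147,0.016,-0.0007],"turn":[-0.001,-0.001,-0.117],"claw":1.0},
{"linear":[0.0127,0.0176,-0.0008],"turn":[-0.001,-0.001,-0.117],"claw":1.0},
{"linear":[0.0106,0.019,-0.0008],"turn":[-0.001,-0.001,-0.117],"claw":1.0},
{"linear":[0.0083,0.0201,-0.0008],"turn":[-0.001,-0.001,-0.117],"claw":1.0},
{"linear":[0.0059,0.0209,-0.0009],"turn":[-0.001,-0.001,-0.117],"claw":1.0},
{"linear":[0.0034,0.0215,-0.0009],"turn":[-0.001,-0.001,-0.117],"claw":1.0}]
```

Request:
drive_tool(
  deltas=[
    {"linear": [0.021,0.005,-0.001],"turn": [-0.001,-0.001,-0.117],"claw": 1},
    {"linear": [0.02,0.008,-0.001],"turn": [-0.001,-0.001,-0.117],"claw": 1},
    {"linear": [0.019,0.01,-0.001],"turn": [-0.001,-0.001,-0.117],"claw": 1},
    {"linear": [0.018,0.012,-0.001],"turn": [-0.001,-0.001,-0.117],"claw": 1},
    {"linear": [0.016,0.014,-0.001],"turn": [-0.001,-0.001,-0.117],"claw": 1},
    {"linear": [0.015,0.016,-0.001],"turn": [-0.001,-0.001,-0.117],"claw": 1},
    {"linear": [0.013,0.018,-0.001],"turn": [-0.001,-0.001,-0.117],"claw": 1},
    {"linear": [0.01,0.019,-0.001],"turn": [-0.001,-0.001,-0.117],"claw": 1},
    {"linear": [0.008,0.02,-0.001],"turn": [0,0,-0.117],"claw": 1},
    {"linear": [0.005,0.017,0],"turn": [0,0,-0.117],"claw": 1},
    {"linear": [0.002,0.01,0],"turn": [0,0,-0.09],"claw": 1},
    {"linear": [0,0.002,0],"turn": [0,0,-0.02],"claw": 1},
  ],
)

```text
t: 22.2
position: [524.5, 70.7, 132.2]
eef_rot: [[-0.999, 0.011, -0.047], [0.011, 1.0, 0.013], [0.047, 0.012, -0.999]]
force: [-0.0, -0.4, -0.7]
opening: 0.155
```

```bash
python3 plan.py 552 69 100 86 4 1|sed 's/},/},\n/g'
```

```text
t 22.2 pos [524.5  70.7 132.2] jaw 89.36 d -3.36 stepmm 10.6 F [-0.  -0.4 -0.7] open 0.155 q6 -90
[{"linear":[-0.0073,-0.0005,0.0077],"turn":[0.003,-0.012,0.015],"claw":1.0},
{"linear":[-0.0073,-0.0004,0.0077],"turn":[0.003,-0.012,0.015],"claw":1.0},
{"linear":[-0.0073,-0.0003,0.0077],"turn":[0.003,-0.012,0.015],"claw":1.0},
{"linear":[-0.0073,-0.0002,0.0077],"turn":[0.003,-0.012,0.015],"claw":1.0}]
```

Request:
drive_tool(
  deltas=[
    {"linear": [-0.007,0,0.003],"turn": [0.003,-0.012,0.015],"claw": 1},
    {"linear": [-0.007,0,0.006],"turn": [0.003,-0.012,0.015],"claw": 1},
    {"linear": [-0.007,0,0.007],"turn": [0.003,-0.012,0.015],"claw": 1},
    {"linear": [-0.006,0,0.006],"turn": [0.003,-0.01,0.012],"claw": 1},
    {"linear": [0,0,0],"turn": [0,0,0],"claw": 1},
  ],
)

```text
t: 22.62
position: [549.6, 67.8, 101.5]
eef_rot: [[-0.997, 0.082, -0.006], [0.082, 0.997, -0.004], [0.006, -0.005, -1.0]]
force: [-0.5, 0.5, -1.6]
opening: 0.157
```

```bash
python3 plan.py 552 69 75 86 3 1|sed 's/},/},\n/g';python3 - <<'E'
from rig import bot
from h import *
p=bot.read_camera("side");zoom(p,"pics/e1.png",255,125,115,95,6)
p=bot.read_camera("top");zoom(p,"pics/e2.png",240,140,120,120,5)
E
```

```text
t 22.62 pos [549.6  67.8 101.5] jaw 85.28 d 0.72 stepmm 8.9 F [-0.5  0.5 -1.6] open 0.157 q6 -85
[{"linear":[-0.0008,0.0005,0.0088],"turn":[-0.002,-0.002,-0.004],"claw":1.0},
{"linear":[-0.0008,0.0005,0.0088],"turn":[-0.002,-0.002,-0.004],"claw":1.0},
{"linear":[-0.0008,0.0005,0.0088],"turn":[-0.002,-0.002,-0.004],"claw":1.0}]
```

View pics/e1.png

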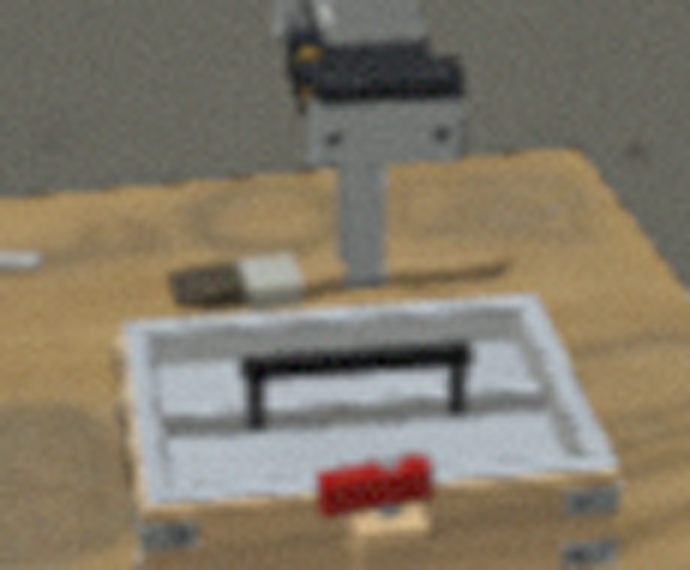

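View pics/e2.png

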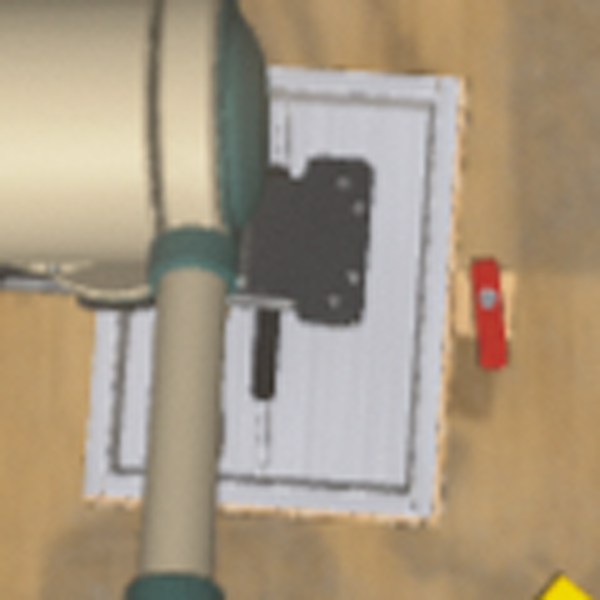

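Run:
```python
import pickle
from h import *
P,D=pickle.load(open("d0.pkl","rb"));S=P["side"]
f=lambda u,v:(np.array([u,v])+.5)/6-.5+[255,125]
for z in(101,104,107):
  a=unproj(S,f(170,285),z)[0];b=unproj(S,f(508,268),z)[0];print(z,a.round(1),b.round(1),np.hypot(*(b-a)[:2]).round(1),((a+b)/2).round(1))
```

```text
101 [458.7  86.  101. ] [627.7  68.4 101. ] 169.9 [543.2  77.2 101. ]
104 [458.   80.2 104. ] [626.   62.7 104. ] 168.9 [542.   71.5 104. ]
107 [457.2  74.4 107. ] [624.2  57.1 107. ] 167.9 [540.7  65.8 107. ]
```

Request:
drive_tool(
  deltas=[
    {"linear": [-0.001,0.001,0.014],"turn": [-0.002,-0.003,-0.005],"claw": 1},
    {"linear": [-0.001,0.001,0.016],"turn": [-0.002,-0.003,-0.004],"claw": 1},
    {"linear": [-0.001,0,0.01],"turn": [0,0,-0.003],"claw": 1},
    {"linear": [0,0,0],"turn": [0,0,0],"claw": 1},
  ],
)

```text
t: 23.05
position: [553.6, 67.6, 62.3]
eef_rot: [[-0.997, 0.074, 0.003], [0.074, 0.997, -0.001], [-0.003, -0.001, -1.0]]
force: [-0.9, -0.7, -0.6]
opening: 0.159
```

```bash
python3 plan.py 552 69 50 86 2 1|sed 's/},/},\n/g'
```

```text
t 23.05 pos [553.6  67.6  62.3] jaw 85.78 d 0.22 stepmm 6.3 F [-0.9 -0.7 -0.6] open 0.159 q6 -86
[{"linear":[0.0009,0.0007,0.0062],"turn":[-0.0,0.001,-0.002],"claw":1.0},
{"linear":[0.0009,0.0007,0.0062],"turn":[-0.0,0.001,-0.002],"claw":1.0}]
```

Request:
drive_tool(
  deltas=[
    {"linear": [0.001,0.001,0.006],"turn": [0,0.001,-0.002],"claw": 1},
    {"linear": [0,0.001,0.006],"turn": [0,0.001,-0.002],"claw": 1},
    {"linear": [0,0,0],"turn": [0,0,0],"claw": 1},
  ],
)

```text
t: 23.3
position: [553.3, 69.2, 50.3]
eef_rot: [[-0.997, 0.071, 0.001], [0.071, 0.997, -0.001], [-0.001, -0.001, -1.0]]
force: [-0.5, 0.9, -0.7]
opening: 0.155
```

```bash
python3 plan.py 552 69 46 86 2 1|sed 's/},/},\n/g';python3 - <<'E'
from rig import bot
from h import *
p=bot.read_camera("side");zoom(p,"pics/e3.png",255,125,115,95,6)
E
```

```text
t 23.3 pos [553.3  69.2  50.3] jaw 85.93 d 0.07 stepmm 2.2 F [-0.5  0.9 -0.7] open 0.155 q6 -86
[{"linear":[0.0006,-0.0001,0.0021],"turn":[-0.0,0.001,-0.001],"claw":1.0},
{"linear":[0.0006,-0.0001,0.0021],"turn":[-0.0,0.001,-0.001],"claw":1.0}]
```

View pics/e3.png

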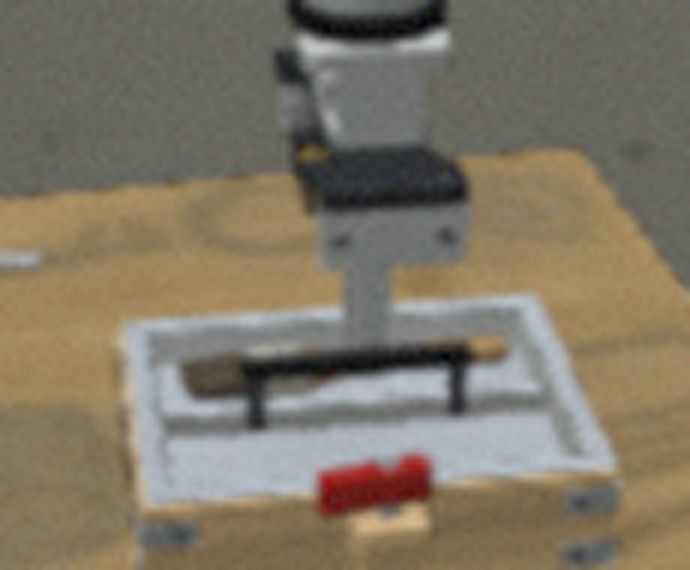

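Brush is inside the far trough with margins at both ends. Lower the last few mm and release.

Request:
drive_tool(
  deltas=[
    {"linear": [0,0,0.003],"turn": [0,0.001,0],"claw": 1},
    {"linear": [0,0,0.002],"turn": [0,0,0],"claw": 1},
    {"linear": [0,0,0],"turn": [0,0,0],"claw": 1},
  ],
)

```text
t: 23.6
position: [554.5, 69.2, 46.5]
eef_rot: [[-0.997, 0.071, 0.003], [0.071, 0.997, -0.001], [-0.003, -0.001, -1.0]]
force: [-0.1, 0.2, -0.7]
opening: 0.156
```

Request:
drive_tool(
  deltas=[
    {"linear": [0,0,0.002],"turn": [0,0.001,0],"claw": 1},
    {"linear": [0,0,0],"turn": [0,0,0],"claw": 1},
    {"linear": [0,0,0],"turn": [0,0,0],"claw": 0.7},
    {"linear": [0,0,0],"turn": [0,0,0],"claw": 0.7},
    {"linear": [0,0,0],"turn": [0,0,0],"claw": 0.7},
    {"linear": [0,0,-0.01],"turn": [0,0,0],"claw": 0.7},
    {"linear": [0,0,-0.03],"turn": [0,0,0],"claw": 0.7},
    {"linear": [0,0,-0.035],"turn": [0,0,0],"claw": 0.7},
    {"linear": [0,0,-0.035],"turn": [0,0,0],"claw": 0.65},
    {"linear": [0,0,-0.02],"turn": [0,0,0],"claw": 0.6},
  ],
)

```text
t: 24.43
position: [550.4, 69.4, 176.8]
eef_rot: [[-0.997, 0.071, -0.009], [0.071, 0.997, -0.001], [0.009, -0.002, -1.0]]
force: [-0.0, -0.1, 0.9]
opening: 0.38
```

```bash
python3 plan.py 594 -333 150 -41 12 0.6|sed 's/},/},\n/g';python3 - <<'E'
from rig import bot
from h import *
p=bot.read_camera("side");zoom(p,"pics/e4.png",255,125,115,95,6)
E
```

```text
t 24.43 pos [550.4  69.4 176.8] jaw 85.94 d 53.06 stepmm 33.8 F [-0.  -0.1  0.9] open 0.38 q6 -86
[{"linear":[-0.006,-0.0332,0.0022],"turn":[-0.0,-0.001,-0.077],"claw":0.6},
{"linear":[-0.0034,-0.0335,0.0023],"turn":[-0.0,-0.001,-0.077],"claw":0.6},
{"linear":[-0.0008,-0.0337,0.0023],"turn":[-0.0,-0.001,-0.077],"claw":0.6},
{"linear":[0.0018,-0.0337,0.0023],"turn":[-0.0,-0.001,-0.077],"claw":0.6},
{"linear":[0.0043,-0.0334,0.0023],"turn":[-0.0,-0.001,-0.077],"claw":0.6},
{"linear":[0.0069,-0.033,0.0024],"turn":[-0.0,-0.001,-0.077],"claw":0.6},
{"linear":[0.0094,-0.0324,0.0024],"turn":[-0.0,-0.001,-0.077],"claw":0.6},
{"linear":[0.0119,-0.0315,0.0024],"turn":[-0.0,-0.001,-0.077],"claw":0.6},
{"linear":[0.0143,-0.0305,0.0024],"turn":[-0.0,-0.001,-0.077],"claw":0.6},
{"linear":[0.0166,-0.0293,0.0024],"turn":[-0.0,-0.001,-0.077],"claw":0.6},
{"linear":[0.0188,-0.028,0.0025],"turn":[-0.0,-0.001,-0.077],"claw":0.6},
{"linear":[0.0209,-0.0264,0.0025],"turn":[-0.0,-0.001,-0.077],"claw":0.6}]
```

View pics/e4.png

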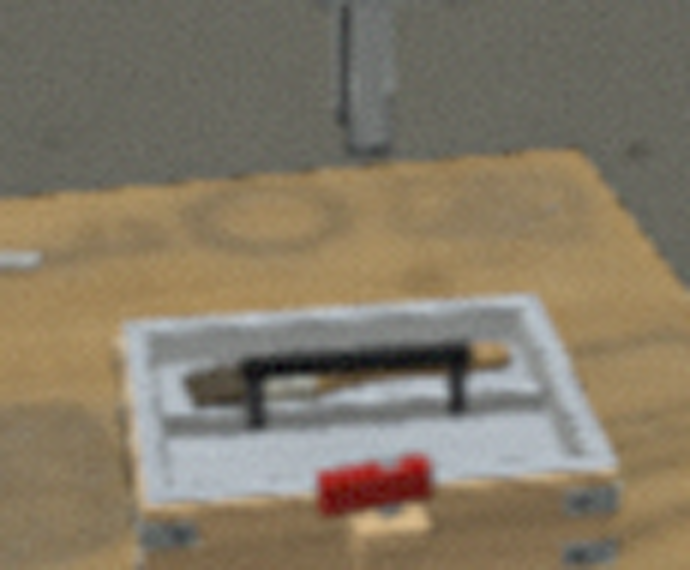

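```bash
sed -i 's/^a=list.*$/a=list(map(float,sys.argv[1:7]));D=float(sys.argv[7]) if len(sys.argv)>7 else None;plan(*a[:4],int(a[4]),a[5])/; s/%180-90$/%180-90\n    if D is not None: d=D/' plan.py; python3 plan.py 545 -190 175 0 12 0.6 -86|sed 's/},/},\n/g'
```

```text
t 24.48 pos [552.7  69.4 180.3] jaw 85.95 d -86.0 stepmm 21.6 F [ 1.  -0.2  1.6] open 0.396 q6 -86
[{"linear":[-0.0009,-0.0216,0.0005],"turn":[-0.0,-0.0,0.125],"claw":0.6},
{"linear":[-0.0036,-0.0213,0.0005],"turn":[-0.0,-0.0,0.125],"claw":0.6},
{"linear":[-0.0062,-0.0207,0.0004],"turn":[-0.0,-0.0,0.125],"claw":0.6},
{"linear":[-0.0088,-0.0198,0.0004],"turn":[-0.0,-0.0,0.125],"claw":0.6},
{"linear":[-0.0111,-0.0185,0.0004],"turn":[-0.0,-0.0,0.125],"claw":0.6},
{"linear":[-0.0134,-0.017,0.0004],"turn":[-0.0,-0.0,0.125],"claw":0.6},
{"linear":[-0.0154,-0.0152,0.0004],"turn":[-0.0,-0.0,0.125],"claw":0.6},
{"linear":[-0.0172,-0.0132,0.0004],"turn":[-0.0,-0.0,0.125],"claw":0.6},
{"linear":[-0.0187,-0.0109,0.0004],"turn":[-0.0,-0.0,0.125],"claw":0.6},
{"linear":[-0.0199,-0.0085,0.0004],"turn":[-0.0,-0.0,0.125],"claw":0.6},
{"linear":[-0.0208,-0.0059,0.0004],"turn":[-0.0,-0.0,0.125],"claw":0.6},
{"linear":[-0.0214,-0.0033,0.0004],"turn":[-0.0,-0.0,0.125],"claw":0.6}]
```

Request:
drive_tool(
  deltas=[
    {"linear": [-0.001,-0.022,-0.001],"turn": [0,0,0.123],"claw": 0.6},
    {"linear": [-0.004,-0.022,-0.001],"turn": [0,0,0.123],"claw": 0.6},
    {"linear": [-0.006,-0.022,-0.001],"turn": [0,0,0.123],"claw": 0.6},
    {"linear": [-0.009,-0.02,-0.001],"turn": [0,0,0.123],"claw": 0.6},
    {"linear": [-0.011,-0.019,-0.001],"turn": [0,0,0.123],"claw": 0.6},
    {"linear": [-0.013,-0.017,-0.001],"turn": [0,0,0.123],"claw": 0.6},
    {"linear": [-0.015,-0.015,-0.001],"turn": [0,0,0.123],"claw": 0.6},
    {"linear": [-0.017,-0.013,-0.001],"turn": [0,0,0.123],"claw": 0.6},
    {"linear": [-0.019,-0.011,-0.001],"turn": [0,0,0.123],"claw": 0.6},
    {"linear": [-0.02,-0.008,-0.001],"turn": [0,0,0.123],"claw": 0.6},
    {"linear": [-0.021,-0.006,-0.001],"turn": [0,0,0.123],"claw": 0.6},
    {"linear": [-0.021,-0.003,-0.001],"turn": [0,0,0.123],"claw": 0.6},
  ],
)

```text
t: 25.48
position: [544.2, -198.2, 202.4]
eef_rot: [[0.001, 1.0, 0.011], [1.0, -0.001, 0.0], [0.0, 0.011, -1.0]]
force: [-0.1, -0.4, -0.3]
opening: 0.404
```

```bash
python3 plan.py 594 -333 120 -41 7 0.6|sed 's/},/},\n/g'
```

```text
t 25.48 pos [ 544.2 -198.2  202.4] jaw -0.07 d -40.93 stepmm 23.7 F [-0.1 -0.4 -0.3] open 0.404 q6 -27
[{"linear":[-0.0193,0.007,0.0118],"turn":[0.002,-0.0,0.102],"claw":0.6},
{"linear":[-0.0184,0.0089,0.0119],"turn":[0.002,-0.0,0.102],"claw":0.6},
{"linear":[-0.0174,0.0108,0.0119],"turn":[0.002,-0.0,0.102],"claw":0.6},
{"linear":[-0.0162,0.0125,0.0119],"turn":[0.002,-0.0,0.102],"claw":0.6},
{"linear":[-0.0148,0.0141,0.0119],"turn":[0.002,-0.0,0.102],"claw":0.6},
{"linear":[-0.0133,0.0155,0.0119],"turn":[0.002,-0.0,0.102],"claw":0.6},
{"linear":[-0.0117,0.0168,0.012],"turn":[0.002,-0.0,0.102],"claw":0.6}]
```

Request:
drive_tool(
  deltas=[
    {"linear": [-0.019,0.007,0.012],"turn": [0.002,0,0.103],"claw": 0.6},
    {"linear": [-0.019,0.009,0.013],"turn": [0.002,0,0.103],"claw": 0.6},
    {"linear": [-0.017,0.011,0.013],"turn": [0.002,0,0.103],"claw": 0.6},
    {"linear": [-0.016,0.012,0.013],"turn": [0.002,0,0.103],"claw": 0.6},
    {"linear": [-0.014,0.014,0.013],"turn": [0.002,0,0.103],"claw": 0.6},
    {"linear": [-0.012,0.014,0.012],"turn": [0.002,0,0.1],"claw": 0.6},
    {"linear": [-0.006,0.01,0.008],"turn": [0,0,0.06],"claw": 0.6},
    {"linear": [0,0,0],"turn": [0,0,0],"claw": 0.6},
  ],
)

```text
t: 26.15
position: [589.4, -333.7, 119.1]
eef_rot: [[0.659, 0.752, 0.004], [0.752, -0.659, -0.0], [0.003, 0.003, -1.0]]
force: [1.3, -1.0, 0.2]
opening: 0.401
```

```bash
python3 plan.py 594 -333 50 -41 4 0.6|sed 's/},/},\n/g'
```

```text
t 26.15 pos [ 589.4 -333.7  119.1] jaw -41.26 d 0.26 stepmm 17.3 F [ 1.3 -1.   0.2] open 0.401 q6 6
[{"linear":[0.0008,0.0007,0.0173],"turn":[0.001,-0.001,-0.001],"claw":0.6},
{"linear":[0.0008,0.0007,0.0173],"turn":[0.001,-0.001,-0.001],"claw":0.6},
{"linear":[0.0008,0.0007,0.0173],"turn":[0.001,-0.001,-0.001],"claw":0.6},
{"linear":[0.0008,0.0007,0.0173],"turn":[0.001,-0.001,-0.001],"claw":0.6}]
```

Request:
drive_tool(
  deltas=[
    {"linear": [0.001,0.001,0.025],"turn": [0.001,-0.001,-0.001],"claw": 0.6},
    {"linear": [0.001,0.001,0.028],"turn": [0.001,-0.001,-0.001],"claw": 0.6},
    {"linear": [0.001,0.001,0.025],"turn": [0.001,0,-0.001],"claw": 0.6},
    {"linear": [0,0,0.01],"turn": [0,0,0],"claw": 0.6},
    {"linear": [0,0,0],"turn": [0,0,0],"claw": 0.6},
  ],
)

```text
t: 26.57
position: [594.8, -333.0, 32.3]
eef_rot: [[0.652, 0.758, 0.004], [0.758, -0.652, -0.001], [0.002, 0.004, -1.0]]
force: [0.8, 0.6, 0.2]
opening: 0.402
```

```bash
python3 plan.py 594 -333 12 -41 2 0.6|sed 's/},/},\n/g';python3 - <<'E'
from rig import bot
from h import *
p=bot.read_camera("side");zoom(p,"pics/f1.png",325,240,80,95,6)
E
```

```text
t 26.57 pos [ 594.8 -333.    32.3] jaw -40.69 d -0.31 stepmm 10.2 F [0.8 0.6 0.2] open 0.402 q6 6
[{"linear":[-0.0003,-0.0004,0.0102],"turn":[0.002,-0.001,0.003],"claw":0.6},
{"linear":[-0.0003,-0.0004,0.0102],"turn":[0.002,-0.001,0.003],"claw":0.6}]
```

View pics/f1.png

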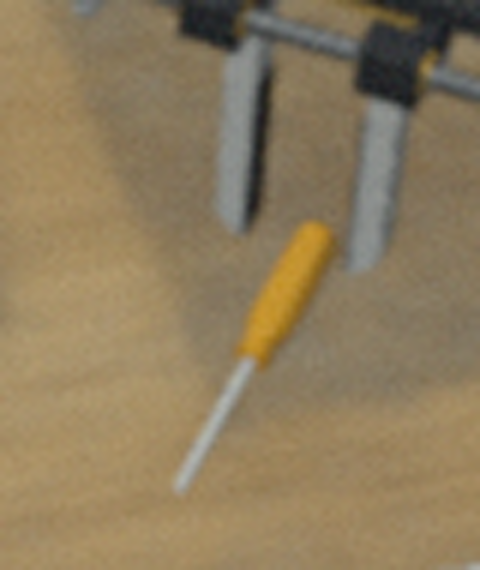

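Request:
drive_tool(
  deltas=[
    {"linear": [0,0,0.01],"turn": [0.002,-0.001,0.003],"claw": 0.6},
    {"linear": [0,-0.001,0.01],"turn": [0.002,-0.001,0.002],"claw": 0.6},
    {"linear": [0,0,0.005],"turn": [0,0,0],"claw": 0.6},
    {"linear": [0,0,0],"turn": [0,0,0],"claw": 0.6},
    {"linear": [0,0,0],"turn": [0,0,0],"claw": 0.6},
  ],
)

```text
t: 27.03
position: [597.3, -333.5, 12.2]
eef_rot: [[0.654, 0.756, 0.008], [0.756, -0.654, -0.006], [0.001, 0.01, -1.0]]
force: [0.3, -0.0, -0.2]
opening: 0.4
```

```bash
python3 plan.py 594 -333 5 -41 1 0.6|sed 's/},/},\n/g';python3 - <<'E'
from rig import bot
from h import *
p=bot.read_camera("side");zoom(p,"pics/f2.png",325,240,80,95,6)
E
```

```text
t 27.03 pos [ 597.3 -333.5   12.2] jaw -40.87 d -0.13 stepmm 8.0 F [ 0.3 -0.  -0.2] open 0.4 q6 6
[{"linear":[-0.0018,-0.0029,0.0072],"turn":[0.01,-0.001,0.002],"claw":0.6}]
```

View pics/f2.png

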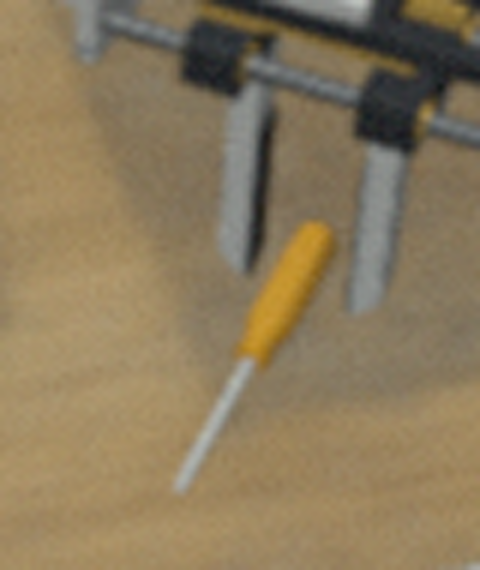

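Request:
drive_tool(
  deltas=[
    {"linear": [-0.001,-0.003,0.005],"turn": [0.008,0,0.001],"claw": 0.6},
    {"linear": [0,0,0.002],"turn": [0,0,0],"claw": 0.6},
    {"linear": [0,0,0],"turn": [0,0,0],"claw": 0.6},
  ],
)

```text
t: 27.33
position: [594.9, -332.8, 6.0]
eef_rot: [[0.655, 0.755, 0.003], [0.755, -0.655, -0.001], [0.001, 0.003, -1.0]]
force: [0.7, -0.7, -0.5]
opening: 0.401
```

Request:
drive_tool(
  deltas=[
    {"linear": [0,0,0.0015],"turn": [0.002,0,0],"claw": 1},
    {"linear": [0,0,0],"turn": [0,0,0],"claw": 1},
    {"linear": [0,0,0],"turn": [0,0,0],"claw": 1},
    {"linear": [0,0,0],"turn": [0,0,0],"claw": 1},
    {"linear": [0,0,0],"turn": [0,0,0],"claw": 1},
    {"linear": [0,0,0],"turn": [0,0,0],"claw": 1},
  ],
  grip_force=30,
)

```text
t: 27.83
position: [594.9, -333.0, 4.3]
eef_rot: [[0.655, 0.755, 0.001], [0.755, -0.655, 0.0], [0.001, 0.001, -1.0]]
force: [-0.3, -0.8, -0.8]
opening: 0.162
```

Run:
```python
from rig import bot
from h import *
s=bot.observe();print(s["position"],s["force"],s["opening"])
p=bot.read_camera("side");zoom(p,"pics/f3.png",325,240,80,95,6)
```

```text
[ 594.868321   -332.95547534    4.34601717] [-0.28721726 -0.80067566 -0.75956215] 0.16172007269085423
```

View pics/f3.png

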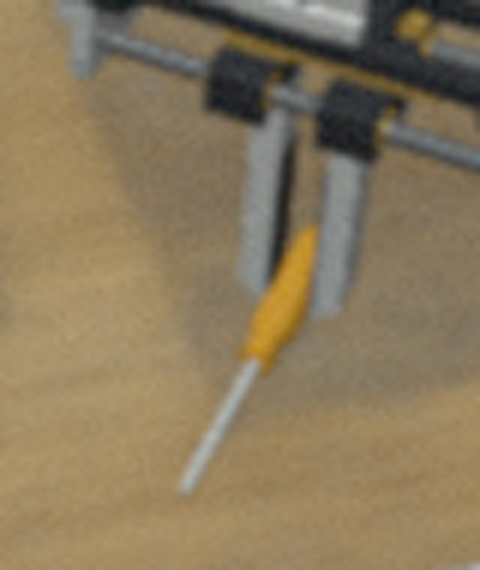

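Request:
drive_tool(
  deltas=[
    {"linear": [0,0,-0.015],"turn": [0,0,0],"claw": 1},
    {"linear": [0,0,-0.03],"turn": [0,0,0],"claw": 1},
    {"linear": [0,0,-0.035],"turn": [0,0,0],"claw": 1},
    {"linear": [0,0,-0.035],"turn": [0,0,0],"claw": 1},
    {"linear": [0,0,-0.025],"turn": [0,0,0],"claw": 1},
  ],
)

```text
t: 28.3
position: [589.8, -329.7, 140.0]
eef_rot: [[0.655, 0.755, -0.015], [0.755, -0.655, 0.012], [-0.001, -0.019, -1.0]]
force: [0.9, 0.7, -0.1]
opening: 0.16
```

```bash
python3 plan.py 571.3 -6.6 165 -94 11 1 -53|sed 's/},/},\n/g'
```

```text
t 28.3 pos [ 589.8 -329.7  140. ] jaw -40.96 d -53.0 stepmm 29.5 F [ 0.9  0.7 -0.1] open 0.16 q6 6
[{"linear":[0.0211,-0.0206,-0.0019],"turn":[-0.002,0.0,0.084],"claw":1.0},
{"linear":[0.0193,-0.0223,-0.0019],"turn":[-0.002,0.0,0.084],"claw":1.0},
{"linear":[0.0173,-0.0238,-0.0018],"turn":[-0.002,0.0,0.084],"claw":1.0},
{"linear":[0.0153,-0.0252,-0.0018],"turn":[-0.002,0.0,0.084],"claw":1.0},
{"linear":[0.0131,-0.0264,-0.0018],"turn":[-0.002,0.0,0.084],"claw":1.0},
{"linear":[0.0109,-0.0274,-0.0018],"turn":[-0.002,0.0,0.084],"claw":1.0},
{"linear":[0.0085,-0.0282,-0.0017],"turn":[-0.002,0.0,0.084],"claw":1.0},
{"linear":[0.0061,-0.0288,-0.0017],"turn":[-0.002,0.0,0.084],"claw":1.0},
{"linear":[0.0037,-0.0292,-0.0017],"turn":[-0.002,0.0,0.084],"claw":1.0},
{"linear":[0.0012,-0.0294,-0.0017],"turn":[-0.002,0.0,0.084],"claw":1.0},
{"linear":[-0.0012,-0.0294,-0.0017],"turn":[-0.002,0.0,0.084],"claw":1.0}]
```

Request:
drive_tool(
  deltas=[
    {"linear": [0.018,-0.018,-0.003],"turn": [-0.002,0,0.084],"claw": 1},
    {"linear": [0.02,-0.024,-0.003],"turn": [-0.002,0,0.084],"claw": 1},
    {"linear": [0.019,-0.026,-0.003],"turn": [-0.002,0,0.084],"claw": 1},
    {"linear": [0.017,-0.028,-0.003],"turn": [-0.002,0,0.084],"claw": 1},
    {"linear": [0.014,-0.029,-0.003],"turn": [-0.002,0,0.084],"claw": 1},
    {"linear": [0.012,-0.03,-0.003],"turn": [-0.002,0,0.084],"claw": 1},
    {"linear": [0.009,-0.031,-0.003],"turn": [-0.002,0,0.084],"claw": 1},
    {"linear": [0.006,-0.03,-0.003],"turn": [-0.002,0,0.084],"claw": 1},
    {"linear": [0.004,-0.025,-0.003],"turn": [-0.002,0,0.084],"claw": 1},
    {"linear": [0.001,-0.017,-0.002],"turn": [-0.002,0,0.07],"claw": 1},
    {"linear": [0,-0.01,0],"turn": [0,0,0.05],"claw": 1},
    {"linear": [0,-0.003,0],"turn": [0,0,0.02],"claw": 1},
  ],
)

```text
t: 29.3
position: [580.4, -17.1, 178.8]
eef_rot: [[0.996, -0.091, 0.012], [-0.09, -0.996, -0.017], [0.014, 0.016, -1.0]]
force: [-0.4, 0.5, -1.0]
opening: 0.162
```

```bash
python3 plan.py 571.3 -6.6 110 -94 4 1|sed 's/},/},\n/g'
```

```text
t 29.3 pos [580.4 -17.1 178.8] jaw -95.2 d 1.2 stepmm 17.6 F [-0.4  0.5 -1. ] open 0.162 q6 87
[{"linear":[-0.0027,-0.0027,0.0171],"turn":[0.004,-0.003,-0.005],"claw":1.0},
{"linear":[-0.0027,-0.0027,0.0171],"turn":[0.004,-0.003,-0.005],"claw":1.0},
{"linear":[-0.0027,-0.0027,0.0171],"turn":[0.004,-0.003,-0.005],"claw":1.0},
{"linear":[-0.0027,-0.0027,0.0171],"turn":[0.004,-0.003,-0.005],"claw":1.0}]
```

Request:
drive_tool(
  deltas=[
    {"linear": [-0.003,-0.003,0.018],"turn": [0.004,-0.003,-0.005],"claw": 1},
    {"linear": [-0.003,-0.003,0.022],"turn": [0.004,-0.003,-0.005],"claw": 1},
    {"linear": [-0.003,-0.003,0.02],"turn": [0.004,-0.003,-0.005],"claw": 1},
    {"linear": [-0.002,-0.002,0.01],"turn": [0.003,-0.002,-0.004],"claw": 1},
    {"linear": [0,0,0],"turn": [0,0,0],"claw": 1},
  ],
)

```text
t: 29.72
position: [572.2, -2.6, 109.0]
eef_rot: [[0.998, -0.067, 0.009], [-0.067, -0.998, -0.001], [0.009, 0.0, -1.0]]
force: [0.2, -0.1, -0.2]
opening: 0.163
```

```bash
python3 plan.py 571.3 -6.6 75 -94 3 1|sed 's/},/},\n/g';python3 - <<'E'
from rig import bot
from h import *
p=bot.read_camera("side");zoom(p,"pics/g1.png",255,125,115,95,6)
E
```

```text
t 29.72 pos [572.2  -2.6 109. ] jaw -93.85 d -0.15 stepmm 11.4 F [ 0.2 -0.1 -0.2] open 0.163 q6 87
[{"linear":[-0.0003,0.0014,0.0113],"turn":[0.0,-0.003,0.001],"claw":1.0},
{"linear":[-0.0003,0.0014,0.0113],"turn":[0.0,-0.003,0.001],"claw":1.0},
{"linear":[-0.0003,0.0014,0.0113],"turn":[0.0,-0.003,0.001],"claw":1.0}]
```

View pics/g1.png

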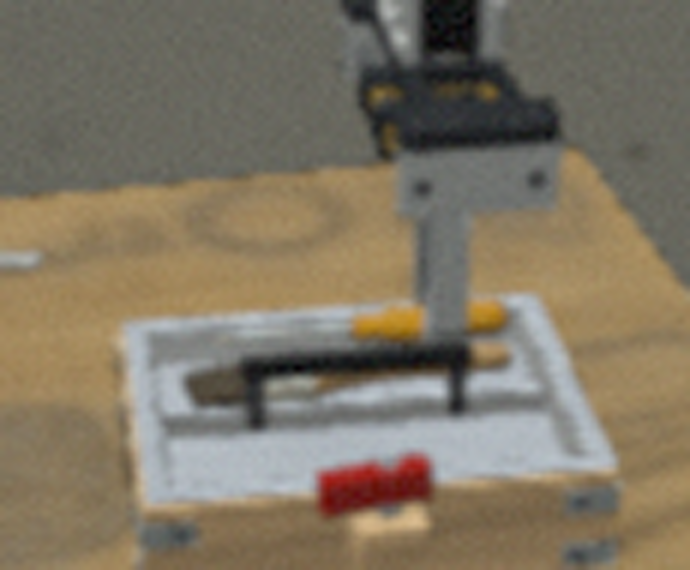

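Request:
drive_tool(
  deltas=[
    {"linear": [0,0.002,0.014],"turn": [0,-0.003,0.001],"claw": 1},
    {"linear": [0,0.002,0.02],"turn": [0,-0.003,0.001],"claw": 1},
    {"linear": [0,0.001,0.015],"turn": [0,-0.002,0],"claw": 1},
    {"linear": [0,0,0.004],"turn": [0,0,0],"claw": 1},
    {"linear": [0,0,0],"turn": [0,0,0],"claw": 1},
  ],
)

```text
t: 30.18
position: [579.2, -9.8, 61.6]
eef_rot: [[0.997, -0.07, 0.015], [-0.07, -0.998, -0.003], [0.015, 0.002, -1.0]]
force: [0.4, 0.0, 0.1]
opening: 0.158
```

```bash
python3 plan.py 571.3 -6.6 46 -94 2 1|sed 's/},/},\n/g';python3 - <<'E'
from rig import bot
from h import *
p=bot.read_camera("side");zoom(p,"pics/g2.png",255,125,115,95,6)
E
```

```text
t 30.18 pos [579.2  -9.8  61.6] jaw -94.04 d 0.04 stepmm 8.9 F [0.4 0.  0.1] open 0.158 q6 86
[{"linear":[-0.0042,-0.0013,0.0077],"turn":[0.001,-0.008,-0.0],"claw":1.0},
{"linear":[-0.0042,-0.0013,0.0077],"turn":[0.001,-0.008,-0.0],"claw":1.0}]
```

View pics/g2.png

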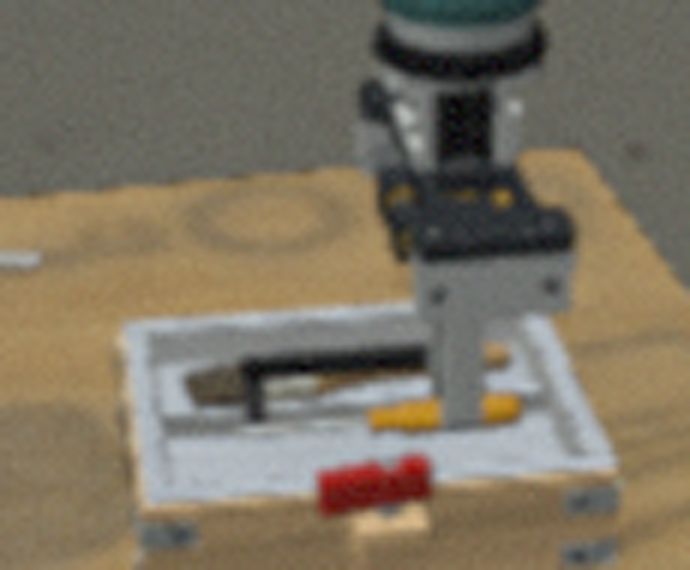

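Request:
drive_tool(
  deltas=[
    {"linear": [-0.004,-0.001,0.005],"turn": [0.001,-0.008,0],"claw": 1},
    {"linear": [-0.004,-0.001,0.005],"turn": [0.001,-0.007,0],"claw": 1},
    {"linear": [0,0,0.002],"turn": [0,0,0],"claw": 1},
    {"linear": [0,0,0],"turn": [0,0,0],"claw": 1},
  ],
)

```text
t: 30.57
position: [573.9, -7.5, 52.9]
eef_rot: [[0.997, -0.071, 0.007], [-0.071, -0.998, -0.001], [0.007, 0.0, -1.0]]
force: [-0.2, -0.2, -0.3]
opening: 0.165
```

```bash
python3 plan.py 571.3 -6.6 45 -94 2 1|sed 's/},/},\n/g'
```

```text
t 30.57 pos [573.9  -7.5  52.9] jaw -94.05 d 0.05 stepmm 4.2 F [-0.2 -0.2 -0.3] open 0.165 q6 86
[{"linear":[-0.0014,-0.0003,0.0039],"turn":[0.0,-0.003,-0.0],"claw":1.0},
{"linear":[-0.0014,-0.0003,0.0039],"turn":[0.0,-0.003,-0.0],"claw":1.0}]
```

Request:
drive_tool(
  deltas=[
    {"linear": [-0.001,0,0.004],"turn": [0,-0.003,0],"claw": 1},
    {"linear": [-0.001,0,0.003],"turn": [0,-0.003,0],"claw": 1},
    {"linear": [0,0,0],"turn": [0,0,0],"claw": 1},
    {"linear": [0,0,0],"turn": [0,0,0],"claw": 1},
  ],
)

```text
t: 30.9
position: [572.1, -7.2, 45.9]
eef_rot: [[0.998, -0.07, 0.002], [-0.07, -0.998, -0.0], [0.002, 0.0, -1.0]]
force: [-0.1, -0.1, -0.9]
opening: 0.164
```

Request:
drive_tool(
  deltas=[
    {"linear": [0,0,0.001],"turn": [0,-0.001,0],"claw": 1},
    {"linear": [0,0,0],"turn": [0,0,0],"claw": 0.7},
    {"linear": [0,0,0],"turn": [0,0,0],"claw": 0.7},
    {"linear": [0,0,0],"turn": [0,0,0],"claw": 0.7},
    {"linear": [0,0,-0.01],"turn": [0,0,0],"claw": 0.7},
    {"linear": [0,0,-0.03],"turn": [0,0,0],"claw": 0.7},
    {"linear": [0,0,-0.035],"turn": [0,0,0],"claw": 0.7},
    {"linear": [0,0,-0.035],"turn": [0,0,-0.05],"claw": 0.65},
    {"linear": [0,0,-0.02],"turn": [0,0,-0.1],"claw": 0.6},
    {"linear": [0,0,0],"turn": [0,0,-0.12],"claw": 0.6},
  ],
)

```text
t: 31.73
position: [571.1, -7.1, 182.5]
eef_rot: [[0.978, 0.207, -0.003], [0.207, -0.978, -0.0], [-0.003, -0.001, -1.0]]
force: [0.3, 0.3, 0.0]
opening: 0.397
```

```bash
python3 plan.py 533.6 -71.6 165 94.8 12 0.6 87|sed 's/},/},\n/g';python3 - <<'E'
from rig import bot
from h import *
p=bot.read_camera("side");zoom(p,"pics/g3.png",255,125,115,95,6)
E
```

```text
t 31.73 pos [571.1  -7.1 182.5] jaw -78.04 d 87.0 stepmm 6.4 F [0.3 0.3 0. ] open 0.397 q6 70
[{"linear":[-0.0042,0.0046,0.0015],"turn":[-0.0,0.0,-0.127],"claw":0.6},
{"linear":[-0.0047,0.004,0.0015],"turn":[-0.0,0.0,-0.127],"claw":0.6},
{"linear":[-0.0052,0.0034,0.0015],"turn":[-0.0,0.0,-0.127],"claw":0.6},
{"linear":[-0.0056,0.0027,0.0015],"turn":[-0.0,0.0,-0.127],"claw":0.6},
{"linear":[-0.0059,0.002,0.0015],"turn":[-0.0,0.0,-0.127],"claw":0.6},
{"linear":[-0.0061,0.0013,0.0015],"turn":[-0.0,0.0,-0.127],"claw":0.6},
{"linear":[-0.0062,0.0005,0.0015],"turn":[-0.0,0.0,-0.127],"claw":0.6},
{"linear":[-0.0062,-0.0003,0.0015],"turn":[-0.0,0.0,-0.127],"claw":0.6},
{"linear":[-0.0061,-0.0011,0.0015],"turn":[-0.0,0.0,-0.127],"claw":0.6},
{"linear":[-0.0059,-0.0019,0.0015],"turn":[-0.0,0.0,-0.127],"claw":0.6},
{"linear":[-0.0056,-0.0026,0.0015],"turn":[-0.0,0.0,-0.127],"claw":0.6},
{"linear":[-0.0053,-0.0033,0.0015],"turn":[-0.0,0.0,-0.127],"claw":0.6}]
```

View pics/g3.png

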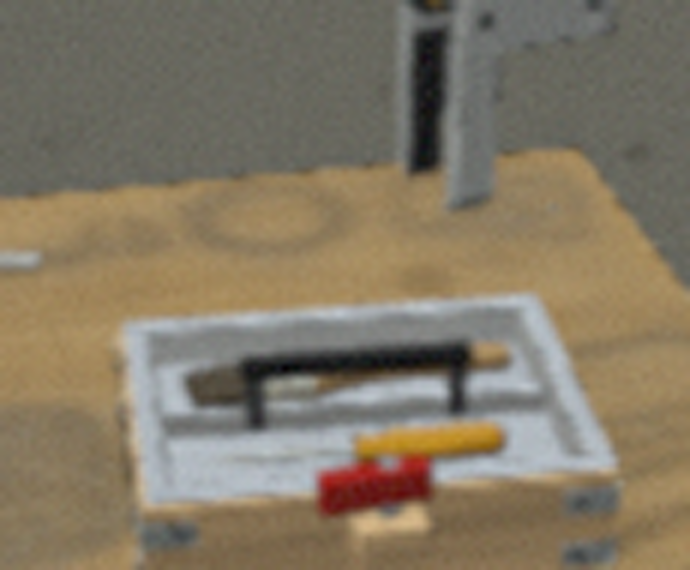

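Request:
drive_tool(
  deltas=[
    {"linear": [-0.004,0.005,0],"turn": [0,0,-0.125],"claw": 0.6},
    {"linear": [-0.005,0.004,0],"turn": [0,0,-0.125],"claw": 0.6},
    {"linear": [-0.005,0.003,0],"turn": [0,0,-0.125],"claw": 0.6},
    {"linear": [-0.006,0.003,0],"turn": [0,0,-0.125],"claw": 0.6},
    {"linear": [-0.006,0.002,0],"turn": [0,0,-0.125],"claw": 0.6},
    {"linear": [-0.006,0.001,0],"turn": [0,0,-0.125],"claw": 0.6},
    {"linear": [-0.006,0,0],"turn": [0,0,-0.125],"claw": 0.6},
    {"linear": [-0.006,0,0],"turn": [0,0,-0.125],"claw": 0.6},
    {"linear": [-0.006,-0.001,0],"turn": [0,0,-0.125],"claw": 0.6},
    {"linear": [-0.006,-0.002,0],"turn": [0,0,-0.125],"claw": 0.6},
    {"linear": [-0.006,-0.003,0],"turn": [0,0,-0.125],"claw": 0.6},
    {"linear": [-0.005,-0.003,0],"turn": [0,0,-0.125],"claw": 0.6},
  ],
)

```text
t: 32.78
position: [526.6, -71.5, 183.5]
eef_rot: [[-0.136, 0.991, -0.008], [0.991, 0.136, 0.002], [0.003, -0.007, -1.0]]
force: [0.1, 0.4, -1.1]
opening: 0.402
```

```bash
python3 - <<'E'
from rig import bot
from h import *
p=bot.read_camera("top");zoom(p,"pics/g4.png",240,140,120,120,5)
E
python3 plan.py 533.6 -71.6 140 94.8 12 0.6|sed 's/},/},\n/g'
```

```text
t 32.83 pos [525.9 -72.4 183.5] jaw 8.0 d 86.8 stepmm 3.7 F [-0.2 -1.1  0. ] open 0.4 q6 -23
[{"linear":[-0.0,0.0007,0.0036],"turn":[-0.001,-0.0,-0.126],"claw":0.6},
{"linear":[-0.0001,0.0007,0.0036],"turn":[-0.001,-0.0,-0.126],"claw":0.6},
{"linear":[-0.0002,0.0006,0.0036],"turn":[-0.001,-0.0,-0.126],"claw":0.6},
{"linear":[-0.0003,0.0006,0.0036],"turn":[-0.001,-0.0,-0.126],"claw":0.6},
{"linear":[-0.0003,0.0006,0.0036],"turn":[-0.001,-0.0,-0.126],"claw":0.6},
{"linear":[-0.0004,0.0005,0.0036],"turn":[-0.001,-0.0,-0.126],"claw":0.6},
{"linear":[-0.0005,0.0005,0.0036],"turn":[-0.001,-0.0,-0.126],"claw":0.6},
{"linear":[-0.0005,0.0004,0.0036],"turn":[-0.001,-0.0,-0.126],"claw":0.6},
{"linear":[-0.0006,0.0004,0.0036],"turn":[-0.001,-0.0,-0.126],"claw":0.6},
{"linear":[-0.0006,0.0003,0.0036],"turn":[-0.001,-0.0,-0.126],"claw":0.6},
{"linear":[-0.0006,0.0002,0.0036],"turn":[-0.001,-0.0,-0.126],"claw":0.6},
{"linear":[-0.0006,0.0001,0.0036],"turn":[-0.001,-0.0,-0.126],"claw":0.6}]
```

View pics/g4.png

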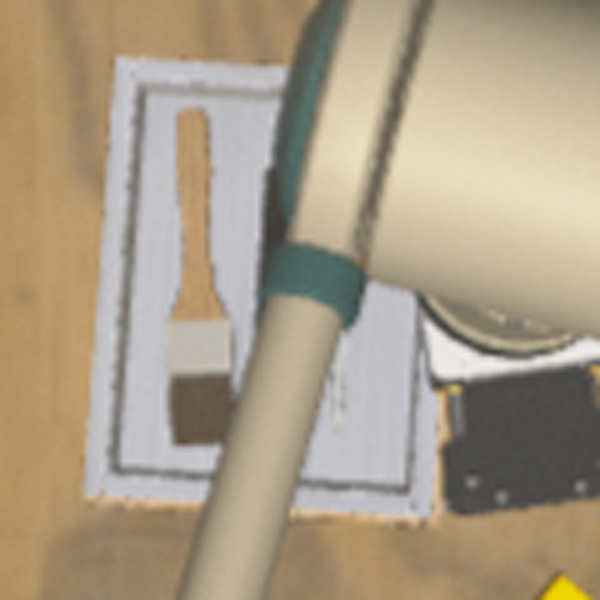

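Request:
drive_tool(
  deltas=[
    {"linear": [0,0.001,0.002],"turn": [0,0,-0.125],"claw": 0.6},
    {"linear": [0,0.001,0.003],"turn": [0,0,-0.125],"claw": 0.6},
    {"linear": [0,0.001,0.003],"turn": [0,0,-0.125],"claw": 0.6},
    {"linear": [0,0.001,0.003],"turn": [0,0,-0.125],"claw": 0.6},
    {"linear": [0,0.001,0.003],"turn": [0,0,-0.125],"claw": 0.6},
    {"linear": [0,0.001,0.003],"turn": [0,0,-0.125],"claw": 0.6},
    {"linear": [-0.001,0,0.003],"turn": [0,0,-0.125],"claw": 0.6},
    {"linear": [-0.001,0,0.003],"turn": [0,0,-0.125],"claw": 0.6},
    {"linear": [-0.001,0,0.003],"turn": [0,0,-0.125],"claw": 0.6},
    {"linear": [-0.001,0,0.003],"turn": [0,0,-0.12],"claw": 0.6},
    {"linear": [-0.001,0,0.003],"turn": [0,0,-0.1],"claw": 0.6},
    {"linear": [0,0,0],"turn": [0,0,-0.05],"claw": 0.6},
  ],
)

```text
t: 33.83
position: [532.8, -69.5, 149.3]
eef_rot: [[-0.999, 0.044, -0.014], [0.044, 0.999, 0.004], [0.014, 0.003, -1.0]]
force: [-0.3, 0.0, 0.4]
opening: 0.4
```

```bash
python3 plan.py 533.6 -71.6 110 94.8 4 0.6|sed 's/},/},\n/g'
```

```text
t 33.83 pos [532.8 -69.5 149.3] jaw 87.5 d 7.3 stepmm 9.8 F [-0.3  0.   0.4] open 0.4 q6 -102
[{"linear":[-0.0004,-0.0006,0.0098],"turn":[0.001,-0.003,-0.032],"claw":0.6},
{"linear":[-0.0004,-0.0006,0.0098],"turn":[0.001,-0.003,-0.032],"claw":0.6},
{"linear":[-0.0003,-0.0006,0.0098],"turn":[0.001,-0.003,-0.032],"claw":0.6},
{"linear":[-0.0003,-0.0006,0.0098],"turn":[0.001,-0.003,-0.032],"claw":0.6}]
```

Request:
drive_tool(
  deltas=[
    {"linear": [0,0,0.01],"turn": [0.001,-0.003,-0.032],"claw": 0.6},
    {"linear": [0,0,0.012],"turn": [0.001,-0.003,-0.032],"claw": 0.6},
    {"linear": [0,-0.001,0.012],"turn": [0.001,-0.003,-0.032],"claw": 0.6},
    {"linear": [0,-0.001,0.008],"turn": [0.001,-0.003,-0.03],"claw": 0.6},
    {"linear": [0,0,0],"turn": [0,0,0],"claw": 0.6},
  ],
)

```text
t: 34.25
position: [532.4, -70.1, 105.9]
eef_rot: [[-0.998, -0.066, -0.001], [-0.066, 0.998, 0.001], [0.001, 0.001, -1.0]]
force: [0.2, -0.1, 0.1]
opening: 0.398
```

```bash
python3 plan.py 533.6 -71.6 95 94.8 2 0.6|sed 's/},/},\n/g'
python3 - <<'E'
from rig import bot
from h import *
p=bot.read_camera("side");zoom(p,"pics/i1.png",270,150,80,80,7)
s=bot.observe()
print(((proj(p,[[533.6,-71.6,84],s["position"]])-[270,150]+.5)*7-.5).round())
E
```

```text
t 34.25 pos [532.4 -70.1 105.9] jaw 93.77 d 1.03 stepmm 5.5 F [ 0.2 -0.1  0.1] open 0.398 q6 -109
[{"linear":[-0.0006,-0.0008,0.0054],"turn":[0.001,-0.001,-0.009],"claw":0.6},
{"linear":[-0.0006,-0.0008,0.0054],"turn":[0.001,-0.001,-0.009],"claw":0.6}]
[[351. 363.]
 [348. 311.]]
```

View pics/i1.png

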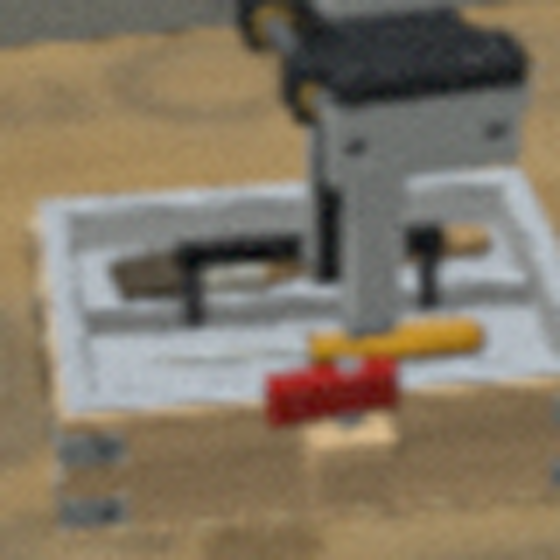

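Request:
drive_tool(
  deltas=[
    {"linear": [-0.001,-0.001,0.01],"turn": [0.001,-0.001,-0.009],"claw": 0.6},
    {"linear": [0,-0.001,0.01],"turn": [0,0,-0.009],"claw": 0.6},
    {"linear": [0,0,0.006],"turn": [0,0,0],"claw": 0.6},
    {"linear": [0,0,0],"turn": [0,0,0],"claw": 0.6},
    {"linear": [0,0,0],"turn": [0,0,0],"claw": 0.6},
  ],
)

```text
t: 34.72
position: [535.2, -72.1, 79.3]
eef_rot: [[-0.997, -0.077, 0.003], [-0.077, 0.997, -0.0], [-0.003, -0.001, -1.0]]
force: [-0.4, 0.2, -0.5]
opening: 0.403
```

```bash
python3 plan.py 533.6 -71.6 72 94.8 2 0.6|sed 's/},/},\n/g'
python3 - <<'E'
from rig import bot
from h import *
p=bot.read_camera("side");zoom(p,"pics/i2.png",270,150,80,80,7)
E
```

```text
t 34.72 pos [535.2 -72.1  79.3] jaw 94.42 d 0.38 stepmm 3.7 F [-0.4  0.2 -0.5] open 0.403 q6 -110
[{"linear":[0.0008,0.0003,0.0036],"turn":[-0.0,0.001,-0.003],"claw":0.6},
{"linear":[0.0008,0.0003,0.0036],"turn":[-0.0,0.001,-0.003],"claw":0.6}]
```

View pics/i2.png

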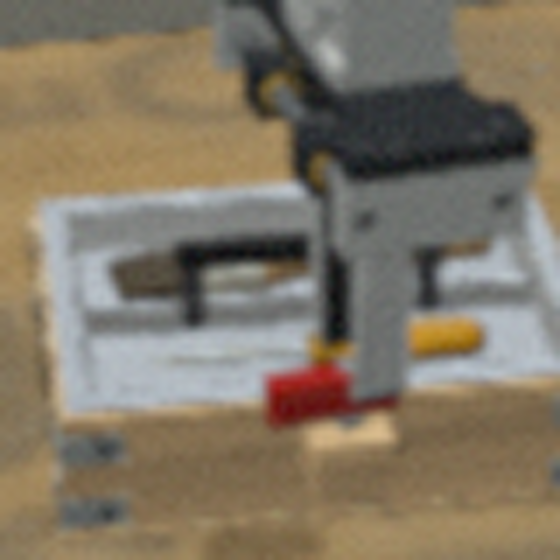

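Request:
drive_tool(
  deltas=[
    {"linear": [0.002,0,0.004],"turn": [0,0.001,-0.003],"claw": 0.6},
    {"linear": [0.001,0,0.003],"turn": [0,0.001,-0.003],"claw": 0.6},
    {"linear": [0,0,0],"turn": [0,0,0],"claw": 0.6},
    {"linear": [0,0,0],"turn": [0,0,0],"claw": 0.85},
    {"linear": [0,0,0],"turn": [0,0,0],"claw": 1},
    {"linear": [0,0,0],"turn": [0,0,0],"claw": 1},
    {"linear": [0,0,0],"turn": [0,0,0],"claw": 1},
    {"linear": [0,0,0],"turn": [0,0,0],"claw": 1},
  ],
  grip_force=12,
)

```text
t: 35.43
position: [532.8, -74.5, 72.7]
eef_rot: [[-0.996, -0.085, 0.003], [-0.085, 0.996, -0.005], [-0.002, -0.005, -1.0]]
force: [0.5, 1.3, -0.2]
opening: 0.145
```

Run:
```python
from rig import bot
from h import *
s=bot.observe();print(s["position"],s["force"],s["moment"],s["opening"],s["q"][5])
p=bot.read_camera("side");zoom(p,"pics/i3.png",270,150,80,80,7)
p=bot.read_camera("top");zoom(p,"pics/i4.png",240,140,120,120,5)
```

```text
[532.75288209 -74.46053298  72.67844441] [ 0.4515931   1.33027288 -0.19948331] [ 0.35226778 -0.04674751  0.06961184] 0.1448381847794807 -109.9150214352681
```

View pics/i3.png

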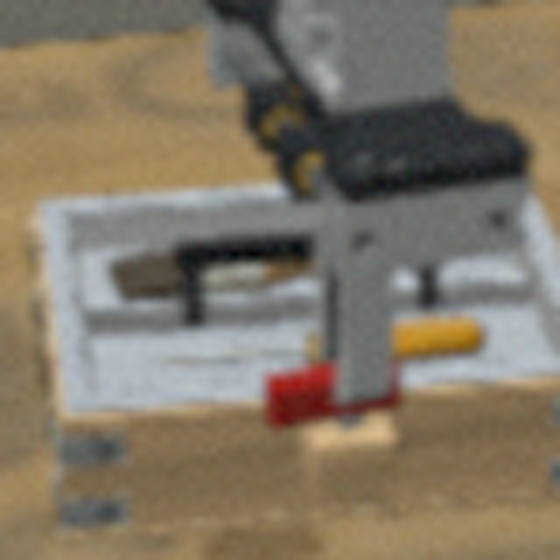

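Request:
drive_tool(
  deltas=[
    {"linear": [0,0,0],"turn": [0,0,0.06],"claw": 1},
    {"linear": [0,0,0],"turn": [0,0,0.1],"claw": 1},
    {"linear": [0,0,0],"turn": [0,0,0.1],"claw": 1},
    {"linear": [0,0,0],"turn": [0,0,0.1],"claw": 1},
    {"linear": [0,0,0],"turn": [0,0,0.1],"claw": 1},
    {"linear": [0,0,0],"turn": [0,0,0.05],"claw": 1},
  ],
)

```text
t: 36.03
position: [532.6, -75.3, 72.7]
eef_rot: [[-0.901, 0.434, 0.002], [0.434, 0.901, -0.006], [-0.005, -0.005, -1.0]]
force: [-0.0, -0.7, -1.0]
opening: 0.146
```

```bash
python3 plan.py 533.5 -74 72.5 -4 10 1|head -1
python3 - <<'E'
from rig import bot
from h import *
s=bot.observe();print(s["moment"])
p=bot.read_camera("side");zoom(p,"pics/i5.png",270,150,80,80,7)
E
```

```text
t 36.03 pos [532.6 -75.3  72.7] jaw 64.3 d -68.3 stepmm 0.2 F [-0.  -0.7 -1. ] open 0.146 q6 -79
[-0.15794779  0.02515224  0.04521433]
```

View pics/i5.png

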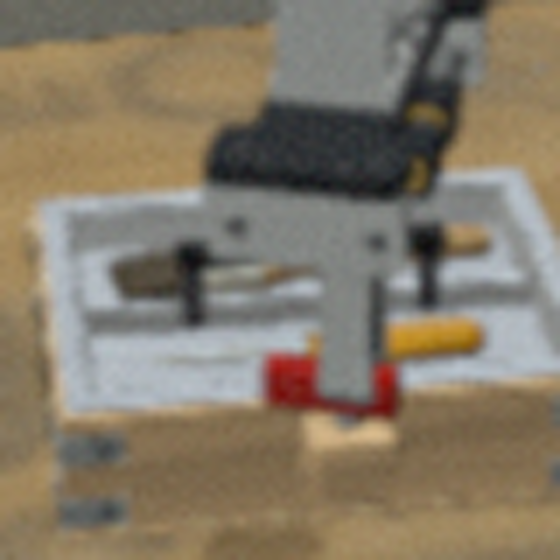

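Request:
drive_tool(
  deltas=[
    {"linear": [0,0,0],"turn": [0,0,0.08],"claw": 1},
    {"linear": [0,0,0],"turn": [0,0,0.1],"claw": 1},
    {"linear": [0,0,0],"turn": [0,0,0.1],"claw": 1},
    {"linear": [0,0,0],"turn": [0,0,0.1],"claw": 1},
    {"linear": [0,0,0],"turn": [0,0,0.1],"claw": 1},
    {"linear": [0,0,0],"turn": [0,0,0.1],"claw": 1},
    {"linear": [0,0,0],"turn": [0,0,0.1],"claw": 1},
    {"linear": [0,0,0],"turn": [0,0,0.1],"claw": 1},
    {"linear": [0,0,0],"turn": [0,0,0.1],"claw": 1},
    {"linear": [0,0,0],"turn": [0,0,0.05],"claw": 1},
  ],
)

```text
t: 36.92
position: [531.3, -76.3, 72.7]
eef_rot: [[-0.161, 0.987, -0.0], [0.987, 0.161, -0.008], [-0.008, -0.002, -1.0]]
force: [0.2, -0.9, -1.5]
opening: 0.151
```

```bash
python3 plan.py 533.5 -74 72.5 -4 3 1
python3 - <<'E'
from rig import bot
from h import *
s=bot.observe();print(s["moment"])
p=bot.read_camera("side");zoom(p,"pics/i6.png",270,150,80,80,7)
E
```

```text
t 36.92 pos [531.3 -76.3  72.7] jaw 9.25 d -13.25 stepmm 1.1 F [ 0.2 -0.9 -1.5] open 0.151 q6 -24
[{"linear":[0.0007,0.0008,0.0001],"turn":[-0.001,0.003,0.077],"claw":1.0},{"linear":[0.0007,0.0008,0.0001],"turn":[-0.001,0.003,0.077],"claw":1.0},{"linear":[0.0008,0.0007,0.0001],"turn":[-0.001,0.003,0.077],"claw":1.0}]
[-0.21644736  0.05107311  0.05070893]
```

View pics/i6.png

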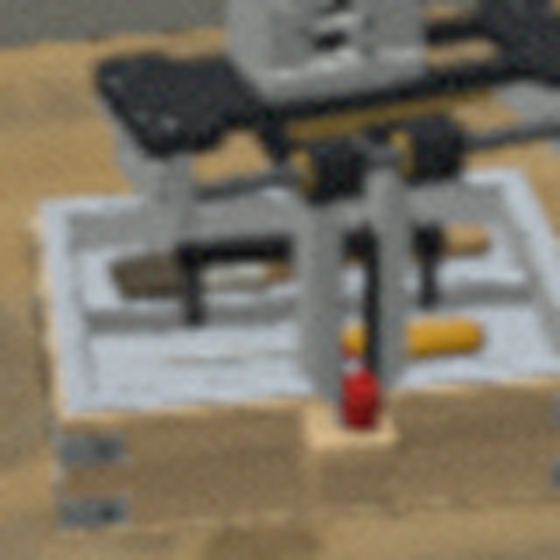

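Request:
drive_tool(
  deltas=[
    {"linear": [0,0,0],"turn": [0,0,0.08],"claw": 1},
    {"linear": [0,0,0],"turn": [0,0,0.08],"claw": 1},
    {"linear": [0,0,0],"turn": [0,0,0.06],"claw": 1},
    {"linear": [0,0,0],"turn": [0,0,0.03],"claw": 1},
  ],
)

```text
t: 37.3
position: [530.9, -76.3, 72.7]
eef_rot: [[0.09, 0.996, -0.001], [0.996, -0.09, -0.008], [-0.009, -0.0, -1.0]]
force: [-1.1, -1.3, -0.2]
opening: 0.146
```

```bash
python3 plan.py 533.5 -74 72.5 -4 3 1|head -1
python3 - <<'E'
from rig import bot
s=bot.observe();print(s["moment"])
E
```

```text
t 37.3 pos [530.9 -76.3  72.7] jaw -5.17 d 1.17 stepmm 1.2 F [-1.1 -1.3 -0.2] open 0.146 q6 -10
[-0.2361139   0.08949969  0.18983933]
```

Request:
drive_tool(
  deltas=[
    {"linear": [0,0,0],"turn": [0,0,0.03],"claw": 1},
    {"linear": [0,0,0],"turn": [0,0,0.03],"claw": 1},
  ],
)

```text
t: 37.47
position: [530.9, -76.2, 72.7]
eef_rot: [[0.146, 0.989, -0.001], [0.989, -0.146, -0.008], [-0.008, 0.0, -1.0]]
force: [0.1, -0.7, -1.3]
opening: 0.157
```

```bash
python3 plan.py 533.5 -74 72.5 -4 3 1|head -1
python3 - <<'E'
from rig import bot
s=bot.observe();print(s["moment"])
E
```

```text
t 37.47 pos [530.9 -76.2  72.7] jaw -8.41 d 4.41 stepmm 1.1 F [ 0.1 -0.7 -1.3] open 0.157 q6 -7
[-0.1661996   0.11049681  0.32122469]
```

Request:
drive_tool(
  deltas=[
    {"linear": [0,0,0],"turn": [0,0,-0.06],"claw": 1},
    {"linear": [0,0,0],"turn": [0,0,0],"claw": 0.65},
    {"linear": [0,0,0],"turn": [0,0,0],"claw": 0.65},
    {"linear": [0,0,0],"turn": [0,0,0],"claw": 0.65},
    {"linear": [0,0,0],"turn": [0,0,0],"claw": 0.65},
    {"linear": [0,0,-0.015],"turn": [0,0,0],"claw": 0.65},
    {"linear": [0,0,-0.03],"turn": [0,0,0],"claw": 0.65},
    {"linear": [0,0,-0.035],"turn": [0,0,0],"claw": 0.65},
    {"linear": [0,0,-0.035],"turn": [0,0,0],"claw": 0.65},
    {"linear": [-0.03,-0.02,-0.02],"turn": [0,0,0],"claw": 0.65},
    {"linear": [-0.035,-0.025,-0.01],"turn": [0,0,0],"claw": 0.65},
    {"linear": [-0.035,-0.025,0],"turn": [0,0,0],"claw": 0.65},
  ],
)

```text
t: 38.47
position: [456.1, -164.8, 223.8]
eef_rot: [[0.07, 0.998, -0.001], [0.998, -0.07, -0.003], [-0.003, -0.001, -1.0]]
force: [0.1, -0.9, 0.3]
opening: 0.351
```

Request:
drive_tool(
  deltas=[
    {"linear": [-0.035,-0.025,0],"turn": [0,0,0],"claw": 0.65},
    {"linear": [-0.03,-0.025,0],"turn": [0,0,0],"claw": 0.65},
    {"linear": [-0.02,-0.015,0],"turn": [0,0,0],"claw": 0.65},
    {"linear": [-0.01,-0.005,0],"turn": [0,0,0],"claw": 0.65},
    {"linear": [0,0,0],"turn": [0,0,0],"claw": 0.65},
  ],
)

```text
t: 38.88
position: [373.3, -261.8, 227.7]
eef_rot: [[0.076, 0.997, 0.003], [0.997, -0.076, -0.011], [-0.011, 0.004, -1.0]]
force: [0.0, 0.4, -0.6]
opening: 0.351
```

Run:
```python
from rig import bot
from h import *
s=bot.observe();print(s["t"],s["position"])
p=bot.read_camera("side");zoom(p,"pics/j1.png",255,140,115,95,6)
p=bot.read_camera("top");zoom(p,"pics/j2.png",230,70,150,150,4);cv2.imwrite("pics/j3.png",p["pixels"])
q=p;hsv=cv2.cvtColor(p["pixels"],cv2.COLOR_BGR2HSV)
```

```text
38.8833 [ 373.28209927 -261.8215202   227.7084908 ]
```

View pics/j1.png

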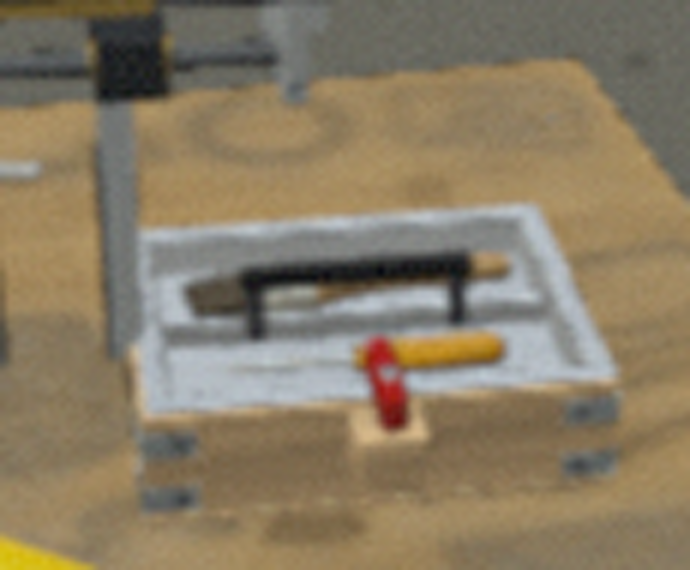

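View pics/j2.png

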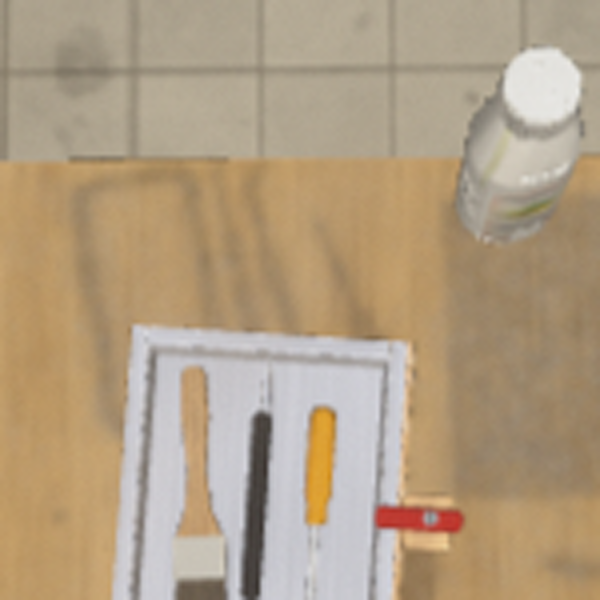

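Run:
```python
from rig import bot
from h import *
p=bot.read_camera("top");hsv=cv2.cvtColor(p["pixels"],cv2.COLOR_BGR2HSV)
m=cv2.inRange(hsv,(0,130,70),(8,255,255));k=np.zeros_like(m);k[185:215,318:352]=m[185:215,318:352]
ys,xs=np.nonzero(k);w=unproj(p,np.c_[xs,ys],84)[:,:2];c=w.mean(0);v=np.linalg.svd(w-c,full_matrices=False)[2][0]
print(len(w),c.round(1),np.degrees(np.arctan2(v[1],v[0]))%180,w.min(0).round(),w.max(0).round())
from ov import rect
cc=(541,32.6,-4.05)
zoom(p,"pics/k1.png",240,140,120,110,6,[rect(p,cc,111.5,88.5,58),rect(p,cc,109.5,86.5,60.5),rect(p,cc,7,27,84,0,-97.5)])
q=bot.read_camera("side");cv2.imwrite("pics/k2.png",q["pixels"])
```

```text
102 [533.  -64.9] 85.64569182500705 [527. -91.] [539. -41.]
```

View pics/k1.png

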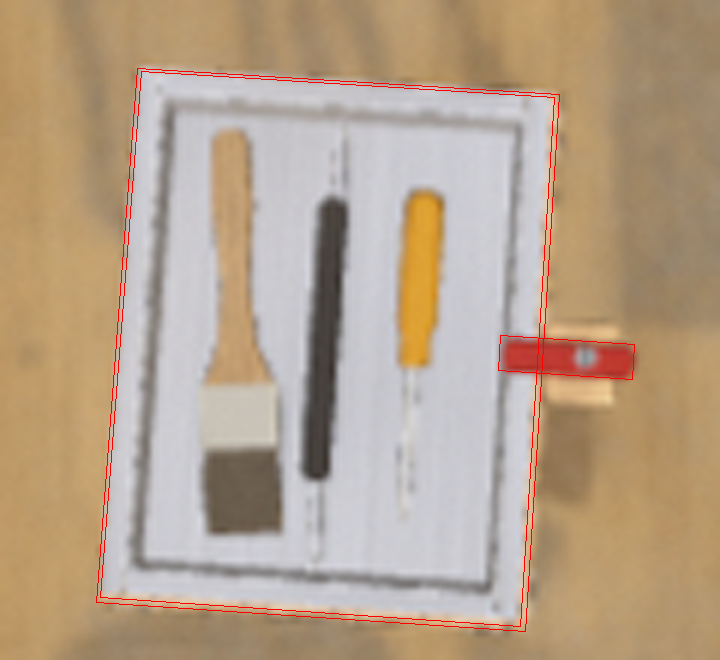

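View pics/k2.png

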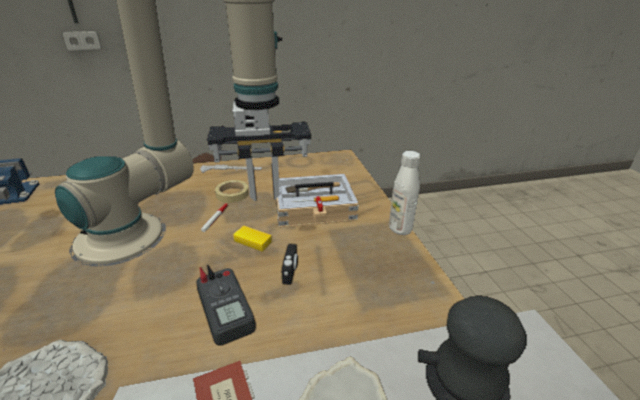

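The overlay shows the tray rim matching the wall outline all round. The brush and the driver lie in their troughs, and the button reads 85.6° against 85.95° for square, so it is locked. The bottle and camera have not moved. I'm handing the job in.

```bash
python3 -c "
from rig import bot
print(bot.finish_job())"
```

```text
the job is handed in; nothing more can be done
None
```

The finishing kit is packed in the order you asked and handed in at about 39 s of the 72 s allowed. No verdict came back.

- **Sanding block:** it lies flat on the case floor beside the wax bar, seen in the side camera before the tray went in.
- **Tray:** it took up contact within about 0.2 mm of the expected seated height. In the last top view its rim matches the outline of the walls all round.
- **Brush and screwdriver:** the brush lies flat in the trough on the tray's +y side and the screwdriver in the one on its -y side.
- **Turn-button:** I turned it until the turning resistance rose at its stop. It measures 85.6° against about 86° for square inward, so it is over the rim and locked.
- **Bottle and camera:** both stand where they did, and the arm ended clear of everything.

**Disagreements:**
- In the pictures the fingertips sat about level with the reported TCP, not 22 mm ahead of it. My first close on the sanding block therefore passed over its top without moving it, and I gripped it lower on the second try.
- The button settled the jaws about 2–3 mm away from the pivot position I had measured, which caused no trouble.

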